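# Set flatted bars flat-up in the milling fixture and clamp them

## Robot

A 6-joint arm with a two-finger parallel gripper is mounted at the origin on the work surface. World frame = base frame: x ahead of the robot, y to its left, z up, the work surface at z = 0. Lengths are in mm, angles in rad, forces in N, time in s.
With the tool pointing down it reaches from about 275 to 725 mm from the base axis. Payload 5.6 kg.
Tool frame: the origin (TCP) lies midway between the tips of the shut fingers; the grasp point (between the pads) lies 19 mm behind it; y points along the fingers, z is the direction in which the jaws open and shut, and the axes are right-handed (so a half turn about y gives the same grasp; the last joint's range is limited). The gripper opens to 85 mm and grips with 20 to 120 N. Pads are 22 mm wide; open, the fingers measure 114 mm over their backs; the gripper's body (76 mm by 85 mm) begins 54 mm behind the grasp point. The pads swing forward as they close: fully open they stand 13 mm farther back than shut.
Start: joints at [-0.878, 0.255, 0.108, 0, -1.424, -0.285], TCP at [218.143, -504.883, 231.283] pointing down, gripper open.
Joint ranges: [-2.95, 2.95], [-1.21, 1.97], [-1.09, 1.5], [-2.87, 1.71], [-2.94, -0.07], [-3.05, 3.05]. Speed limits (rad/s): [2.57, 2.57, 3.14, 3.14, 3.14, 3.14].

## Interface

Orientations are given as a unit quaternion [x, y, z, w].
In Python, from plant import observe, optics, r, recognise, place_of gives the robot as it stands. The module is installed in compiled form; this text tells all that it offers.
- The arm moves only by the shell command python3 -m handwheel 'ROWS' [OPENING] [FORCE]. ROWS is JSON, a list that holds one entry, the list of rows, each a list of 4 numbers: the shift along the tool's x, y, z in m, then the turn about the tool's y in degrees. In form: [[[dx, dy, dz, roll], ...]]. A call has 1 to 20 rows; each row shifts and turns the commanded pose from where the row before left it, along the tool's axes as they then stand; what a row does not reach is not made up. A row lasts 1/10 s, in which the tool goes at most 50 mm and 8.59 degrees, less where a joint would pass 70% of its speed; a pose out of reach is approached as far as the arm can. A call with a gripper value outside its range is refused whole. OPENING is the opening in per cent of the stroke, from 0 (shut) to 100 (fully open), set as the call begins (- or left out, the last holds). The fingers move at their own pace and stop on an object; FORCE is the grip in N (left out, the last holds). Time passes only in rows, so rows that do not move let the fingers close. It gives the time, the measured TCP pose, the force and the opening at its end, in the units of the state.
- observe(): the state, without advancing time (a new reading comes with each control period).
- optics.snapshot(name): name is "scene" or "top" or "wrist"; returns a dict with "frame" (384x512x3 uint8, red, green, blue), "depth" (384x512 float32, mm along the optical axis (not along the pixel's ray), 0 where there is no reading), "vertical_fov" (degrees; the focal length in pixels is half the picture's height over the tangent of half this angle, whatever the lens; pixels are square), "cx", "cy" (the principal point, pixels), "position" and "attitude" of the camera in the world. Camera axes: x right, y up, looking along -z (the intrinsics and any distortion apply to the point x, -y, -z); pixel columns grow to the right and rows downward; lengths in mm; the calibration is good to about 2 mm. A picture is of the moment at which its call begins.
- r.close_job(): hands the job in, once; it reports no verdict.
Trained networks look in the newest picture that a camera, given by its name, has taken for a name from the list of things; names that differ only in an ending like _2 or _b are one class to them, and where a whole thing is asked for, a point or a joint stands for the part that bears it (a point fixed in the world has none). Each returns a list of dicts, best first, with "conf" (0 to 1); they miss things now and then, are a little off and sometimes report something else, mostly with a low value. They report only what shows in the picture. A call takes as long as a camera call. They do not tell look-alikes from the thing itself.
- recognise(camera, name): "rect" ([centre column, centre row, width, height] in pixels, round what is visible of it).
- place_of(camera, name): "uv" ([column, row] in pixels: a listed point, or the origin of a listed thing).
The state is a dict: "time": time; "joint_pos": joint angles; "joint_velocities": joint speeds; "tau": joint torques, N m; "tool_pos": TCP position; "tool_rot": TCP orientation; "contact_force": force on the tool from outside, world axes, zero at the start; "moment": the same for the moment, N m; "grip_width": finger opening in mm.
Only numpy, scipy, OpenCV 4.12 (cv2) and the standard library are available. Lean on these libraries where they do the work, as an engineer would, in place of code of your own. Each camera call takes 0.05 s, during which the arm holds its last target.

## Task

Set up the milling fixture: lay every bar from the wooden rack in a steel V station of its own (any station), centred lengthwise, its flat end away from the robot as in the rack, and roll it in the V until the milled flat faces straight up. Then seat the aluminium bridge fully home on its two pegs, across the flats, and only after that swing the clamp arm over the end of the bridge as far as it goes. Leave the bottle, the wrench and the mug where they are.

Things in the scene. Friction and masses are not known exactly. Their poses are not given: they have to be found in the camera images.
- bar0_c (a point): Centre (on the axis, half-way along) of a dark anodised aluminium bar, diameter 34, length 190 mm, 0.3 to 0.5 kg; None if absent. z = along the bar to its flatted end, x = outward normal of the flat (bright, 24 mm wide, 12 mm from the axis, on the last 45 mm of the bar; the rest is round). Starts in the rack, flat end away from the robot, flat turned 45 to 145 degrees from up, either way.
- bar1_c (a point): Centre (on the axis, half-way along) of a dark anodised aluminium bar, diameter 34, length 190 mm, 0.3 to 0.5 kg; None if absent. z = along the bar to its flatted end, x = outward normal of the flat (bright, 24 mm wide, 12 mm from the axis, on the last 45 mm of the bar; the rest is round). Starts in the rack, flat end away from the robot, flat turned 45 to 145 degrees from up, either way.
- bar2_c (a point): Centre (on the axis, half-way along) of a dark anodised aluminium bar, diameter 34, length 190 mm, 0.3 to 0.5 kg; None if absent. z = along the bar to its flatted end, x = outward normal of the flat (bright, 24 mm wide, 12 mm from the axis, on the last 45 mm of the bar; the rest is round). Starts in the rack, flat end away from the robot, flat turned 45 to 145 degrees from up, either way.
- bar0_flat (a point): Middle of the milled flat of the bar whose centre is bar0_c, on its surface: 72.5 mm from the centre along z, 12 mm off the axis along x; axes as bar0_c.
- bar1_flat (a point): Middle of the milled flat of the bar whose centre is bar1_c, on its surface: 72.5 mm from the centre along z, 12 mm off the axis along x; axes as bar1_c.
- bar2_flat (a point): Middle of the milled flat of the bar whose centre is bar2_c, on its surface: 72.5 mm from the centre along z, 12 mm off the axis along x; axes as bar2_c.
- rack: Wooden rack the bars start in, side by side 80 mm apart, their axes level 75 mm above the bench; origin under its middle at bench level, z axis level along the bars, away from the robot, y across the bars. Its 12 mm base (130 x 250 mm) carries two V plates like the fixture's, with open space between them for the fingers.
- fixture: Steel fixture with three V stations side by side, 95 mm apart along its y; x along the Vs, away from the robot; origin at bench level under the middle station. Each V (90 degrees) is cut in two upright plates 12 mm thick, 40 mm before and behind the station point; their tops are 5 mm below the bar's axis. Between the plates it is open down to the base, whose top is 12 mm up.
- station0 (a point): Where the centre of a bar lies when it rests properly in V station 0 (at y = -95 mm of the fixture): on the V's axis, half-way between its two plates, 75 mm above the bench. x = along the V, away from the robot; z up. A bar may be gripped round its middle here and turned about its axis.
- station1 (a point): Where the centre of a bar lies when it rests properly in V station 1 (at y = 0 mm of the fixture): on the V's axis, half-way between its two plates, 75 mm above the bench. x = along the V, away from the robot; z up. A bar may be gripped round its middle here and turned about its axis.
- station2 (a point): Where the centre of a bar lies when it rests properly in V station 2 (at y = 95 mm of the fixture): on the V's axis, half-way between its two plates, 75 mm above the bench. x = along the V, away from the robot; z up. A bar may be gripped round its middle here and turned about its axis.
- seat (a point): Where bridge_c lies when the bridge is home: 74 mm beyond station1 along x, 96.5 mm above the bench; axes as the fixture's, bridge along y. Two pegs (diameter 16, 24 mm tall, top 8 mm tapered) stand 47.5 mm either side along y on posts (diameter 28) whose shoulders, 89.5 mm up, carry the bridge. Its underside is then 2.5 mm above the flats: it goes home only if all flats are up.
- bridge_c (a point): Centre of the flat bar of the loose aluminium bridge: 226 mm long (y), 32 wide (x), 14 thick (z), 0.35 kg; point 7 mm above its underside. Two through holes of diameter 20 at 47.5 mm either side along y; either way round is right. Grip rib on top at the middle: 14 mm wide (x), 56 long (y), from 7 to 41 mm above this point. Starts flat on the bench between rack and fixture.
- clamp (a joint): Angle of the swing clamp arm about its upright pivot, rad: 0 = closed, against its stop, lying over the end of the bridge; negative = open, clockwise seen from above (-1.9 to -1.3 at the start). It stays where it is left and needs about 2 N at the knob.
- clamp_knob (a point): Point on the clamp arm's upright round black knob: diameter 16 mm, from 116 to 151 mm above the bench, 40 mm from the pivot; this point is 134 mm up. The steel arm below it is 18 mm wide, 10 thick, and reaches 62 mm from the pivot. Closed, the knob lies from the pivot towards the fixture's +y, and the arm 2.5 mm above the seated bridge.
- clamp_pivot (a point): On the clamp's upright pivot axis, 130.5 mm above the bench, 150 mm from the seat towards the fixture's -y.
- oil: Bystander: white bottle, 56 mm in diameter, 150 mm tall; origin at the centre of its underside.
- wrench: Bystander: steel wrench, 170 mm long, lying on the bench; origin on its underside near the middle.
- mug: Bystander: white mug, 76 mm in diameter, 90 mm tall; origin at the centre of its underside.
Not all that is in view belongs to the job. What is shaped like the part that bears bridge_c but blue is not meant.

How it is judged:
By the outcome, as a careful person would: the job done as asked, in the order asked, and still so for the second after the job is handed in, with the robot touching nothing.
Of bar0, bar1, bar2 only 2 to 3 are there at a start; the rules pass over those that are not, and their reading is None.
At some moment in a run one of bridge may be knocked a few centimetres aside while the robot is not near it.
It also fails if it takes over 210 s, if anything falls off the work surface, if the arm or the gripper's body presses on something with over 40 N, if the wrist force passes 120 N, or if a joint passes its speed limit or range.

## Working session

There is one attempt and no reset: what is moved stays moved. The work goes in short steps, Python scripts to look and compute and a shell command to move; the robot and the scene stay as the last step left them, time stands still between calls to the robot, and variables do not carry over. Pictures are saved under pics/ and viewed, and the job is handed in when it is done.

```bash
mkdir -p pics; ls; cat > h.py <<'E'
import numpy as np, cv2
from scipy.spatial.transform import Rotation as R
from plant import observe, optics, r, recognise, place_of
def snap(n,fn=None,scale=1):
    s=optics.snapshot(n)
    if fn:
        im=cv2.cvtColor(s["frame"],cv2.COLOR_RGB2BGR)
        if scale!=1: im=cv2.resize(im,None,fx=scale,fy=scale,interpolation=cv2.INTER_CUBIC)
        cv2.imwrite("pics/"+fn,im)
    return s
def foc(s): return s["frame"].shape[0]/2/np.tan(np.radians(s["vertical_fov"])/2)
def ray(s,uv):
    f=foc(s); d=np.array([(uv[0]-s["cx"])/f,-(uv[1]-s["cy"])/f,-1.0])
    return np.array(s["position"]),R.from_quat(s["attitude"]).apply(d)
def at_z(s,uv,z):
    p,d=ray(s,uv); return p+d*(z-p[2])/d[2]
def proj(s,P):
    c=R.from_quat(s["attitude"]).inv().apply(np.atleast_2d(P)-np.array(s["position"])); f=foc(s)
    return np.c_[s["cx"]+f*c[:,0]/-c[:,2], s["cy"]-f*c[:,1]/-c[:,2]]
def cloud(s):
    h,w=s["depth"].shape; u,v=np.meshgrid(np.arange(w),np.arange(h)); f=foc(s); D=s["depth"]
    c=np.stack([(u-s["cx"])/f*D,-(v-s["cy"])/f*D,-D],-1)
    return R.from_quat(s["attitude"]).apply(c.reshape(-1,3)).reshape(h,w,3)+np.array(s["position"])
E
python3 - <<'E'
from h import *
for n in ["scene","top","wrist"]:
    s=snap(n,n+"0.png",1.5); print(n,{k:v for k,v in s.items() if k not in("frame","depth")})
o=observe();print(o)
E
```

```text
pics
scene {'vertical_fov': 51.803694338528345, 'cx': 256.80318783013706, 'cy': 184.53955753437148, 'position': array([1022.82879419, -150.8794713 , 1015.27027934]), 'attitude': array([0.22382178, 0.15183627, 0.5639273 , 0.78027915])}
top {'vertical_fov': 48.09616397570264, 'cx': 259.81164295129935, 'cy': 191.73093204059774, 'position': array([ 407.48692928,    7.82061901, 1406.7071483 ]), 'attitude': array([ 0.02069794, -0.01937994, -0.6969236 ,  0.71658461])}
wrist {'vertical_fov': 60.49826309068015, 'cx': 257.64216269349265, 'cy': 196.32197966646018, 'position': array([ 148.43611297, -534.85276129,  374.39954623]), 'attitude': array([-0.08170522, -0.12663023,  0.8258795 ,  0.54333423])}
{'time': 0.15, 'joint_pos': array([-8.78412560e-01,  2.55593502e-01,  1.07275449e-01, -3.24612731e-04,
       -1.42392169e+00, -2.84637668e-01]), 'joint_velocities': array([ 1.09036117e-03, -2.06114372e-03,  2.96627836e-03,  1.55441456e-03,
        5.99193921e-04,  5.02959675e-05]), 'tau': array([-2.44211027e-03, -3.86945343e+01,  2.38077289e+01,  5.36683023e+00,
       -4.67105565e-03, -3.71217936e-06]), 'tool_pos': array([ 217.99409232, -504.53122681,  230.6068976 ]), 'tool_rot': array([-0.69196176, -0.14300761,  0.14328613,  0.69296958]), 'contact_force': array([ 0.28416517,  0.35013346, -0.56993077]), 'moment': array([ 0.03129795,  0.01090284, -0.00973397]), 'grip_width': 85.72071822052122}
```

View pics/scene0.png

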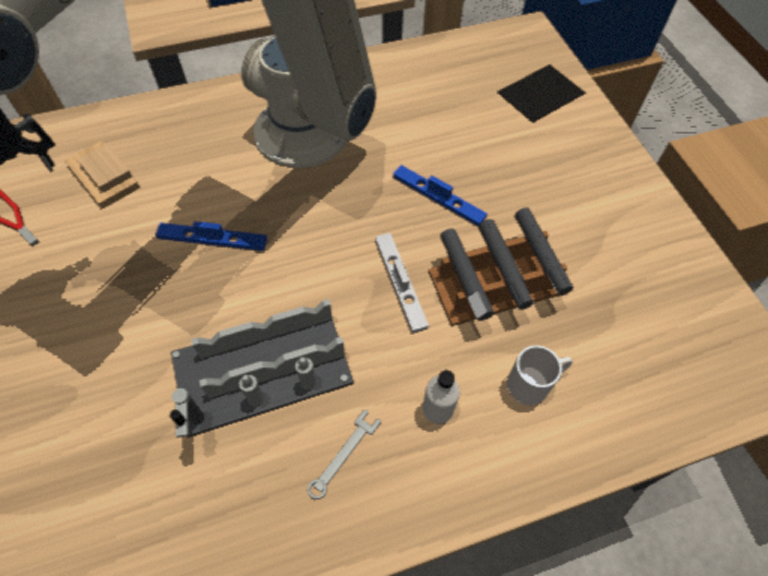

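View pics/top0.png

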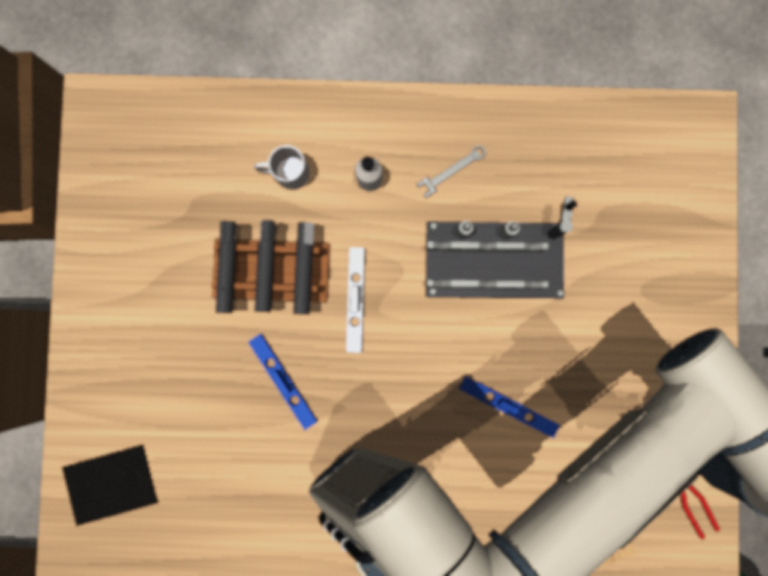

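View pics/wrist0.png

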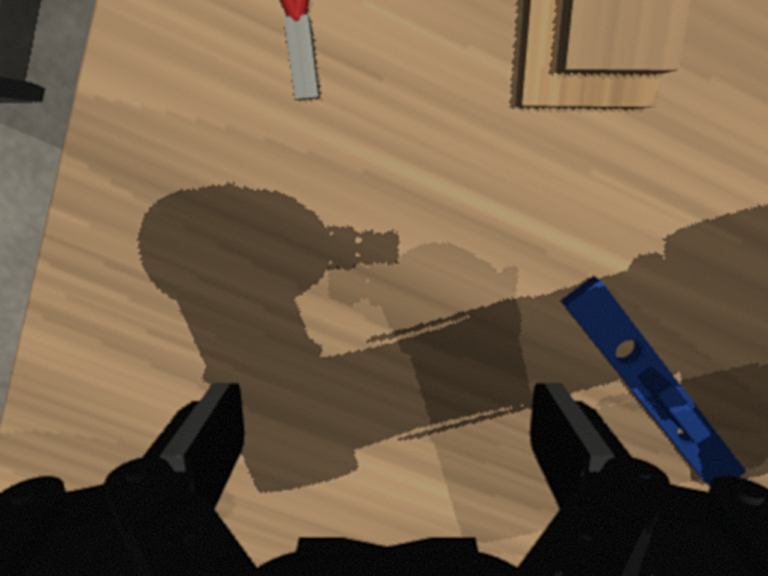

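Scene (768×576 view): rack with three bars at about (500,275), steel fixture at (262,365), clamp at (183,410). There are three bridge-like things: aluminium at (402,282), blue at (440,195) and blue at (212,237). The aluminium one is the one meant; the blue ones are decoys. Next I'll get the coordinates.

```bash
python3 - <<'E'
from h import *
names=["bar0_c","bar0_flat","rack","fixture","station0","station1","station2","seat","bridge_c","clamp_knob","clamp_pivot","oil","wrench","mug"]
hz=dict(rack=0,fixture=0,seat=96.5,bridge_c=7,clamp_knob=134,clamp_pivot=130.5,oil=0,wrench=0,mug=0,bar0_flat=75)
S={c:snap(c) for c in("top","scene")}
for n in names:
    for c,s in S.items():
        try: L=place_of(c,n)
        except Exception as e: print(n,c,e); continue
        for d in L[:5]:
            if d["conf"]<.25: continue
            z=hz.get(n,75)
            print(n,c,round(d["conf"],2),np.round(d["uv"]),np.round(at_z(s,d["uv"],z)))
C=cloud(S["top"]); 
# bench plane check
m=(S["top"]["depth"]>0)
for (u,v) in [(60,100),(150,320),(300,100),(330,180),(330,230)]: print((u,v),np.round(C[v,u]))
s=S["top"];cv2.imwrite("pics/crop_top.png",cv2.resize(cv2.cvtColor(s["frame"][80:300,120:400],cv2.COLOR_RGB2BGR),None,fx=2.8,fy=2.7,interpolation=cv2.INTER_CUBIC))
E
```

```text
bar0_c top 0.63 [381. 139.] [ 659. -362.   75.]
bar0_c top 0.56 [144. 178.] [517. 373.  75.]
bar0_c scene 0.55 [360. 167.] [521. 347.  75.]
bar0_flat top 0.33 [207. 155.] [594. 179.  75.]
bar0_flat scene 0.72 [368. 189.] [592. 334.  75.]
rack top 0.7 [180. 182.] [512. 274.   0.]
rack scene 0.7 [333. 184.] [509. 280.   0.]
fixture top 0.64 [320. 177.] [ 540. -186.    0.]
fixture top 0.37 [180. 180.] [519. 275.   0.]
fixture scene 0.96 [179. 235.] [ 529. -197.    0.]
fixture scene 0.51 [268. 186.] [454.  91.   0.]
station0 top 0.94 [356. 172.] [ 553. -286.   75.]
station0 top 0.73 [177. 179.] [515. 271.  75.]
station0 top 0.56 [295. 178.] [530. -97.  75.]
station0 scene 0.81 [209. 214.] [ 532. -106.   75.]
station0 scene 0.64 [138. 236.] [ 537. -293.   75.]
station0 scene 0.61 [176. 226.] [ 538. -196.   75.]
station0 scene 0.4 [363. 167.] [522. 355.  75.]
station1 top 0.94 [356. 172.] [ 553. -286.   75.]
station1 top 0.73 [177. 179.] [515. 271.  75.]
station1 top 0.56 [295. 178.] [530. -97.  75.]
station1 scene 0.81 [209. 214.] [ 532. -106.   75.]
station1 scene 0.64 [138. 236.] [ 537.
[... 1118 characters left out ...]
[116. 281.] [ 661. -350.  134.]
clamp_pivot top 0.58 [378. 150.] [ 614. -338.  130.]
clamp_pivot scene 0.97 [116. 262.] [ 615. -345.  130.]
clamp_pivot scene 0.6 [212. 216.] [ 570. -102.  130.]
oil top 0.87 [245. 118.] [729.  68.   0.]
oil top 0.63 [173. 155.] [600. 301.   0.]
oil scene 0.74 [291. 272.] [727.  60.   0.]
oil scene 0.28 [182. 238.] [ 542. -192.    0.]
wrench top 0.66 [301. 112.] [ 755. -117.    0.]
wrench scene 0.62 [228. 301.] [ 747. -118.    0.]
mug top 0.72 [196. 117.] [728. 228.   0.]
mug scene 0.82 [349. 256.] [735. 226.   0.]
(60, 100) [775. 685.  -6.]
(150, 320) [ 64. 354.  -1.]
(300, 100) [ 795. -113.   -0.]
(330, 180) [ 531. -216.    9.]
(330, 230) [ 369. -221.   -0.]
```

View pics/crop_top.png

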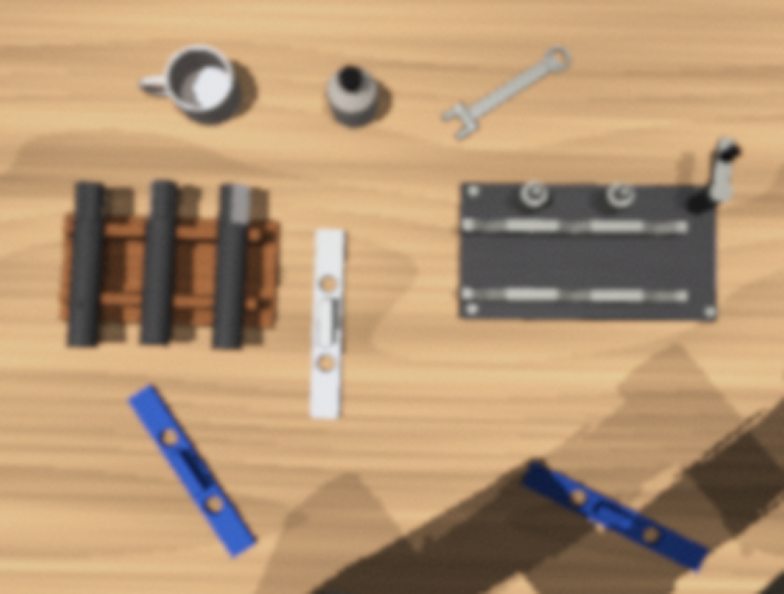

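```bash
cat >> h.py <<'E'
def axes():
    o=observe(); M=R.from_quat(o["tool_rot"]).as_matrix(); return o,M
def yaw_z(M): # direction angle of tool z in world, deg
    return np.degrees(np.arctan2(M[1,2],M[0,2]))
def need(p,zdeg=None):
    """target TCP p (mm); zdeg: wanted heading of tool z in world"""
    o,M=axes(); d=np.array(p)-o["tool_pos"]; print("t",round(o["time"],2),"tcp",np.round(o["tool_pos"],1),"zhead",round(yaw_z(M),2),"F",np.round(o["contact_force"],1),"w",round(o["grip_width"],1))
    print(" shift in present tool axes (mm)",np.round(M.T@d,1))
    if zdeg is not None:
        t=((yaw_z(M)-zdeg)+180)%360-180   # tool y down: + turn lowers heading
        M2=M@R.from_rotvec([0,np.radians(t),0]).as_matrix()
        print(" turn",round(t,2),"-> heading",round(yaw_z(M2),2),"; shift in turned axes",np.round(M2.T@d,1))
E
python3 - <<'E'
from h import *
o,M=axes(); print(np.round(M,3))
s=snap("wrist"); Mw=R.from_quat(s["attitude"]).as_matrix()
print("cam in tool", np.round(M.T@(np.array(s["position"])-o["tool_pos"]),1), "look dir in tool",np.round(M.T@-Mw[:,2],3))
need([450,-190,330],90); need([450,-190,330],-90)
E
```

```text
[[ 0.918  0.    -0.397]
 [ 0.397 -0.     0.918]
 [ 0.    -1.    -0.   ]]
cam in tool [-7.590e+01 -1.439e+02 -1.000e-01] look dir in tool [0.298 0.955 0.001]
t 1.7 tcp [ 218.1 -504.9  231.3] zhead 113.37 F [-0.4 -0.6  0.2] w 85.5
 shift in present tool axes (mm) [337.7 -98.7 197.1]
 turn 23.37 -> heading 90.0 ; shift in turned axes [231.9 -98.7 314.9]
t 1.7 tcp [ 218.1 -504.9  231.3] zhead 113.37 F [-0.4 -0.6  0.2] w 85.5
 shift in present tool axes (mm) [337.7 -98.7 197.1]
 turn -156.63 -> heading -90.0 ; shift in turned axes [-231.9  -98.7 -314.9]
```

```bash
python3 -m handwheel '[[[0,-0.033,0,7.79],[0,-0.033,0,7.79],[0,-0.033,0,7.79],[0.028,0,0.038,0],[0.028,0,0.038,0],[0.028,0,0.038,0],[0.028,0,0.038,0],[0.028,0,0.038,0],[0.028,0,0.038,0],[0.028,0,0.038,0],[0.028,0,0.038,0],[0,0,0,0]]]' 100; python3 - <<'E'
from h import *
s=snap("wrist","w1.png",1.5); need([450,-190,330],90); np.save("w1.npy",s,allow_pickle=True)
for n in ["station0","seat","fixture","clamp_pivot","clamp_knob"]:
    for d in place_of("wrist",n)[:4]:
        z={"seat":96.5,"fixture":0,"clamp_pivot":130.5,"clamp_knob":134}.get(n,75)
        print(n,round(d["conf"],2),np.round(d["uv"]),np.round(at_z(s,d["uv"],z),1))
E
```

```text
time: 2.9
tool_pos: [444.6, -196.9, 329.5]
tool_rot: [-0.707, -0.002, 0.002, 0.708]
contact_force: [-0.9, -1.0, -0.8]
grip_width: 85.2
t 2.95 tcp [ 443.4 -198.8  329.8] zhead 90.25 F [-0.5 -0.7  0.7] w 85.6
 shift in present tool axes (mm) [ 6.7 -0.2  8.7]
 turn 0.25 -> heading 90.0 ; shift in turned axes [ 6.6 -0.2  8.8]
station0 0.96 [334. 233.] [542.1 -94.8  75. ]
station0 0.88 [189. 229.] [ 538.4 -285.4   75. ]
station0 0.64 [261. 233.] [ 543.7 -191.6   75. ]
seat 0.32 [263. 229.] [ 527.9 -188.7   96.5]
fixture 0.72 [260. 210.] [ 538.2 -191.4    0. ]
clamp_knob 0.61 [137. 337.] [ 658.7 -345.9  134. ]
```

View pics/w1.png

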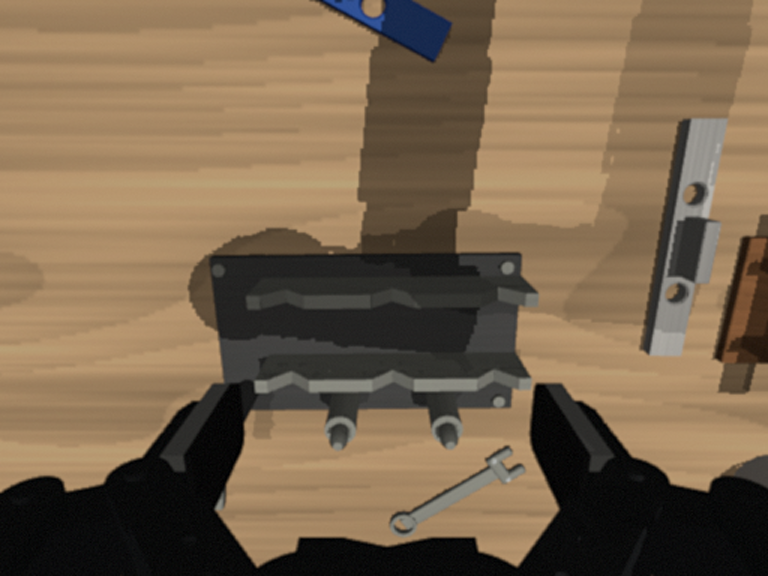

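```bash
python3 - <<'E'
from h import *
s=np.load("w1.npy",allow_pickle=True).item()
C=cloud(s);P=C.reshape(-1,3)
m=(s["depth"].ravel()>0)
bx=(P[:,0]>440)&(P[:,0]<680)&(P[:,1]>-345)&(P[:,1]<-40)
# bench level
b=P[m&(P[:,0]>380)&(P[:,0]<440)&(P[:,1]>-300)&(P[:,1]<-100)];print("bench z",np.median(b[:,2]),b[:,2].std())
q=P[m&bx&(P[:,2]>55)&(P[:,2]<80)]
for lo,hi in((470,535),(545,610)):
    k=q[(q[:,0]>lo)&(q[:,0]<hi)]; 
    t=k[k[:,2]>64]
    print(len(k),"x",np.percentile(k[:,0],[1,50,99]),"z",np.percentile(k[:,2],[5,50,95,99]),"line",np.polyfit(t[:,1],t[:,0],1))
    h,e=np.histogram(t[:,1],bins=np.arange(-345,-40,6)); print(list(zip(e.astype(int),h)))
pg=P[m&bx&(P[:,2]>98)&(P[:,2]<125)]
print(len(pg)); 
for lo,hi in((-290,-190),(-190,-100)):
    k=pg[(pg[:,1]>lo)&(pg[:,1]<hi)]; print(k.mean(0),k.min(0),k.max(0))
E
```

```text
bench z 396.1902961899703 160.37910410399581
2114 x [491.80885693 497.60565464 506.0889203 ] z [56.20352224 69.20874989 72.28527131 72.8814493 ] line [-1.45909181e-02  4.95916040e+02]
[(np.int64(-345), np.int64(0)), (np.int64(-339), np.int64(0)), (np.int64(-333), np.int64(0)), (np.int64(-327), np.int64(0)), (np.int64(-321), np.int64(11)), (np.int64(-315), np.int64(46)), (np.int64(-309), np.int64(53)), (np.int64(-303), np.int64(39)), (np.int64(-297), np.int64(0)), (np.int64(-291), np.int64(0)), (np.int64(-285), np.int64(0)), (np.int64(-279), np.int64(11)), (np.int64(-273), np.int64(40)), (np.int64(-267), np.int64(48)), (np.int64(-261), np.int64(47)), (np.int64(-255), np.int64(52)), (np.int64(-249), np.int64(49)), (np.int64(-243), np.int64(47)), (np.int64(-237), np.int64(53)), (np.int64(-231), np.int64(53)), (np.int64(-225), np.int64(45)), (np.int64(-219), np.int64(54)), (np.int64(-213), np.int64(53)), (np.int64(-207), np.int64(22)), (np.int64(-201), np.int64(0)), (np.int64(-195), np.int64(0)), (np.int64(-189), np.int64(0)), (np.int64(-183), np.int64(24)), (np.int64(-177), np.int64(48)
[... 1940 characters left out ...]
(np.int64(-129), np.int64(49)), (np.int64(-123), np.int64(48)), (np.int64(-117), np.int64(42)), (np.int64(-111), np.int64(19)), (np.int64(-105), np.int64(0)), (np.int64(-99), np.int64(0)), (np.int64(-93), np.int64(0)), (np.int64(-87), np.int64(21)), (np.int64(-81), np.int64(49)), (np.int64(-75), np.int64(42)), (np.int64(-69), np.int64(27)), (np.int64(-63), np.int64(0)), (np.int64(-57), np.int64(0)), (np.int64(-51), np.int64(0))]
366
[ 610.63414504 -236.68139399  108.7521296 ] [ 606.01014791 -244.9847375    98.47276723] [ 619.08086124 -229.56979759  116.19477459]
[ 609.17632311 -143.30986227  108.80988236] [ 604.45089924 -150.05519547   98.05021416] [ 619.76676311 -134.72390814  116.95963764]
```

```bash
python3 -m handwheel '[[[-0.002,0,0.047,0],[-0.002,0,0.047,0],[-0.002,0,0.047,0],[-0.002,0,0.047,0],[-0.002,0,0.047,0],[-0.002,0,0.047,0],[-0.002,0,0.047,0],[-0.002,0,0.047,0],[-0.002,0,0.047,0],[0,0,0.040,0],[0,0,0,0]]]'; python3 - <<'E'
from h import *
s=snap("wrist","w2.png",1.5); need([430,270,330],90); np.save("w2.npy",s,allow_pickle=True)
for n in ["bar0_c","bar0_flat","rack","bridge_c"]:
    for d in place_of("wrist",n)[:4]:
        z={"rack":0,"bridge_c":7}.get(n,75)
        print(n,round(d["conf"],2),np.round(d["uv"]),np.round(at_z(s,d["uv"],z),1))
C=cloud(s);P=C.reshape(-1,3)
m=(s["depth"].ravel()>0)&(P[:,2]>77)&(P[:,2]<100)&(P[:,0]>400)&(P[:,0]<620)&(P[:,1]>150)&(P[:,1]<400)
q=P[m]; 
h,e=np.histogram(q[:,1],bins=np.arange(150,400,10)); print(list(zip(e,h)))
np.save("q2.npy",q)
E
```

```text
time: 4.3
tool_pos: [424.1, 265.0, 328.7]
tool_rot: [0.707, -0.0, -0.001, -0.707]
contact_force: [0.4, -0.2, -0.9]
grip_width: 85.4
t 4.35 tcp [424.3 263.1 329.4] zhead 90.06 F [ 0.8 -0.1  0.4] w 85.5
 shift in present tool axes (mm) [ 5.7 -0.7  6.9]
 turn 0.06 -> heading 90.0 ; shift in turned axes [ 5.7 -0.7  6.9]
bar0_c 0.55 [321. 233.] [521.2 348.   75. ]
bar0_flat 0.83 [313. 277.] [586.7 341.3  75. ]
rack 0.84 [261. 212.] [520.5 270.8   0. ]
rack 0.21 [310. 275.] [629.1 351.2   0. ]
bridge_c 0.68 [237.  41.] [282.3 238.4   7. ]
bridge_c 0.6 [139. 177.] [463.   92.3   7. ]
[(np.int64(150), np.int64(0)), (np.int64(160), np.int64(0)), (np.int64(170), np.int64(363)), (np.int64(180), np.int64(988)), (np.int64(190), np.int64(1164)), (np.int64(200), np.int64(1082)), (np.int64(210), np.int64(0)), (np.int64(220), np.int64(0)), (np.int64(230), np.int64(0)), (np.int64(240), np.int64(0)), (np.int64(250), np.int64(548)), (np.int64(260), np.int64(1120)), (np.int64(270), np.int64(1110)), (np.int64(280), np.int64(680)), (np.int64(290), np.int64(0)), (np.int64(300), np.int64(0)), (np.int64(310), np.int64(0)), (np.int64(320), np.int64(0)), (np.int64(330), np.int64(810)), (np.int64(340), np.int64(1212)), (np.int64(350), np.int64(1076)), (np.int64(360), np.int64(554)), (np.int64(370), np.int64(0)), (np.int64(380), np.int64(0))]
```

View pics/w2.png

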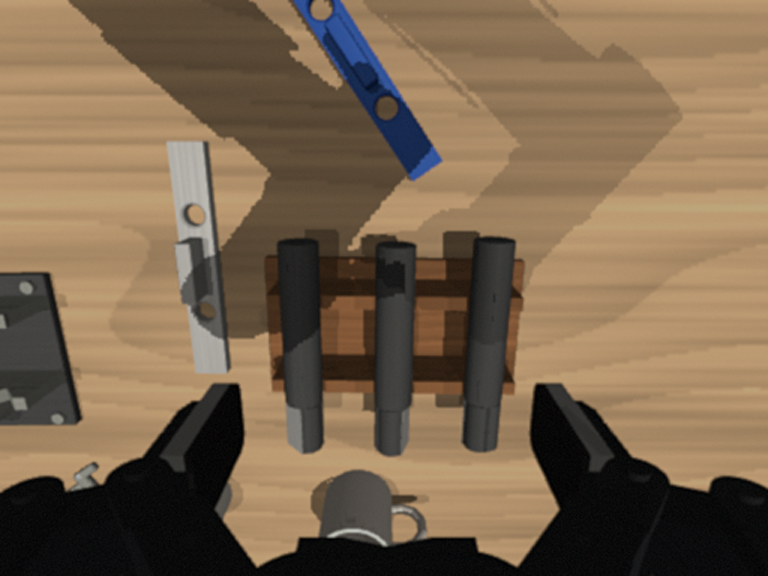

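Wrist view: the bars stand at columns 300, 395 and 487 (768-wide), with their flatted ends at rows 405-450. The first two show bright flats, on the left and right flank. Now I'll fit the cylinders and flats from depth.

```bash
cat >> h.py <<'E'
from scipy.optimize import least_squares
def fitbar(P,y0,x0=520,R0=17.0,zc=75,half=30,verbose=True):
    """P: Nx3 cloud, bar near y0 running along x. returns dict"""
    q=P[(abs(P[:,1]-y0)<half)&(abs(P[:,0]-x0)<130)&(P[:,2]>zc-8)&(P[:,2]<zc+25)]
    # body: nearer part
    def res(p,q):
        y=p[0]+p[1]*(q[:,0]-x0); z=p[2]+p[3]*(q[:,0]-x0)
        return np.hypot(q[:,1]-y,q[:,2]-z)-R0
    b=q[(q[:,0]<x0+40)&(q[:,0]>x0-90)]
    f=least_squares(res,[y0,0,zc,0],args=(b,),loss="soft_l1",f_scale=1.0); p=f.x
    allq=P[(abs(P[:,1]-y0)<half)&(abs(P[:,0]-x0)<140)&(P[:,2]>zc-17)&(P[:,2]<zc+25)]
    rr=res(p,allq)+R0; allq=allq[rr<19.5]
    xs=np.percentile(allq[:,0],[0.3,99.7])
    # flat
    e=allq[(allq[:,0]>xs[1]-42)&(allq[:,0]<xs[1]-3)]
    dy=e[:,1]-(p[0]+p[1]*(e[:,0]-x0)); dz=e[:,2]-(p[2]+p[3]*(e[:,0]-x0))
    best=None
    for a in np.radians(np.arange(-180,180,0.5)):   # a: angle from up, + towards +y
        n=dy*np.sin(a)+dz*np.cos(a)
        pred=np.hypot(dy,dz); ph=np.arctan2(dy,dz)-a
        c=np.cos(ph); rf=np.where(c>12/17.,12/np.maximum(c,.1),17.)
        s=np.abs(pred-rf).clip(0,3).mean()
        if best is None or s<best[0]: best=(s,np.degrees(a))
    none=np.abs(np.hypot(dy,dz)-17).clip(0,3).mean()
    out=dict(y=p[0],slope=p[1],z=p[2],tilt=p[3],x=xs,xc=xs.mean(),flat=best[1],err=best[0],err_round=none,rms=np.sqrt((f.fun**2).mean()),n=len(e))
    if verbose: print({k:np.round(v,3) for k,v in out.items()})
    return out
E
python3 - <<'E'
from h import *
s=np.load("w2.npy",allow_pickle=True).item()
P=cloud(s).reshape(-1,3)[s["depth"].ravel()>0]
for y in (192,271,347): fitbar(P,y)
s=snap("top");P=cloud(s).reshape(-1,3)[s["depth"].ravel()>0]
for y in (192,271,347): fitbar(P,y)
E
```

```text
{'y': np.float64(191.276), 'slope': np.float64(-0.01), 'z': np.float64(75.818), 'tilt': np.float64(-0.0), 'x': array([425.476, 615.163]), 'xc': np.float64(520.319), 'flat': np.float64(-47.5), 'err': np.float64(0.726), 'err_round': np.float64(1.308), 'rms': np.float64(2.601), 'n': np.int64(629)}
{'y': np.float64(271.154), 'slope': np.float64(-0.011), 'z': np.float64(75.871), 'tilt': np.float64(-0.0), 'x': array([427.695, 617.015]), 'xc': np.float64(522.355), 'flat': np.float64(71.5), 'err': np.float64(0.673), 'err_round': np.float64(1.021), 'rms': np.float64(2.685), 'n': np.int64(568)}
{'y': np.float64(351.068), 'slope': np.float64(-0.012), 'z': np.float64(75.904), 'tilt': np.float64(-0.001), 'x': array([423.583, 612.716]), 'xc': np.float64(518.15), 'flat': np.float64(-117.5), 'err': np.float64(0.641), 'err_round': np.float64(0.655), 'rms': np.float64(2.875), 'n': np.int64(627)}
{'y': np.float64(192.965), 'slope': np.float64(-0.013), 'z': np.float64(74.489), 'tilt': np.float64(-0.007), 'x': array([424.743, 613.178]), 'xc': np.float64(518.96), 'flat': np.float64(-52.0), 'err': np.float64(1.39), 'err_round': np.float64(1.846), 'rms': np.float64(2.958), 'n': np.int64(125)}
{'y': np.float64(273.129), 'slope': np.float64(-0.015), 'z': np.float64(74.965), 'tilt': np.float64(0.0), 'x': array([446.234, 616.342]), 'xc': np.float64(531.288), 'flat': np.float64(68.0), 'err': np.float64(1.333), 'err_round': np.float64(1.592), 'rms': np.float64(3.389), 'n': np.int64(111)}
{'y': np.float64(352.62), 'slope': np.float64(0.007), 'z': np.float64(74.77), 'tilt': np.float64(-0.002), 'x': array([477.097, 611.364]), 'xc': np.float64(544.231), 'flat': np.float64(-123.5), 'err': np.float64(1.182), 'err_round': np.float64(1.216), 'rms': np.float64(3.821), 'n': np.int64(121)}
```

```bash
python3 -m handwheel '[[[0.032,0.040,-0.024,0.6],[0.032,0.040,-0.024,0],[0.032,0.037,-0.024,0],[0,0.030,0,0],[0,0,0,0],[0,0,0,0]]]' 60 ; python3 - <<'E'
from h import *
need([520,191.3,52],89.4)
E
```

```text
time: 5.2
tool_pos: [510.0, 196.4, 196.9]
tool_rot: [0.707, -0.004, 0.004, -0.707]
contact_force: [0.3, 0.3, 0.9]
grip_width: 51.1
t 5.2 tcp [510.  196.4 196.9] zhead 89.35 F [0.3 0.3 0.9] w 51.1
 shift in present tool axes (mm) [  9.9 144.9  -4.9]
 turn -0.05 -> heading 89.4 ; shift in turned axes [  9.9 144.9  -4.9]
```

```bash
python3 -m handwheel '[[[0.005,0.010,-0.002,0],[0.005,0.010,-0.003,0],[0,0.025,0,0],[0,0.035,0,0],[0,0.035,0,0],[0,0.025,0,0],[0,0.005,0,0],[0,0,0,0],[0,0,0,0]]]' ; python3 - <<'E'
from h import *
need([520,191.3,52],89.4)
snap("wrist","w3.png",1.5)
E
```

```text
time: 6.1
tool_pos: [520.9, 192.6, 52.3]
tool_rot: [-0.707, 0.003, -0.004, 0.708]
contact_force: [-0.0, 0.8, 0.6]
grip_width: 51.2
t 6.1 tcp [520.9 192.6  52.3] zhead 89.43 F [-0.   0.8  0.6] w 51.2
 shift in present tool axes (mm) [-0.8  0.3 -1.3]
 turn 0.03 -> heading 89.4 ; shift in turned axes [-0.8  0.3 -1.3]
```

View pics/w3.png

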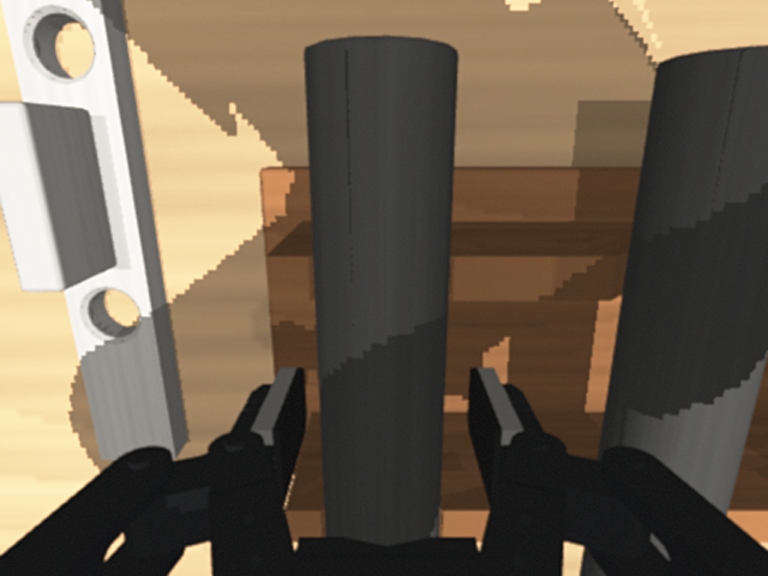

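```bash
python3 -m handwheel '[[[0,0,0,0],[0,0,0,0],[0,0,0,0],[0,0,0,0],[0,-0.020,0,0],[0,-0.035,0,0],[0,-0.035,0,0],[0,-0.005,0,0],[0,0,0,0]]]' 0 40; python3 - <<'E'
from h import *
need([540,-98,147],90.88)
E
```

```text
time: 7.05
tool_pos: [519.8, 192.4, 146.7]
tool_rot: [-0.706, 0.003, -0.004, 0.708]
contact_force: [-0.5, 0.6, -3.8]
grip_width: 33.3
t 7.05 tcp [519.8 192.4 146.7] zhead 89.38 F [-0.5  0.6 -3.8] w 33.3
 shift in present tool axes (mm) [  23.3   -0.9 -290.2]
 turn -1.5 -> heading 90.88 ; shift in turned axes [  15.7   -0.9 -290.7]
```

```bash
python3 -m handwheel '[[[0.003,0,-0.020,-1.5],[0.003,0,-0.035,0],[0.003,0,-0.038,0],[0.002,0,-0.040,0],[0.002,0,-0.040,0],[0,0,-0.040,0],[0,0,-0.038,0],[0,0,-0.030,0],[0,0,-0.010,0],[0,0,0,0],[0,0,0,0],[0,0,0,0]]]'; python3 - <<'E'
from h import *
s=np.load("w1.npy",allow_pickle=True).item()
P=cloud(s).reshape(-1,3)[s["depth"].ravel()>0]
for lo,hi in((470,535),(545,600)):
    k=P[(P[:,2]>69)&(P[:,2]<75)&(P[:,0]>lo)&(P[:,0]<hi)&(P[:,1]>-330)&(P[:,1]<-50)]
    print(np.percentile(k[:,0]+.0153*(k[:,1]+192),[2,50,98]), k[:,2].mean())
need([537.5,-98,147],90.88)
snap("wrist","w4.png",1.5);snap("scene","s4.png",1.5)
E
```

```text
time: 8.25
tool_pos: [536.4, -97.9, 145.0]
tool_rot: [-0.707, -0.006, 0.006, 0.707]
contact_force: [-0.4, 0.8, -3.7]
grip_width: 32.8
[493.4316714  499.33402271 505.31156555] 71.1344100213046
[573.29746091 579.24261037 586.0082746 ] 71.04961286148227
t 8.25 tcp [536.4 -97.9 145. ] zhead 90.96 F [-0.4  0.8 -3.7] w 32.8
 shift in present tool axes (mm) [ 1.1 -2.  -0.2]
 turn 0.08 -> heading 90.88 ; shift in turned axes [ 1.1 -2.  -0.2]
```

View pics/w4.png

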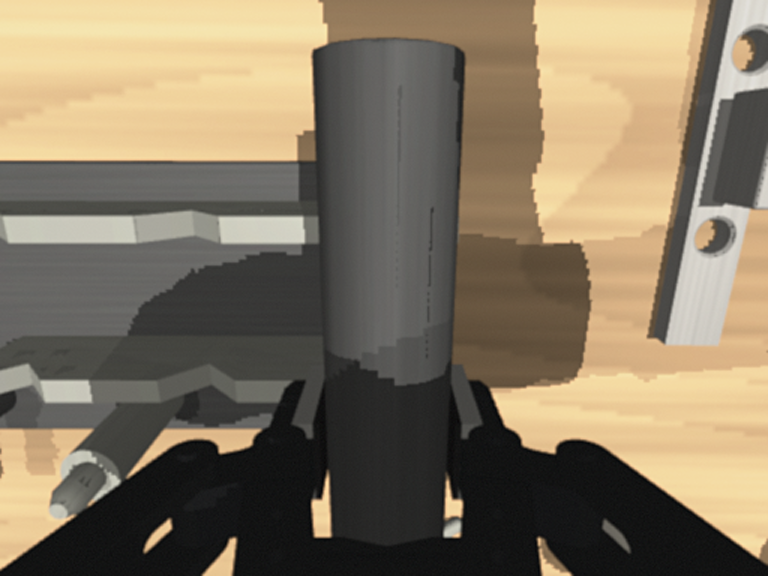

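View pics/s4.png

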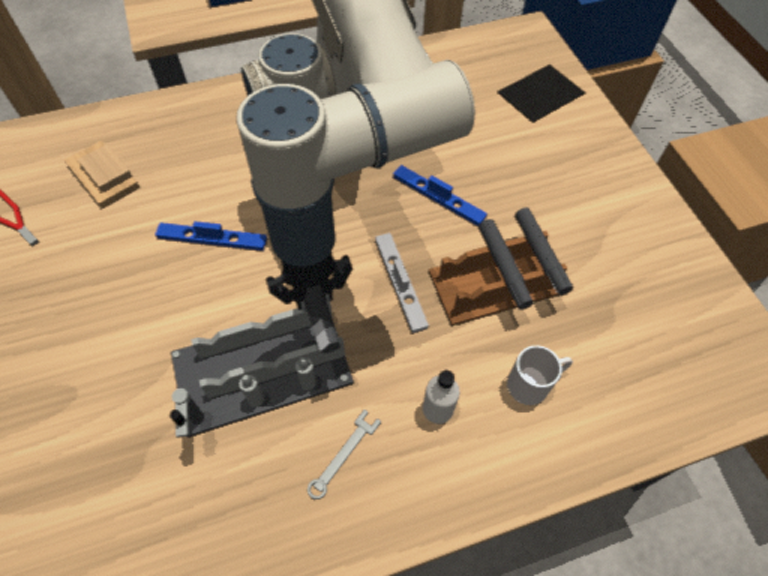

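```bash
python3 -m handwheel '[[[0.0018,0.010,0.001,0],[0,0.025,0,0],[0,0.030,0,0],[0,0.018,0,0],[0,0.006,0,0],[0,0.002,0,0],[0,0,0,0],[0,0,0,0]]]'; python3 - <<'E'
from h import *
need([538.2,-97,52.3],90.88)
E
```

```text
time: 9.15
tool_pos: [539.5, -97.9, 55.7]
tool_rot: [0.707, 0.007, -0.005, -0.707]
contact_force: [-0.3, 0.3, -2.5]
grip_width: 32.9
t 9.15 tcp [539.5 -97.9  55.7] zhead 90.92 F [-0.3  0.3 -2.5] w 32.9
 shift in present tool axes (mm) [-1.3  3.4  0.9]
 turn 0.04 -> heading 90.88 ; shift in turned axes [-1.3  3.4  0.9]
```

```bash
python3 -m handwheel '[[[0,0.001,0,0],[0,0.001,0,0],[0,0.0010,0,0],[0,0.0010,0,0],[0,0,0,0],[0,0,0,0]]]'; python3 - <<'E'
from h import *
need([538.2,-97,52.3],90.88)
E
python3 -m handwheel '[[[0,0,0,0],[0,0,0,0],[0,0,0,0]]]' 60;  python3 - <<'E'
from h import *
need([538.2,-97,52.3],90.88)
E
```

```text
time: 9.75
tool_pos: [539.6, -97.5, 53.6]
tool_rot: [-0.707, -0.007, 0.004, 0.707]
contact_force: [-5.7, 5.0, 13.8]
grip_width: 33.2
t 9.75 tcp [539.6 -97.5  53.6] zhead 90.95 F [-5.7  5.  13.8] w 33.2
 shift in present tool axes (mm) [-1.4  1.3  0.5]
 turn 0.07 -> heading 90.88 ; shift in turned axes [-1.4  1.3  0.5]
time: 10.05
tool_pos: [538.7, -98.0, 50.8]
tool_rot: [0.707, 0.006, -0.005, -0.707]
contact_force: [-0.1, -0.5, -0.3]
grip_width: 51.6
t 10.05 tcp [538.7 -98.   50.8] zhead 90.9 F [-0.1 -0.5 -0.3] w 51.6
 shift in present tool axes (mm) [-0.5 -1.5  1. ]
 turn 0.02 -> heading 90.88 ; shift in turned axes [-0.5 -1.5  1. ]
```

```bash
python3 -m handwheel '[[[0,-0.020,0,0],[0,-0.035,0,0],[0,-0.010,-0.007,0],[0,0,0,0],[0,0,0,0],[0,0,0,0]]]' 0 40 ;  python3 - <<'E'
from h import *
need([538.2,-104.5,92],90.88)
s=snap("wrist","w5.png",1.5)
P=cloud(s).reshape(-1,3)[s["depth"].ravel()>0]
np.save("w5.npy",s,allow_pickle=True)
E
```

```text
time: 10.65
tool_pos: [537.2, -104.8, 113.6]
tool_rot: [-0.707, -0.004, 0.007, 0.707]
contact_force: [-0.2, -0.9, -2.9]
grip_width: 31.5
t 10.65 tcp [ 537.2 -104.8  113.6] zhead 90.86 F [-0.2 -0.9 -2.9] w 31.5
 shift in present tool axes (mm) [ 1.1 21.6  0.2]
 turn -0.02 -> heading 90.88 ; shift in turned axes [ 1.1 21.6  0.2]
```

View pics/w5.png

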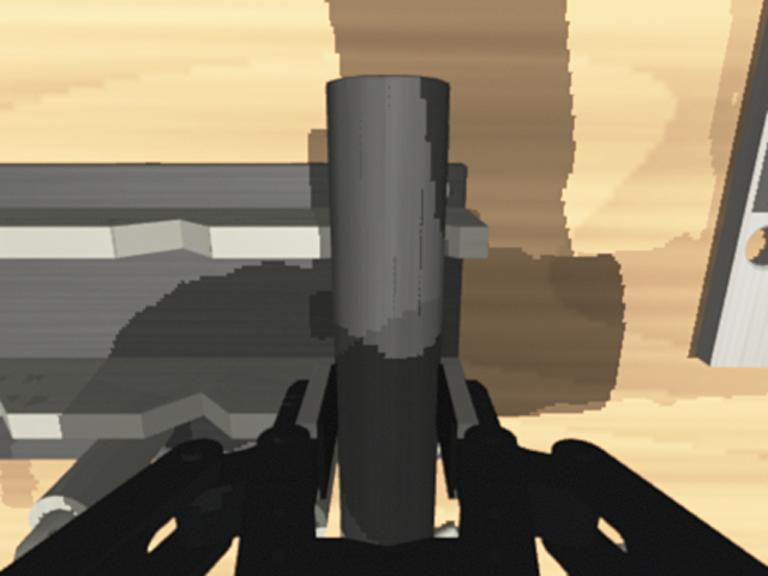

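```bash
python3 -m handwheel '[[[0,0.005,0.007,0],[0,0.015,0,0],[0,0.020,0,0],[0,0.008,0,0],[0,0.002,0,0],[0,0,0,0],[0,0,0,0]]]' ;  python3 - <<'E'
from h import *
need([538.2,-97.5,60],90.88)
E
```

```text
time: 11.4
tool_pos: [541.3, -96.2, 72.8]
tool_rot: [0.707, 0.01, -0.004, -0.707]
contact_force: [-15.7, 11.9, 42.2]
grip_width: 31.1
t 11.4 tcp [541.3 -96.2  72.8] zhead 91.16 F [-15.7  11.9  42.2] w 31.1
 shift in present tool axes (mm) [-3.3 12.7 -1.2]
 turn 0.28 -> heading 90.88 ; shift in turned axes [-3.3 12.7 -1.2]
```

```bash
python3 -m handwheel '[[[0,-0.003,0,0],[0,-0.002,0,0],[0,0,0,0]]]';python3 -m handwheel '[[[0,0,0,0],[0,0,0,0],[0,-0.010,0,0],[0,-0.025,0,0],[0,-0.015,0,0],[0,0,0,0]]]' 70;  python3 - <<'E'
from h import *
need([538.2,-97.5,60],90.88)
s=snap("wrist","w5.png",1.5)
P=cloud(s).reshape(-1,3)[s["depth"].ravel()>0]
fitbar(P,-98,538)
s=snap("scene","s5.png",1.5)
E
```

```text
time: 11.7
tool_pos: [541.3, -96.0, 73.4]
tool_rot: [-0.707, -0.009, 0.004, 0.707]
contact_force: [-2.3, 8.0, 12.8]
grip_width: 30.8
time: 12.3
tool_pos: [540.1, -98.2, 123.4]
tool_rot: [0.707, 0.007, -0.004, -0.707]
contact_force: [0.8, 0.2, -0.5]
grip_width: 60.1
t 12.3 tcp [540.1 -98.2 123.4] zhead 90.9 F [ 0.8  0.2 -0.5] w 60.1
 shift in present tool axes (mm) [-2.1 63.4  0.8]
 turn 0.02 -> heading 90.88 ; shift in turned axes [-2.1 63.4  0.8]
{'y': np.float64(-95.994), 'slope': np.float64(0.014), 'z': np.float64(75.864), 'tilt': np.float64(-0.001), 'x': array([448.448, 636.128]), 'xc': np.float64(542.288), 'flat': np.float64(-44.5), 'err': np.float64(0.536), 'err_round': np.float64(1.399), 'rms': np.float64(2.558), 'n': np.int64(2332)}
```

View pics/w5.png

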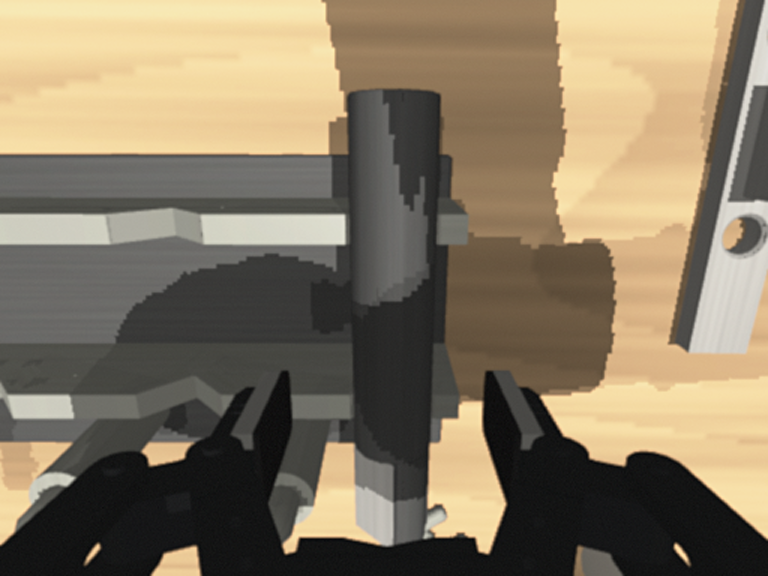

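View pics/s5.png

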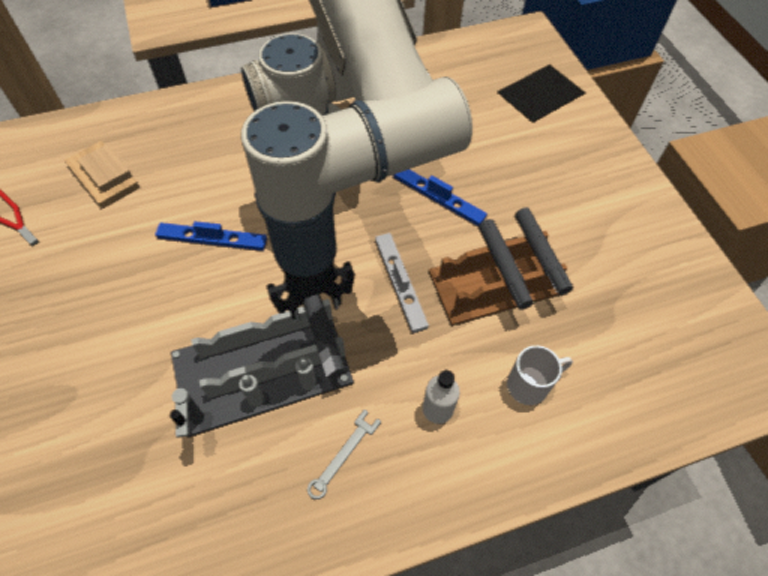

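```bash
python3 -m handwheel '[[[-0.002,0,-0.006,0],[0,0,0,0],[0,0,0,0],[0,0,0,0],[0,0,0,0]]]' 0;  python3 - <<'E'
from h import *
need([538,-104.5,92],90.88)
s=snap("wrist","w6.png",1.5)
E
```

```text
time: 12.9
tool_pos: [536.5, -103.9, 120.5]
tool_rot: [-0.707, -0.005, 0.006, 0.707]
contact_force: [-0.1, -0.1, -0.6]
grip_width: 0.0
t 12.9 tcp [ 536.5 -103.9  120.5] zhead 90.9 F [-0.1 -0.1 -0.6] w 0.0
 shift in present tool axes (mm) [ 1.5 28.5 -0.7]
 turn 0.02 -> heading 90.88 ; shift in turned axes [ 1.5 28.5 -0.7]
```

View pics/w6.png

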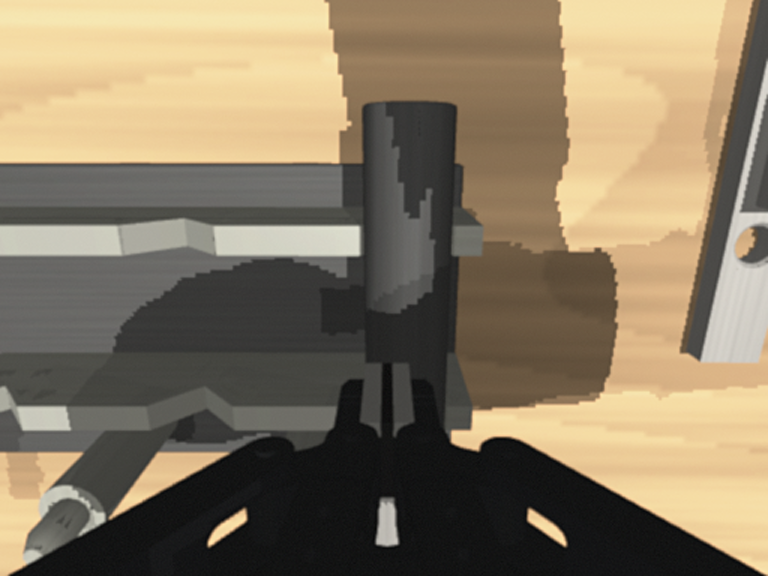

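```bash
python3 -m handwheel '[[[0,0.012,0,0],[0,0.010,0,0],[0,0.004,0,0],[0,0.002,0,0],[0,0.001,0,0],[0,0,0,0]]]' 0;  python3 - <<'E'
from h import *
need([538,-104.5,92],90.88)
E
```

```text
time: 13.55
tool_pos: [536.2, -104.0, 91.9]
tool_rot: [0.707, 0.005, -0.006, -0.707]
contact_force: [-0.7, 0.2, 1.9]
grip_width: 0.1
t 13.55 tcp [ 536.2 -104.    91.9] zhead 90.91 F [-0.7  0.2  1.9] w 0.1
 shift in present tool axes (mm) [ 1.8 -0.1 -0.6]
 turn 0.03 -> heading 90.88 ; shift in turned axes [ 1.8 -0.1 -0.6]
```

Just in contact. Next: press 2 mm deeper, then drag 14 mm.

```bash
python3 -m handwheel '[[[0,0.001,0,0],[0,0.001,0,0],[0,0,0.002,0],[0,0,0.002,0],[0,0,0.002,0],[0,0,0.002,0],[0,0,0.002,0],[0,0,0.002,0],[0,0,0.002,0]]]' 0;  python3 - <<'E'
from h import *
need([538,-104.5,92],90.88)
s=snap("scene")
P=cloud(s).reshape(-1,3)[s["depth"].ravel()>0]
fitbar(P,-98,538)
E
```

```text
time: 14.45
tool_pos: [536.5, -95.2, 94.8]
tool_rot: [0.711, 0.007, -0.006, -0.704]
contact_force: [-11.4, -14.8, 30.4]
grip_width: -0.2
t 14.45 tcp [536.5 -95.2  94.8] zhead 91.01 F [-11.4 -14.8  30.4] w -0.2
 shift in present tool axes (mm) [ 1.4  2.9 -9.3]
 turn 0.13 -> heading 90.88 ; shift in turned axes [ 1.4  2.9 -9.3]
{'y': np.float64(-93.642), 'slope': np.float64(0.002), 'z': np.float64(79.006), 'tilt': np.float64(-0.012), 'x': array([522.155, 639.24 ]), 'xc': np.float64(580.698), 'flat': np.float64(-31.0), 'err': np.float64(1.286), 'err_round': np.float64(1.772), 'rms': np.float64(3.267), 'n': np.int64(179)}
```

```bash
python3 -m handwheel '[[[0,0,-0.003,0],[0,0,-0.003,0],[0,-0.005,-0.002,0],[0,-0.010,0,0],[0,-0.012,0,0],[0,0,0,0]]]' 0; python3 -m handwheel '[[[0,0,-0.002,0],[0,0,0,0],[0,0,0,0]]]' 70;  python3 - <<'E'
from h import *
need([538,-98,52],90.88)
s=snap("wrist","w7.png",1.5)
P=cloud(s).reshape(-1,3)[s["depth"].ravel()>0]
fitbar(P,-98,538)
E
```

```text
time: 15.1
tool_pos: [538.0, -97.7, 118.7]
tool_rot: [0.707, 0.007, -0.004, -0.707]
contact_force: [-0.0, -0.1, 1.1]
grip_width: -0.0
time: 15.4
tool_pos: [536.2, -99.8, 116.0]
tool_rot: [-0.707, -0.005, 0.006, 0.707]
contact_force: [-0.3, -0.6, 0.2]
grip_width: 43.3
t 15.4 tcp [536.2 -99.8 116. ] zhead 90.89 F [-0.3 -0.6  0.2] w 43.3
 shift in present tool axes (mm) [ 1.9 64.   1.8]
 turn 0.01 -> heading 90.88 ; shift in turned axes [ 1.9 64.   1.8]
{'y': np.float64(-96.008), 'slope': np.float64(0.014), 'z': np.float64(75.877), 'tilt': np.float64(-0.001), 'x': array([448.489, 629.206]), 'xc': np.float64(538.847), 'flat': np.float64(-45.5), 'err': np.float64(0.682), 'err_round': np.float64(1.247), 'rms': np.float64(2.53), 'n': np.int64(2331)}
```

```bash
python3 -m handwheel '[[[0.001,0.015,-0.003,0],[0.001,0.020,-0.003,0],[0,0.020,0,0],[0,0.003,0,0],[0,0,-0.003,0],[0,0,-0.002,0],[0,0,-0.002,0],[0,0,0,0]]]' 70;  python3 - <<'E'
from h import *
need([538,-113,58],90.88)
E
```

```text
time: 16.25
tool_pos: [538.5, -109.9, 59.5]
tool_rot: [-0.705, -0.006, 0.005, 0.709]
contact_force: [-4.6, 14.1, 4.3]
grip_width: 59.6
t 16.25 tcp [ 538.5 -109.9   59.5] zhead 90.87 F [-4.6 14.1  4.3] w 59.6
 shift in present tool axes (mm) [-0.5  1.5 -3.1]
 turn -0.01 -> heading 90.88 ; shift in turned axes [-0.5  1.5 -3.1]
```

Contact at 14 N sideways. Now the downward stroke.

```bash
python3 -m handwheel '[[[0,0.002,0,0],[0,0.002,0,0],[0,0.002,0,0],[0,0.002,0,0],[0,0.002,0,0],[0,0.002,0,0],[0,0.002,0,0],[0,0,0,0]]]' 70;  python3 - <<'E'
from h import *
need([538,-113,58],90.88)
s=snap("scene")
P=cloud(s).reshape(-1,3)[s["depth"].ravel()>0]
fitbar(P,-98,538)
E
```

```text
time: 17.05
tool_pos: [542.4, -109.2, 48.1]
tool_rot: [-0.705, -0.009, 0.002, 0.709]
contact_force: [-0.6, 17.2, 10.8]
grip_width: 60.1
t 17.05 tcp [ 542.4 -109.2   48.1] zhead 90.94 F [-0.6 17.2 10.8] w 60.1
 shift in present tool axes (mm) [-4.4 -9.9 -3.7]
 turn 0.06 -> heading 90.88 ; shift in turned axes [-4.4 -9.9 -3.7]
{'y': np.float64(-96.004), 'slope': np.float64(-0.029), 'z': np.float64(75.976), 'tilt': np.float64(-0.033), 'x': array([533.638, 639.544]), 'xc': np.float64(586.591), 'flat': np.float64(-45.5), 'err': np.float64(1.267), 'err_round': np.float64(2.157), 'rms': np.float64(3.805), 'n': np.int64(135)}
```

```bash
python3 -m handwheel '[[[0,0,0.006,0],[0,0,0.006,0],[0,-0.020,0.002,0],[0,-0.030,0,0],[-0.005,-0.025,0,0],[0,0,0,0],[0,0,0,0]]]' 70;  python3 - <<'E'
from h import *
need([538,-98,52],90.88)
s=snap("wrist","w8.png",1.5)
P=cloud(s).reshape(-1,3)[s["depth"].ravel()>0]
fitbar(P,-98,538)
E
```

```text
time: 17.8
tool_pos: [533.6, -99.1, 120.2]
tool_rot: [-0.707, -0.006, 0.005, 0.707]
contact_force: [-0.3, 0.6, -1.0]
grip_width: 59.9
t 17.8 tcp [533.6 -99.1 120.2] zhead 90.88 F [-0.3  0.6 -1. ] w 59.9
 shift in present tool axes (mm) [ 4.4 68.2  1. ]
 turn -0.0 -> heading 90.88 ; shift in turned axes [ 4.4 68.2  1. ]
{'y': np.float64(-96.001), 'slope': np.float64(0.013), 'z': np.float64(75.824), 'tilt': np.float64(-0.001), 'x': array([448.499, 630.941]), 'xc': np.float64(539.72), 'flat': np.float64(-44.5), 'err': np.float64(0.649), 'err_round': np.float64(1.304), 'rms': np.float64(2.565), 'n': np.int64(2218)}
```

View pics/w8.png

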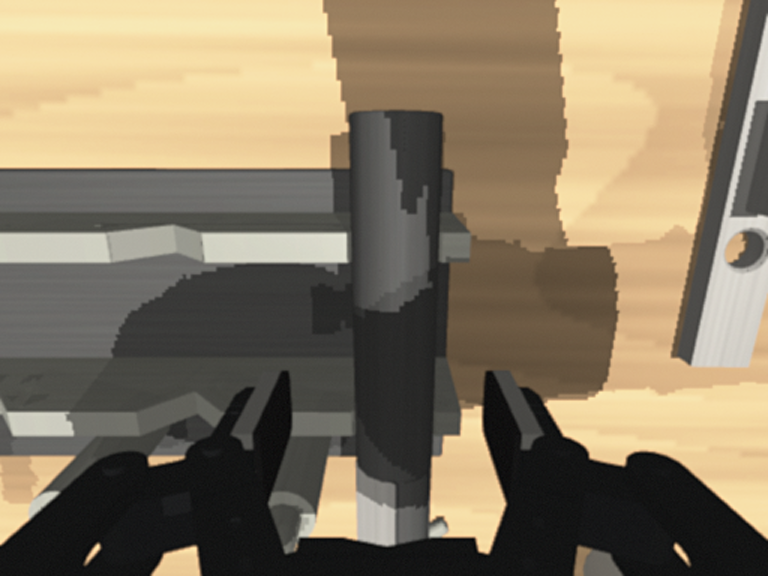

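```bash
python3 -m handwheel '[[[0.004,0.010,0.001,0],[0,0.020,0,0],[0,0.020,0,0],[0,0.010,0,0],[0,0.002,0,0],[0,0,0,0]]]' 60; python3 -m handwheel '[[[0,0,0,0],[0,0,0,0],[0,0,0,0],[0,-0.020,0,0],[0,-0.030,0,0],[0,-0.030,0,0],[0,-0.005,0,0],[0,0,0,0]]]' 0 40; python3 - <<'E'
from h import *
need([365,-55,90],90)
s=snap("wrist"); 
s=np.load("w5.npy",allow_pickle=True).item()
E
```

```text
time: 18.45
tool_pos: [537.4, -98.0, 57.3]
tool_rot: [0.707, 0.005, -0.006, -0.707]
contact_force: [0.3, 0.7, 0.2]
grip_width: 51.3
time: 19.25
tool_pos: [537.8, -97.6, 143.5]
tool_rot: [-0.707, -0.006, 0.005, 0.707]
contact_force: [0.6, 0.1, -4.5]
grip_width: 32.8
t 19.25 tcp [537.8 -97.6 143.5] zhead 90.88 F [ 0.6  0.1 -4.5] w 32.8
 shift in present tool axes (mm) [-172.3   53.1   45.3]
 turn 0.88 -> heading 90.0 ; shift in turned axes [-173.    53.1   42.6]
```

```bash
python3 -m handwheel '[[[-0.025,0,0.008,0],[-0.037,0,0.009,0],[-0.037,0.010,0.009,0],[-0.037,0.030,0.009,0],[-0.030,0.035,0.008,0],[-0.006,0.035,0.002,0],[0,0.020,0,0],[0,0.005,0,0],[0,0,0,0],[0,0,0,0]]]' ; python3 - <<'E'
from h import *
need([365,-55,0],90.88)
E
```

```text
time: 20.3
tool_pos: [365.5, -55.6, 8.2]
tool_rot: [0.707, 0.006, -0.005, -0.707]
contact_force: [-0.4, 0.3, -2.6]
grip_width: 32.5
t 20.3 tcp [365.5 -55.6   8.2] zhead 90.9 F [-0.4  0.3 -2.6] w 32.5
 shift in present tool axes (mm) [-0.5  8.2  0.6]
 turn 0.02 -> heading 90.88 ; shift in turned axes [-0.5  8.2  0.6]
```

```bash
python3 -m handwheel '[[[0,0.005,0,0],[0,0.002,0,0],[0,0.001,0,0],[0,0.001,0,0],[0,0,0,0]]]' ; python3 - <<'E'
from h import *
need([365,-55,0],90.88)
E
```

```text
time: 20.8
tool_pos: [365.3, -55.5, 0.7]
tool_rot: [0.707, 0.006, -0.005, -0.707]
contact_force: [-10.8, 3.8, 28.1]
grip_width: 32.7
t 20.8 tcp [365.3 -55.5   0.7] zhead 90.93 F [-10.8   3.8  28.1] w 32.7
 shift in present tool axes (mm) [-0.3  0.7  0.5]
 turn 0.05 -> heading 90.88 ; shift in turned axes [-0.3  0.7  0.5]
```

```bash
python3 -m handwheel '[[[0,-0.001,0,0],[0,0,0,0],[0,0,0,0],[0,0,0.0015,0],[0,0,0.003,0],[0,0,0.003,0],[0,0,0.003,0],[0,0,0.0028,0],[0,0,0,0]]]' 50 20;python3 -m handwheel '[[[0,0,0,0],[0,0,0,0],[0,0,0,0],[0,-0.025,0,0],[0.03,-0.035,0,0],[0.035,-0.035,-0.010,0],[0.035,-0.035,-0.020,0],[0.035,-0.005,-0.020,0],[0.03,0,0,0],[0,0,0,0]]]' 0 40; python3 - <<'E'
from h import *
need([538,-98,145],90.88)
s=snap("scene")
P=cloud(s).reshape(-1,3)[s["depth"].ravel()>0]
s=snap("wrist","w9.png",1.5)
E
```

```text
time: 21.7
tool_pos: [364.6, -41.9, -0.4]
tool_rot: [-0.707, -0.006, 0.006, 0.707]
contact_force: [-0.1, -0.4, 0.4]
grip_width: 42.5
time: 22.7
tool_pos: [530.0, -88.8, 130.3]
tool_rot: [-0.707, -0.005, 0.005, 0.707]
contact_force: [-0.8, -0.2, -3.5]
grip_width: 32.8
t 22.7 tcp [530.  -88.8 130.3] zhead 90.79 F [-0.8 -0.2 -3.5] w 32.8
 shift in present tool axes (mm) [  7.9 -14.7  -9.3]
 turn -0.09 -> heading 90.88 ; shift in turned axes [  7.8 -14.7  -9.3]
```

View pics/w9.png

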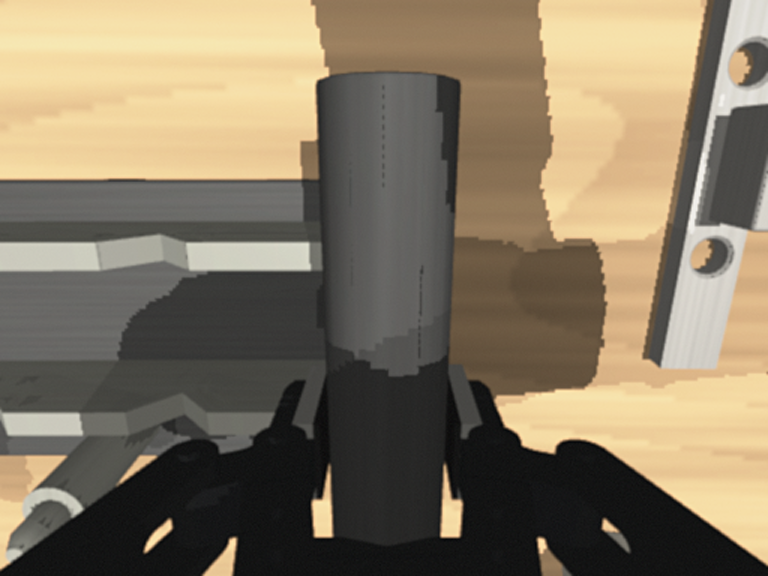

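```bash
python3 -m handwheel '[[[0.006,0.010,-0.009,0],[0,0.020,0,0],[0,0.025,0,0],[0,0.015,0,0],[0,0.003,0,0],[0,0,0,0],[0,0,0,0]]]' ; python3 - <<'E'
from h import *
need([536,-97.7,57],90.88)
E
```

```text
time: 23.5
tool_pos: [533.2, -97.4, 58.8]
tool_rot: [0.707, 0.005, -0.006, -0.707]
contact_force: [0.2, 0.1, -3.1]
grip_width: 32.5
t 23.5 tcp [533.2 -97.4  58.8] zhead 90.91 F [ 0.2  0.1 -3.1] w 32.5
 shift in present tool axes (mm) [ 2.8  1.8 -0.3]
 turn 0.03 -> heading 90.88 ; shift in turned axes [ 2.8  1.8 -0.3]
```

```bash
python3 -m handwheel '[[[0.0028,0,0,0],[0,0.001,0,0],[0,0.001,0,0],[0,0,0,0]]]' ;python3 -m handwheel '[[[0,0,0,0],[0,0,0,0],[0,-0.015,0,0],[0,-0.025,0,0],[-0.010,-0.030,0,0],[-0.015,-0.010,0,0],[0,0,0,0],[0,0,0,0]]]' 70; python3 - <<'E'
from h import *
need([536,-97.7,57],90.88)
s=snap("wrist","w10.png",1.5)
P=cloud(s).reshape(-1,3)[s["depth"].ravel()>0]
fitbar(P,-98,538)
for lo,hi in((470,535),(545,600)):
    k=P[(P[:,2]>69)&(P[:,2]<75)&(P[:,0]>lo)&(P[:,0]<hi)&(P[:,1]>-330)&(P[:,1]<-115)]
    print(np.percentile(k[:,0]+.0153*(k[:,1]+98),[2,50,98]), k[:,2].mean(),len(k))
E
```

```text
time: 23.9
tool_pos: [537.4, -97.2, 58.3]
tool_rot: [0.707, 0.006, -0.005, -0.707]
contact_force: [-2.5, 2.1, 5.1]
grip_width: 32.9
time: 24.7
tool_pos: [511.7, -97.6, 136.9]
tool_rot: [-0.707, -0.006, 0.005, 0.707]
contact_force: [0.7, -0.9, 0.6]
grip_width: 59.8
t 24.7 tcp [511.7 -97.6 136.9] zhead 90.89 F [ 0.7 -0.9  0.6] w 59.8
 shift in present tool axes (mm) [24.3 79.9 -0.5]
 turn 0.01 -> heading 90.88 ; shift in turned axes [24.3 79.9 -0.5]
{'y': np.float64(-96.025), 'slope': np.float64(0.013), 'z': np.float64(75.854), 'tilt': np.float64(-0.001), 'x': array([447.782, 622.363]), 'xc': np.float64(535.072), 'flat': np.float64(5.5), 'err': np.float64(1.24), 'err_round': np.float64(1.292), 'rms': np.float64(2.641), 'n': np.int64(1965)}
[492.11160114 497.68168592 503.81124941] 71.12336565378469 3220
[571.69744195 577.61870347 598.52928214] 71.06503733946785 2006
```

View pics/w10.png

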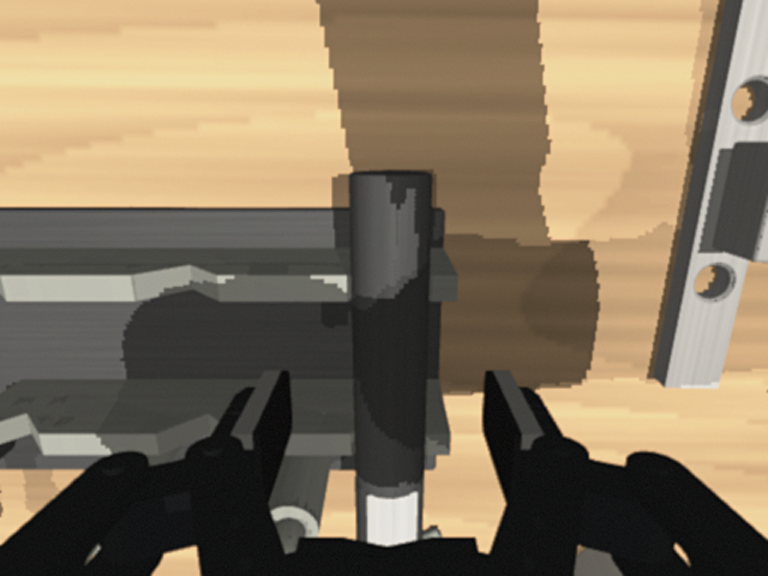

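```bash
python3 -m handwheel '[[[0.010,0.030,0,0],[0.014,0.025,0,0],[0,0.020,0,0],[0,0.004,0,0],[0,0,0,0]]]' 60; python3 -m handwheel '[[[0,0,0,0],[0,0,0,0],[0,0,0,0],[0,-0.004,0,0],[-0.005,0,0,0],[0,0,0,0],[0,0.004,0,0],[0,0.0005,0,0],[0,0,0,0]]]' 0 40; python3 - <<'E'
from h import *
need([536,-97.7,57],90.88)
E
python3 -m handwheel '[[[0,0,0,0],[0,0,0,0],[0,-0.015,0,0],[0,-0.025,0,0],[0.020,-0.010,0,0],[0.015,0,0,0],[0,0,0,0],[0,0,0,0]]]' 70; python3 - <<'E'
from h import *
need([536,-97.7,57],90.88)
s=snap("wrist","w11.png",1.5)
P=cloud(s).reshape(-1,3)[s["depth"].ravel()>0]
fitbar(P,-98,538)
for lo,hi in((470,535),(545,600)):
    k=P[(P[:,2]>69)&(P[:,2]<75)&(P[:,0]>lo)&(P[:,0]<hi)&(P[:,1]>-330)&(P[:,1]<-115)]
    print(np.percentile(k[:,0]+.0153*(k[:,1]+98),[2,50,98]), k[:,2].mean(),len(k))
E
```

```text
time: 25.25
tool_pos: [535.1, -97.4, 56.9]
tool_rot: [0.707, 0.005, -0.007, -0.707]
contact_force: [-0.3, 0.3, -0.4]
grip_width: 51.1
time: 26.15
tool_pos: [530.9, -96.9, 59.8]
tool_rot: [-0.707, -0.006, 0.005, 0.707]
contact_force: [-7.1, 5.7, 14.8]
grip_width: 32.5
t 26.15 tcp [530.9 -96.9  59.8] zhead 90.93 F [-7.1  5.7 14.8] w 32.5
 shift in present tool axes (mm) [ 5.   2.8 -0.9]
 turn 0.05 -> heading 90.88 ; shift in turned axes [ 5.   2.8 -0.9]
time: 26.95
tool_pos: [565.2, -96.9, 106.8]
tool_rot: [0.707, 0.005, -0.006, -0.707]
contact_force: [-0.1, 0.1, 1.1]
grip_width: 59.9
t 26.95 tcp [565.2 -96.9 106.8] zhead 90.88 F [-0.1  0.1  1.1] w 59.9
 shift in present tool axes (mm) [-29.1  49.9  -0.3]
 turn -0.0 -> heading 90.88 ; shift in turned axes [-29.1  49.9  -0.3]
{'y': np.float64(-96.005), 'slope': np.float64(0.014), 'z': np.float64(75.889), 'tilt': np.float64(-0.001), 'x': array([450.46 , 631.647]), 'xc': np.float64(541.053), 'flat': np.float64(9.5), 'err': np.float64(0.779), 'err_round': np.float64(1.82), 'rms': np.float64(2.491), 'n': np.int64(3099)}
[492.37734007 498.40028114 504.16044599] 71.16868647748306 3899
[571.9598112  577.24318528 583.75480552] 71.02367534985504 3094
```

View pics/w11.png

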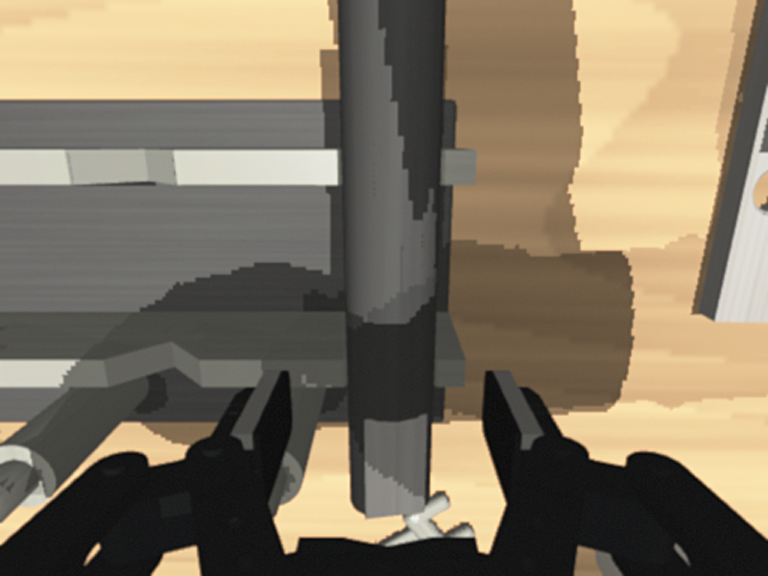

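```bash
cat >> h.py <<'E'
def flatangle(P,f,x0,far,lo=40,hi=5):
    """plane fit to flat; f from fitbar; far= x of far end"""
    e=P[(P[:,0]>far-lo)&(P[:,0]<far-hi)&(abs(P[:,1]-f["y"])<22)&(P[:,2]>f["z"]-10)&(P[:,2]<f["z"]+22)]
    dy=e[:,1]-(f["y"]+f["slope"]*(e[:,0]-x0)); dz=e[:,2]-f["z"]
    best=(0,)
    for a in np.arange(-150,150.1,0.5):
        n=dy*np.sin(np.radians(a))+dz*np.cos(np.radians(a)); t=dy*np.cos(np.radians(a))-dz*np.sin(np.radians(a))
        for d in np.arange(10.5,13.6,0.25):
            m=(abs(n-d)<0.35)&(abs(t)<11)
            if m.sum()>best[0]: best=(m.sum(),a,d,m,t)
    m=best[3]
    k=np.polyfit(dy[m],dz[m],1) if abs(best[1])<60 else None
    print("flat plane: inliers",best[0],"of",len(e),"ang",best[1],"d",best[2],"lsq ang",None if k is None else round(-np.degrees(np.arctan(k[0])),2))
E
python3 - <<'E'
from h import *
s=snap("wrist"); P=cloud(s).reshape(-1,3)[s["depth"].ravel()>0]; np.save("P11.npy",P)
f=fitbar(P,-98,538,verbose=False); flatangle(P,f,538,631.6)
s=snap("top"); P=cloud(s).reshape(-1,3)[s["depth"].ravel()>0]
f=fitbar(P,-98,538,verbose=False);print(f["y"],f["z"]); flatangle(P,f,538,631.6)
E
```

```text
flat plane: inliers 968 of 2798 ang 9.0 d 12.75 lsq ang 8.98
-94.0583503401254 74.34228052572904Traceback (most recent call last):
  File "<stdin>", line 5, in <module>
  File "h.py", line 73, in flatangle
    m=best[3]
      ~~~~^^^
IndexError: tuple index out of range
```

```bash
python3 -m handwheel '[[[-0.015,0.010,0,0],[-0.018,0.020,0,0],[0,0.018,0,0],[0,0,0,0],[0,0,0,0]]]' 60; python3 -m handwheel '[[[0,0,0,0],[0,0,0,0],[0,0,0,0],[0,0,0,0],[0,0,0,0]]]' 0 40; python3 - <<'E'
from h import *
need([536,-97.7,57],90.88)
E
python3 -m handwheel '[[[0,-0.003,0.002,0],[0,0,0,0],[0,0.0005,0,0],[0,0.0005,0,0],[0,0,0,0]]]'; python3 - <<'E'
from h import *
need([536,-97.7,57],90.88)
E
```

```text
time: 27.6
tool_pos: [532.8, -97.5, 60.0]
tool_rot: [0.707, 0.006, -0.006, -0.707]
contact_force: [-0.1, 0.1, 0.2]
grip_width: 51.3
time: 28.1
tool_pos: [533.7, -96.2, 61.0]
tool_rot: [-0.707, -0.007, 0.005, 0.708]
contact_force: [-1.3, 3.9, 3.8]
grip_width: 32.5
t 28.1 tcp [533.7 -96.2  61. ] zhead 90.91 F [-1.3  3.9  3.8] w 32.5
 shift in present tool axes (mm) [ 2.2  4.  -1.6]
 turn 0.03 -> heading 90.88 ; shift in turned axes [ 2.2  4.  -1.6]
time: 28.6
tool_pos: [532.6, -95.6, 61.6]
tool_rot: [0.707, 0.005, -0.006, -0.707]
contact_force: [0.0, -0.7, -0.9]
grip_width: 32.7
t 28.6 tcp [532.6 -95.6  61.6] zhead 90.89 F [ 0.  -0.7 -0.9] w 32.7
 shift in present tool axes (mm) [ 3.4  4.6 -2.1]
 turn 0.01 -> heading 90.88 ; shift in turned axes [ 3.4  4.6 -2.1]
```

```bash
python3 -m handwheel '[[[0,-0.001,0.001,0],[0,0,0,0],[0,0,0,0]]]';python3 -m handwheel '[[[0,0,0,0],[0,0,0,0],[0,0,0,0],[0,-0.015,0,0],[0,-0.020,0,0],[0.020,-0.010,0,0],[0.015,0,0,0],[0,0,0,0],[0,0,0,0]]]' 70; python3 - <<'E'
from h import *
need([536,-97.7,57],90.88)
s=snap("wrist","w12.png",1.5)
P=cloud(s).reshape(-1,3)[s["depth"].ravel()>0]
f=fitbar(P,-98,538);flatangle(P,f,538,631.6)
E
```

```text
time: 28.9
tool_pos: [532.5, -94.6, 62.6]
tool_rot: [0.707, 0.005, -0.006, -0.707]
contact_force: [-0.6, -3.5, -1.4]
grip_width: 32.8
time: 29.8
tool_pos: [567.2, -93.6, 107.1]
tool_rot: [-0.707, -0.005, 0.006, 0.707]
contact_force: [-0.6, 1.0, 0.7]
grip_width: 59.7
t 29.8 tcp [567.2 -93.6 107.1] zhead 90.89 F [-0.6  1.   0.7] w 59.7
 shift in present tool axes (mm) [-31.2  50.2  -3.6]
 turn 0.01 -> heading 90.88 ; shift in turned axes [-31.2  50.2  -3.6]
{'y': np.float64(-95.998), 'slope': np.float64(0.014), 'z': np.float64(75.889), 'tilt': np.float64(-0.001), 'x': array([452.532, 630.359]), 'xc': np.float64(541.446), 'flat': np.float64(1.0), 'err': np.float64(0.804), 'err_round': np.float64(1.836), 'rms': np.float64(2.486), 'n': np.int64(3154)}
flat plane: inliers 973 of 2830 ang 2.0 d 12.75 lsq ang 1.96
```

```bash
python3 -m handwheel '[[[0,-0.020,0,1.5],[-0.010,-0.020,0.020,0],[-0.010,0,0.040,0],[-0.010,0,0.045,0],[-0.005,0,0.045,0],[-0.005,0,0.045,0],[0,0,0.045,0],[0,0,0.045,0],[0,0,0.040,0],[0,0,0.030,0],[0,0,0.006,0],[0,0,0,0],[0,0,0,0]]]' 60; python3 - <<'E'
from h import *
need([522.4,272,57],89.4)
s=snap("wrist","w13.png",1.5)
P=cloud(s).reshape(-1,3)[s["depth"].ravel()>0]
f=fitbar(P,271,522);flatangle(P,f,522,616)
f=fitbar(P,351,518);flatangle(P,f,518,613)
E
```

```text
time: 31.15
tool_pos: [531.1, 266.7, 147.5]
tool_rot: [0.707, -0.004, 0.004, -0.707]
contact_force: [-0.2, -0.7, -0.2]
grip_width: 51.0
t 31.15 tcp [531.1 266.7 147.5] zhead 89.37 F [-0.2 -0.7 -0.2] w 51.0
 shift in present tool axes (mm) [-8.7 90.5  5.3]
 turn -0.03 -> heading 89.4 ; shift in turned axes [-8.7 90.5  5.3]
{'y': np.float64(271.151), 'slope': np.float64(-0.011), 'z': np.float64(75.897), 'tilt': np.float64(-0.001), 'x': array([428.576, 617.031]), 'xc': np.float64(522.803), 'flat': np.float64(74.0), 'err': np.float64(0.55), 'err_round': np.float64(0.875), 'rms': np.float64(2.581), 'n': np.int64(1923)}
flat plane: inliers 262 of 1739 ang 72.0 d 12.5 lsq ang None
{'y': np.float64(351.231), 'slope': np.float64(-0.012), 'z': np.float64(75.967), 'tilt': np.float64(-0.001), 'x': array([424.418, 596.346]), 'xc': np.float64(510.382), 'flat': np.float64(-180.0), 'err': np.float64(0.544), 'err_round': np.float64(0.544), 'rms': np.float64(2.261), 'n': np.int64(2114)}
flat plane: inliers 88 of 958 ang -8.5 d 13.5 lsq ang -8.36
```

View pics/w13.png

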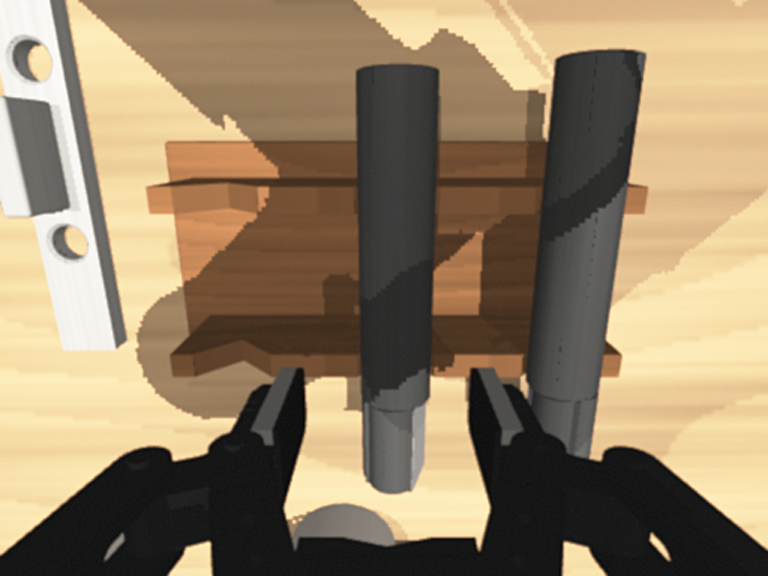

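```bash
python3 -m handwheel '[[[-0.005,0.010,0.003,0],[-0.004,0.020,0.002,0],[0,0.025,0,0],[0,0.025,0,0],[0,0.010,0,0],[0,0,0,0],[0,0,0,0]]]' 60; python3 - <<'E'
from h import *
need([522.4,272,57],89.4)
E
python3 -m handwheel '[[[0,0,0,0],[0,0,0,0],[0,0,0,0],[0,-0.020,0,0],[0,-0.030,0,0],[0,-0.030,0,0],[0,-0.005,0,0],[0,0,0,0],[0,0,0,0]]]' 0 40; python3 - <<'E'
from h import *
need([365,-55,90],90)
E
```

```text
time: 31.9
tool_pos: [523.0, 272.7, 58.5]
tool_rot: [-0.707, 0.003, -0.004, 0.707]
contact_force: [0.2, 0.1, 1.3]
grip_width: 51.2
t 31.9 tcp [523.  272.7  58.5] zhead 89.39 F [0.2 0.1 1.3] w 51.2
 shift in present tool axes (mm) [-0.6  1.5 -0.8]
 turn -0.01 -> heading 89.4 ; shift in turned axes [-0.6  1.5 -0.8]
time: 32.8
tool_pos: [521.4, 272.4, 140.9]
tool_rot: [0.707, -0.005, 0.003, -0.707]
contact_force: [-0.6, -0.7, -4.6]
grip_width: 32.6
t 32.8 tcp [521.4 272.4 140.9] zhead 89.37 F [-0.6 -0.7 -4.6] w 32.6
 shift in present tool axes (mm) [-152.7   51.6 -329. ]
 turn -0.63 -> heading 90.0 ; shift in turned axes [-156.3   51.6 -327.3]
```

```bash
python3 -m handwheel '[[[-0.010,0,-0.020,-1.5],[-0.020,0,-0.038,0],[-0.020,0,-0.038,0],[-0.020,0,-0.038,0],[-0.020,0,-0.038,0],[-0.020,0,-0.038,0],[-0.020,0.010,-0.038,0],[-0.020,0.025,-0.038,0],[-0.010,0.035,-0.014,0],[0,0.035,0,0],[0,0.022,0,0],[0,0.005,0,0],[0,0,0,0],[0,0,0,0]]]'; python3 - <<'E'
from h import *
need([365,-30,0],90.88)
E
```

```text
time: 34.2
tool_pos: [367.4, -29.2, 11.3]
tool_rot: [-0.707, -0.006, 0.005, 0.707]
contact_force: [0.8, 0.3, -3.4]
grip_width: 32.6
t 34.2 tcp [367.4 -29.2  11.3] zhead 90.93 F [ 0.8  0.3 -3.4] w 32.6
 shift in present tool axes (mm) [-2.5 11.3 -0.8]
 turn 0.05 -> heading 90.88 ; shift in turned axes [-2.5 11.3 -0.8]
```

```bash
python3 -m handwheel '[[[0,0.006,0,0],[0,0.003,0,0],[0,0.001,0,0],[0,0.0005,0,0],[0,0,0,0]]]' ; python3 -m handwheel '[[[0,0,0,0],[0,0,0,0],[0,0,-0.0015,0],[0,0,-0.003,0],[0,0,-0.003,0],[0,0,-0.003,0],[0,0,-0.003,0],[0,0,-0.003,0],[0,0,-0.003,0],[0,0,-0.002,0],[0,0,0,0]]]' 50 20; python3 -m handwheel '[[[0,0,0,0],[0,0,0,0],[0,0,0,0],[0,0,0,0]]]' 0 40;
```

```text
time: 34.7
tool_pos: [367.1, -29.2, 1.4]
tool_rot: [-0.707, -0.006, 0.005, 0.707]
contact_force: [-7.0, 2.6, 15.4]
grip_width: 33.0
time: 35.8
tool_pos: [366.9, -51.2, 0.0]
tool_rot: [0.707, 0.005, -0.005, -0.707]
contact_force: [-0.3, -0.2, -0.8]
grip_width: 42.5
time: 36.2
tool_pos: [367.3, -50.9, 0.3]
tool_rot: [0.707, 0.006, -0.005, -0.707]
contact_force: [-1.3, 0.2, 3.7]
grip_width: 32.8
```

```bash
python3 -m handwheel '[[[0,-0.020,0,0],[0,-0.035,0,0],[0.010,-0.035,-0.010,0],[0.030,-0.035,-0.025,0],[0.035,-0.010,-0.030,0],[0.035,0,-0.030,0],[0.035,0,-0.030,0],[0.020,0,-0.015,0],[0.005,0,-0.003,0],[0,0,0,0],[0,0,0,0]]]'; python3 - <<'E'
from h import *
need([539.2,-191.4,60],90.88)
E
```

```text
time: 37.3
tool_pos: [536.5, -189.4, 132.5]
tool_rot: [-0.707, -0.005, 0.006, 0.707]
contact_force: [-1.4, -0.0, -3.2]
grip_width: 32.5
t 37.3 tcp [ 536.5 -189.4  132.5] zhead 90.91 F [-1.4 -0.  -3.2] w 32.5
 shift in present tool axes (mm) [ 2.8 72.5 -2.1]
 turn 0.03 -> heading 90.88 ; shift in turned axes [ 2.8 72.5 -2.1]
```

```bash
python3 -m handwheel '[[[0.0025,0.010,-0.002,0],[0,0.020,0,0],[0,0.020,0,0],[0,0.015,0,0],[0,0.005,0,0],[0,0,0,0],[0,0,0,0]]]'; python3 - <<'E'
from h import *
need([539.2,-191.4,60],90.88)
E
```

```text
time: 38.0
tool_pos: [540.8, -192.1, 64.3]
tool_rot: [0.707, 0.006, -0.005, -0.707]
contact_force: [1.0, 0.0, -3.5]
grip_width: 32.7
t 38.0 tcp [ 540.8 -192.1   64.3] zhead 90.93 F [ 1.   0.  -3.5] w 32.7
 shift in present tool axes (mm) [-1.6  4.3  0.7]
 turn 0.05 -> heading 90.88 ; shift in turned axes [-1.6  4.3  0.7]
```

```bash
python3 -m handwheel '[[[-0.001,0.002,0,0],[0,0.002,0,0],[0,0.001,0,0],[0,0.001,0,0],[0,0.0005,0,0],[0,0,0,0],[0,0,0,0]]]'; python3 - <<'E'
from h import *
need([539.2,-191.4,60],90.88)
E
```

```text
time: 38.7
tool_pos: [539.6, -192.1, 59.2]
tool_rot: [0.707, 0.006, -0.005, -0.707]
contact_force: [-5.2, 4.3, 9.9]
grip_width: 32.9
t 38.7 tcp [ 539.6 -192.1   59.2] zhead 90.93 F [-5.2  4.3  9.9] w 32.9
 shift in present tool axes (mm) [-0.4 -0.8  0.7]
 turn 0.05 -> heading 90.88 ; shift in turned axes [-0.4 -0.8  0.7]
```

```bash
python3 -m handwheel '[[[0,0,0.001,0],[0,0,0,0]]]'; python3 -m handwheel '[[[0,0,0,0],[0,0,0,0],[0,-0.015,0,0],[0,-0.020,0,0],[0.015,-0.015,0,0],[0.010,0,0,0],[0,0,0,0],[0,0,0,0]]]' 70; python3 - <<'E'
from h import *
need([539.2,-191.4,60],90.88)
s=snap("wrist","w14.png",1.5)
P=cloud(s).reshape(-1,3)[s["depth"].ravel()>0]
f=fitbar(P,-191,538);flatangle(P,f,538,632)
for lo,hi in((470,535),(545,600)):
    k=P[(P[:,2]>69)&(P[:,2]<75)&(P[:,0]>lo)&(P[:,0]<hi)&(P[:,1]>-330)&(P[:,1]<-210)]
    print(np.percentile(k[:,0]+.0153*(k[:,1]+192),[2,50,98]), k[:,2].mean(),len(k))
E
```

```text
time: 38.9
tool_pos: [540.0, -191.1, 58.3]
tool_rot: [0.707, 0.006, -0.005, -0.707]
contact_force: [-2.7, 2.5, 7.1]
grip_width: 32.8
time: 39.7
tool_pos: [563.6, -190.6, 105.5]
tool_rot: [-0.707, -0.005, 0.006, 0.707]
contact_force: [0.3, 1.0, -0.3]
grip_width: 59.6
t 39.7 tcp [ 563.6 -190.6  105.5] zhead 90.88 F [ 0.3  1.  -0.3] w 59.6
 shift in present tool axes (mm) [-24.3  45.5  -0.5]
 turn 0.0 -> heading 90.88 ; shift in turned axes [-24.3  45.5  -0.5]
{'y': np.float64(-190.925), 'slope': np.float64(0.014), 'z': np.float64(75.87), 'tilt': np.float64(-0.001), 'x': array([449.246, 634.051]), 'xc': np.float64(541.649), 'flat': np.float64(1.5), 'err': np.float64(0.811), 'err_round': np.float64(1.817), 'rms': np.float64(2.362), 'n': np.int64(3102)}
flat plane: inliers 931 of 2808 ang 1.0 d 12.5 lsq ang 1.11
[493.7446734  499.38849859 505.57170246] 71.16149761391678 3315
[573.27650854 578.44480316 585.37699406] 70.99380538257249 1949
```

View pics/w14.png

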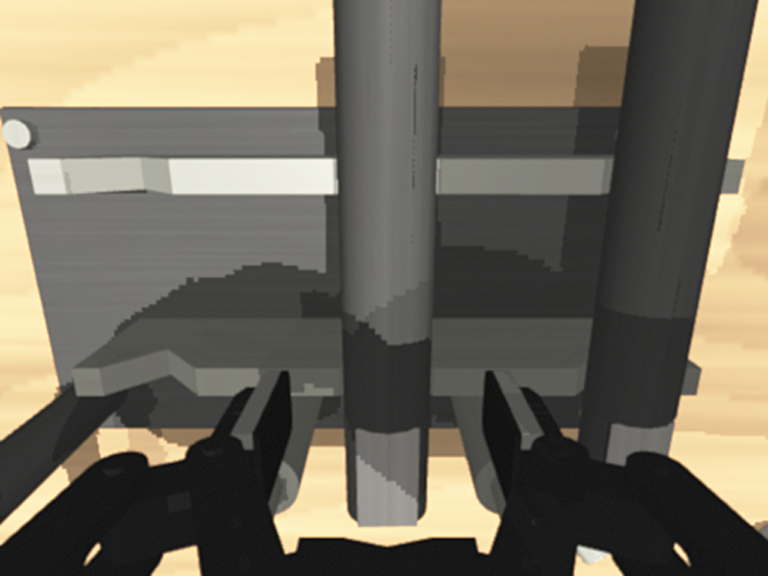

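```bash
python3 -m handwheel '[[[0,-0.020,0,1.5],[-0.005,-0.025,0.020,0],[-0.005,0,0.040,0],[-0.005,0,0.045,0],[-0.005,0,0.048,0],[-0.005,0,0.048,0],[0,0,0.048,0],[0,0,0.048,0],[0,0,0.048,0],[0,0,0.048,0],[0,0,0.048,0],[0,0,0.045,0],[0,0,0.030,0],[0,0,0.018,0],[0,0,0,0],[0,0,0,0]]]' 60; python3 - <<'E'
from h import *
need([518,352,57],89.4)
s=snap("wrist","w15.png",1.5)
P=cloud(s).reshape(-1,3)[s["depth"].ravel()>0];np.save("P15.npy",P)
f=fitbar(P,351,518);flatangle(P,f,518,613)
cv2.imwrite("pics/w15c.png",cv2.resize(cv2.cvtColor(s["frame"][200:384,180:340],cv2.COLOR_RGB2BGR),None,fx=3.2,fy=3.2,interpolation=cv2.INTER_CUBIC))
E
```

```text
time: 41.35
tool_pos: [544.4, 343.1, 151.0]
tool_rot: [0.708, -0.004, 0.003, -0.707]
contact_force: [0.4, -1.2, -0.1]
grip_width: 51.3
t 41.35 tcp [544.4 343.1 151. ] zhead 89.43 F [ 0.4 -1.2 -0.1] w 51.3
 shift in present tool axes (mm) [-26.4  94.1   8.7]
 turn 0.03 -> heading 89.4 ; shift in turned axes [-26.4  94.1   8.7]
{'y': np.float64(351.192), 'slope': np.float64(-0.011), 'z': np.float64(75.91), 'tilt': np.float64(-0.001), 'x': array([424.545, 612.884]), 'xc': np.float64(518.715), 'flat': np.float64(-180.0), 'err': np.float64(0.528), 'err_round': np.float64(0.528), 'rms': np.float64(2.273), 'n': np.int64(2178)}
flat plane: inliers 143 of 1946 ang -10.0 d 13.5 lsq ang -9.83
```

View pics/w15c.png

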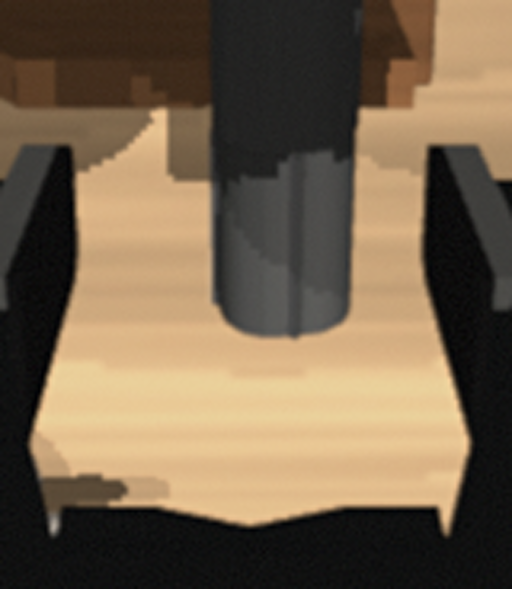

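```bash
python3 - <<'E'
from h import *
s=snap("scene")
uv=proj(s,[[613,350,75]])[0]; print(uv)
u,v=int(uv[0]),int(uv[1])
cv2.imwrite("pics/s15c.png",cv2.resize(cv2.cvtColor(s["frame"][v-30:v+30,u-40:u+40],cv2.COLOR_RGB2BGR),None,fx=9,fy=9,interpolation=cv2.INTER_CUBIC))
E
```

```text
[376.23776012 193.41088994]
```

View pics/s15c.png

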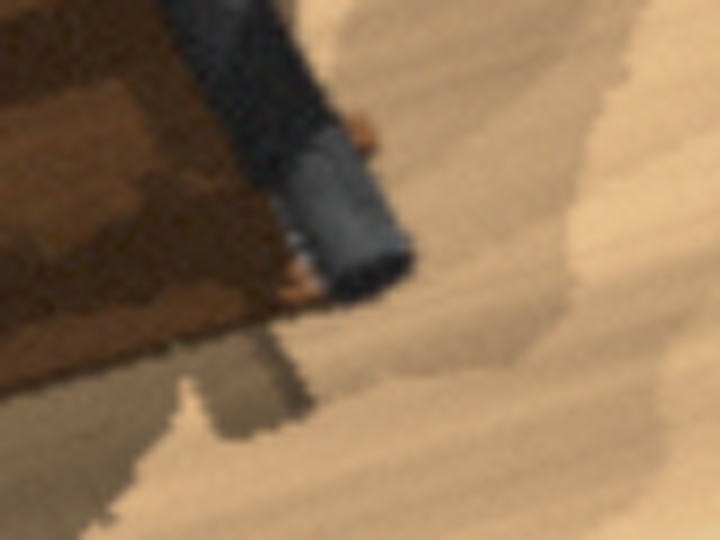

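```bash
python3 - <<'E'
from h import *
P=np.load("P15.npy"); f=fitbar(P,351,518,verbose=False)
for lo,hi in((540,562),(575,608)):
    e=P[(P[:,0]>lo)&(P[:,0]<hi)&(abs(P[:,1]-351)<22)&(P[:,2]>45)]
    dy=e[:,1]-(f["y"]+f["slope"]*(e[:,0]-518)); dz=e[:,2]-f["z"]
    ph=np.degrees(np.arctan2(dy,dz)); r=np.hypot(dy,dz)
    m=r<19
    print([(a,int(((ph>a)&(ph<a+5)&m).sum()),np.round(np.median(r[(ph>a)&(ph<a+5)&m]),2)) for a in list(range(-95,-50,5))+list(range(50,95,5)) if ((ph>a)&(ph<a+5)&m).sum()])
    print(np.percentile(dy[m],[1,99]))
E
```

```text
[(-90, 2, np.float64(16.59)), (-85, 1, np.float64(16.67)), (-80, 3, np.float64(16.82)), (-75, 13, np.float64(16.64)), (-70, 26, np.float64(16.86)), (-65, 26, np.float64(16.69)), (-60, 28, np.float64(16.83)), (-55, 35, np.float64(16.84)), (50, 37, np.float64(17.06)), (55, 20, np.float64(16.95)), (60, 23, np.float64(16.82)), (65, 11, np.float64(16.78)), (70, 18, np.float64(16.74)), (75, 11, np.float64(16.88)), (80, 4, np.float64(16.97))]
[-16.94930306  16.36635342]
[(-90, 2, np.float64(16.99)), (-85, 13, np.float64(16.56)), (-80, 70, np.float64(16.48)), (-75, 11, np.float64(16.06)), (-70, 19, np.float64(16.07)), (-65, 21, np.float64(16.28)), (-60, 32, np.float64(16.56)), (-55, 34, np.float64(16.92)), (50, 50, np.float64(17.11)), (55, 33, np.float64(17.15)), (60, 21, np.float64(17.02)), (65, 18, np.float64(16.92)), (70, 4, np.float64(16.61))]
[-16.34624333  15.43376932]
```

```bash
python3 -m handwheel '[[[-0.013,0.010,0.004,0],[-0.012,0.020,0.005,0],[0,0.025,0,0],[0,0.025,0,0],[0,0.012,0,0],[0,0,0,0],[0,0,0,0]]]' 60; python3 - <<'E'
from h import *
need([518.5,352.2,58],89.4)
E
python3 -m handwheel '[[[0,0,0,0],[0,0,0,0],[0,0,0,0],[0,-0.020,0,0],[0,-0.030,0,0],[0,-0.030,0,0],[0,-0.005,0,0],[0,0,0,0],[0,0,0,0]]]' 0 40; python3 - <<'E'
from h import *
need([365,-75,10],90.88)
E
```

```text
time: 42.15
tool_pos: [520.8, 352.6, 61.1]
tool_rot: [-0.707, 0.003, -0.004, 0.707]
contact_force: [0.3, 0.6, 0.7]
grip_width: 51.5
t 42.15 tcp [520.8 352.6  61.1] zhead 89.37 F [0.3 0.6 0.7] w 51.5
 shift in present tool axes (mm) [-2.3  3.1 -0.5]
 turn -0.03 -> heading 89.4 ; shift in turned axes [-2.3  3.1 -0.5]
time: 43.05
tool_pos: [519.0, 352.3, 143.1]
tool_rot: [0.708, -0.005, 0.003, -0.707]
contact_force: [0.1, 0.0, -4.6]
grip_width: 32.8
t 43.05 tcp [519.  352.3 143.1] zhead 89.38 F [ 0.1  0.  -4.6] w 32.8
 shift in present tool axes (mm) [-149.   134.1 -428.8]
 turn -1.5 -> heading 90.88 ; shift in turned axes [-160.2  134.1 -424.7]
```

```bash
python3 -m handwheel '[[[-0.008,0,-0.020,-1.5],[-0.015,0,-0.038,0],[-0.015,0,-0.040,0],[-0.015,0,-0.040,0],[-0.015,0,-0.040,0],[-0.015,0,-0.040,0],[-0.015,0,-0.040,0],[-0.015,0,-0.040,0],[-0.015,0,-0.040,0],[-0.015,0.015,-0.040,0],[-0.015,0.030,-0.035,0],[-0.002,0.035,-0.011,0],[0,0.035,0,0],[0,0.018,0,0],[0,0,0,0],[0,0,0,0]]]'; python3 - <<'E'
from h import *
need([365,-75,2],90.88)
E
```

```text
time: 44.65
tool_pos: [365.1, -73.7, 11.5]
tool_rot: [0.707, 0.005, -0.006, -0.707]
contact_force: [-0.2, 0.3, -4.0]
grip_width: 32.5
t 44.65 tcp [365.1 -73.7  11.5] zhead 90.89 F [-0.2  0.3 -4. ] w 32.5
 shift in present tool axes (mm) [-0.   9.5 -1.3]
 turn 0.01 -> heading 90.88 ; shift in turned axes [-0.   9.5 -1.3]
```

```bash
python3 -m handwheel '[[[0,0.005,0,0],[0,0.003,0,0],[0,0.001,0,0],[0,0.0005,0,0],[0,0,0,0]]]' ; python3 -m handwheel '[[[0,0,0,0],[0,0,0,0],[0,0,0.0015,0],[0,0,0.003,0],[0,0,0.003,0],[0,0,0.003,0],[0,0,0.003,0],[0,0,0.003,0],[0,0,0.003,0],[0,0,0.003,0],[0,0,0.003,0],[0,0,0.003,0],[0,0,0.0025,0],[0,0,0,0]]]' 50 20; python3 -m handwheel '[[[0,0,0,0],[0,0,0,0],[0,0,0,0],[0,0,0,0]]]' 0 40; python3 - <<'E'
from h import *
need([365,-75,2],90.88)
s=snap("scene")
uv=proj(s,[[455,-44,17]])[0]; print(uv)
u,v=int(uv[0]),int(uv[1])
cv2.imwrite("pics/s16c.png",cv2.resize(cv2.cvtColor(s["frame"][v-30:v+30,u-40:u+40],cv2.COLOR_RGB2BGR),None,fx=9,fy=9,interpolation=cv2.INTER_CUBIC))
E
```

```text
time: 45.15
tool_pos: [367.1, -73.3, 2.9]
tool_rot: [-0.707, -0.006, 0.005, 0.707]
contact_force: [3.1, -0.4, -0.1]
grip_width: 32.3
time: 46.55
tool_pos: [365.7, -42.2, 2.4]
tool_rot: [-0.707, -0.006, 0.006, 0.707]
contact_force: [-0.1, 0.7, -0.1]
grip_width: 42.6
time: 46.95
tool_pos: [365.8, -42.6, 2.6]
tool_rot: [0.707, 0.006, -0.005, -0.707]
contact_force: [-1.2, -0.5, 5.5]
grip_width: 32.7
t 46.95 tcp [365.8 -42.6   2.6] zhead 90.9 F [-1.2 -0.5  5.5] w 32.7
 shift in present tool axes (mm) [ -1.3   0.6 -32.4]
 turn 0.02 -> heading 90.88 ; shift in turned axes [ -1.3   0.6 -32.4]
[224.24402045 194.97318618]
```

View pics/s16c.png

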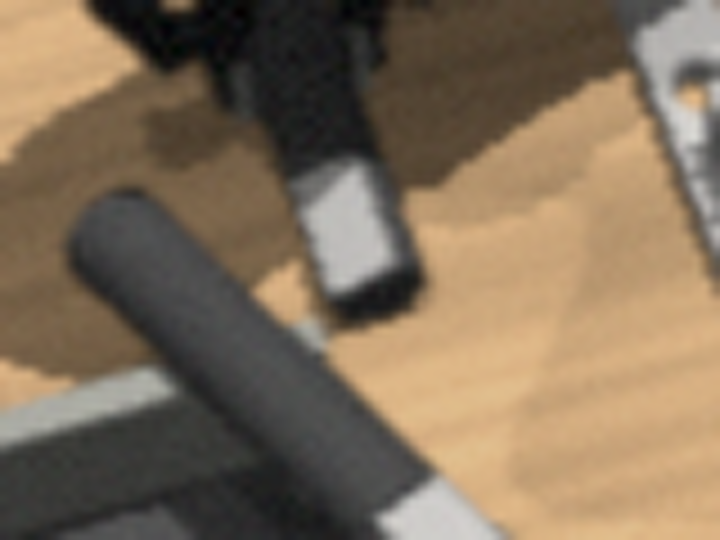

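```bash
python3 -m handwheel '[[[0,-0.020,0,0],[0,-0.035,0,0],[0,-0.035,-0.010,0],[0.010,-0.035,-0.036,0],[0.030,-0.005,-0.038,0],[0.033,0,-0.036,0],[0.033,0,-0.036,0],[0.033,0,-0.036,0],[0.025,0,-0.036,0],[0.008,0,-0.016,0],[0,0,0,0],[0,0,0,0]]]'; python3 - <<'E'
from h import *
need([542,-286.1,62],90.88)
E
```

```text
time: 48.2
tool_pos: [540.3, -282.5, 129.7]
tool_rot: [-0.706, -0.004, 0.006, 0.708]
contact_force: [-0.3, 0.4, -4.0]
grip_width: 32.6
t 48.2 tcp [ 540.3 -282.5  129.7] zhead 90.82 F [-0.3  0.4 -4. ] w 32.6
 shift in present tool axes (mm) [ 1.9 67.6 -3.7]
 turn -0.06 -> heading 90.88 ; shift in turned axes [ 1.9 67.6 -3.7]
```

```bash
python3 -m handwheel '[[[0.0015,0.010,-0.004,0],[0,0.020,0,0],[0,0.020,0,0],[0,0.012,0,0],[0,0.003,0,0],[0,0.0015,0,0],[0,0,0,0],[0,0,0,0]]]'; python3 - <<'E'
from h import *
need([542,-286.1,62],90.88)
E
```

```text
time: 49.0
tool_pos: [543.4, -287.1, 66.1]
tool_rot: [0.707, 0.006, -0.005, -0.707]
contact_force: [-0.1, 0.0, -3.6]
grip_width: 32.9
t 49.0 tcp [ 543.4 -287.1   66.1] zhead 90.91 F [-0.1  0.  -3.6] w 32.9
 shift in present tool axes (mm) [-1.4  4.1  1. ]
 turn 0.03 -> heading 90.88 ; shift in turned axes [-1.4  4.1  1. ]
```

```bash
python3 -m handwheel '[[[-0.001,0.002,0,0],[0,0.001,0,0],[0,0.001,0,0],[0,0.0005,0,0],[0,0,0,0],[0,0,0,0]]]'; python3 -m handwheel '[[[0,0,0,0],[0,0,0,0],[0,-0.015,0,0],[0,-0.020,0,0],[0.010,-0.010,0,0],[0.010,0,0,0],[0,0,0,0],[0,0,0,0]]]' 70; python3 - <<'E'
from h import *
need([542,-286.1,60],90.88)
s=snap("wrist","w17.png",1.5)
P=cloud(s).reshape(-1,3)[s["depth"].ravel()>0]
f=fitbar(P,-286,540);flatangle(P,f,540,635)
for lo,hi in((470,535),(545,600)):
    k=P[(P[:,2]>69)&(P[:,2]<75)&(P[:,0]>lo)&(P[:,0]<hi)&(P[:,1]>-265)&(P[:,1]<-215)]
    print(np.percentile(k[:,0]+.0153*(k[:,1]+286),[2,50,98]), k[:,2].mean(),len(k))
E
```

```text
time: 49.6
tool_pos: [541.8, -286.9, 61.5]
tool_rot: [0.707, 0.006, -0.005, -0.707]
contact_force: [-3.3, 3.0, 5.8]
grip_width: 32.4
time: 50.4
tool_pos: [561.3, -286.3, 104.1]
tool_rot: [-0.707, -0.005, 0.006, 0.707]
contact_force: [-0.7, -0.1, 0.3]
grip_width: 59.8
t 50.4 tcp [ 561.3 -286.3  104.1] zhead 90.89 F [-0.7 -0.1  0.3] w 59.8
 shift in present tool axes (mm) [-19.2  44.2   0.5]
 turn 0.01 -> heading 90.88 ; shift in turned axes [-19.2  44.2   0.5]
{'y': np.float64(-285.889), 'slope': np.float64(0.014), 'z': np.float64(75.874), 'tilt': np.float64(-0.001), 'x': array([447.545, 634.853]), 'xc': np.float64(541.199), 'flat': np.float64(-18.5), 'err': np.float64(0.749), 'err_round': np.float64(1.757), 'rms': np.float64(2.367), 'n': np.int64(3052)}
flat plane: inliers 902 of 2743 ang -16.5 d 12.5 lsq ang -16.53
[495.07195581 501.05173619 506.87391059] 71.24875876075639 2240
[574.78410764 579.35815877 586.46909061] 71.18272856418878 1014
```

View pics/w17.png

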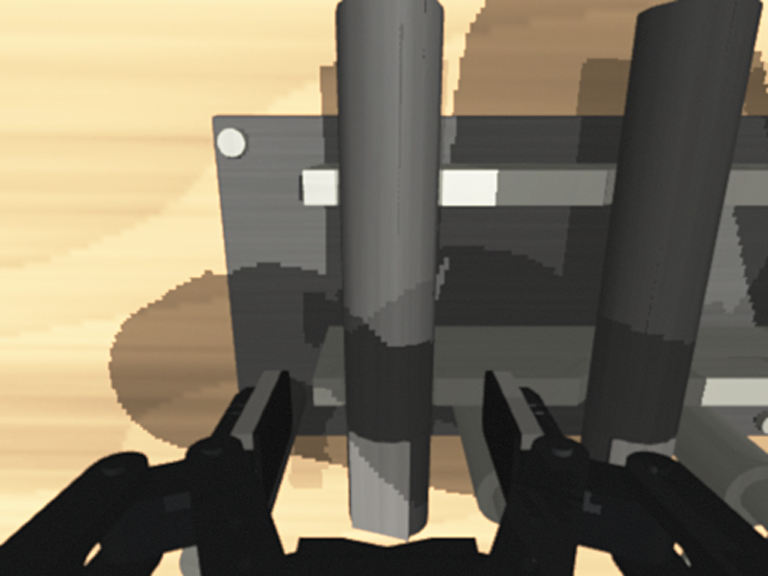

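```bash
python3 -m handwheel '[[[-0.010,0.010,0,0],[-0.010,0.020,0,0],[0,0.014,0,0],[0,0,0,0],[0,0,0,0]]]' 60; python3 -m handwheel '[[[0,0,0,0],[0,0,0,0],[0,0,0,0],[0,0,0,0],[0,-0.0025,0,0],[0,-0.0025,0,0],[0,0,-0.002,0],[0,0,-0.002,0],[0,0,0,0],[0,0.0005,0,0],[0,0,0,0]]]' 0 40; python3 - <<'E'
from h import *
need([542,-286.1,60],90.88)
E
```

```text
time: 50.95
tool_pos: [541.6, -287.1, 61.6]
tool_rot: [0.707, 0.005, -0.006, -0.707]
contact_force: [0.6, -0.1, 0.4]
grip_width: 51.3
time: 52.05
tool_pos: [541.7, -289.7, 66.4]
tool_rot: [-0.706, -0.006, 0.006, 0.708]
contact_force: [-0.9, 6.4, 2.4]
grip_width: 32.8
t 52.05 tcp [ 541.7 -289.7   66.4] zhead 90.9 F [-0.9  6.4  2.4] w 32.8
 shift in present tool axes (mm) [0.3 6.4 3.6]
 turn 0.02 -> heading 90.88 ; shift in turned axes [0.3 6.4 3.6]
```

```bash
python3 -m handwheel '[[[0,0,0,0],[0,0,0,0],[0,0,0,0],[0,-0.015,0.002,0],[0,-0.020,0.002,0],[0.010,-0.005,0,0],[0.010,0,0,0],[0,0,0,0],[0,0,0,0]]]' 70; python3 - <<'E'
from h import *
need([542,-286.1,60],90.88)
s=snap("wrist","w18.png",1.5)
P=cloud(s).reshape(-1,3)[s["depth"].ravel()>0]
f=fitbar(P,-286,540);flatangle(P,f,540,635)
E
```

```text
time: 52.95
tool_pos: [561.3, -286.5, 105.0]
tool_rot: [-0.707, -0.005, 0.006, 0.707]
contact_force: [-0.3, -0.1, 0.5]
grip_width: 60.0
t 52.95 tcp [ 561.3 -286.5  105. ] zhead 90.89 F [-0.3 -0.1  0.5] w 60.0
 shift in present tool axes (mm) [-19.3  45.    0.7]
 turn 0.01 -> heading 90.88 ; shift in turned axes [-19.3  45.    0.7]
{'y': np.float64(-285.908), 'slope': np.float64(0.014), 'z': np.float64(75.856), 'tilt': np.float64(-0.001), 'x': array([447.185, 633.855]), 'xc': np.float64(540.52), 'flat': np.float64(1.5), 'err': np.float64(0.806), 'err_round': np.float64(1.822), 'rms': np.float64(2.368), 'n': np.int64(3070)}
flat plane: inliers 911 of 2746 ang 2.0 d 12.75 lsq ang 1.87
```

```bash
python3 -m handwheel '[[[0,-0.020,0.020,0],[0,0,0.045,0],[0,0,0.045,0],[0,0,0.045,0],[0,0.010,0.035,0],[0,0.010,0,0],[0,0,0,0]]]' 70; python3 - <<'E'
from h import *
need([542,-97,60],90.88)
s=snap("wrist","w19.png",1.5)
P=cloud(s).reshape(-1,3)[s["depth"].ravel()>0]
f=fitbar(P,-96,538);flatangle(P,f,538,632)
for lo,hi in((470,535),(545,600)):
    k=P[(P[:,2]>69)&(P[:,2]<75)&(P[:,0]>lo)&(P[:,0]<hi)&(P[:,1]>-180)&(P[:,1]<-115)]
    print(np.percentile(k[:,0]+.0153*(k[:,1]+98),[2,50,98]), k[:,2].mean(),len(k))
e=P[(abs(P[:,1]+95)<12)&(P[:,0]>600)&(P[:,2]>80)]; print(np.percentile(e[:,0],[50,95,99,100]))
E
```

```text
time: 53.7
tool_pos: [557.4, -95.9, 104.5]
tool_rot: [-0.707, -0.005, 0.007, 0.707]
contact_force: [0.2, -1.3, 0.7]
grip_width: 59.9
t 53.7 tcp [557.4 -95.9 104.5] zhead 90.98 F [ 0.2 -1.3  0.7] w 59.9
 shift in present tool axes (mm) [-15.3  44.5  -0.8]
 turn 0.1 -> heading 90.88 ; shift in turned axes [-15.3  44.5  -0.8]
{'y': np.float64(-78.02), 'slope': np.float64(0.425), 'z': np.float64(83.812), 'tilt': np.float64(0.108), 'x': array([442.978, 595.537]), 'xc': np.float64(519.258), 'flat': np.float64(8.0), 'err': np.float64(0.521), 'err_round': np.float64(0.534), 'rms': np.float64(6.176), 'n': np.int64(723)}Traceback (most recent call last):
  File "<stdin>", line 5, in <module>
  File "h.py", line 73, in flatangle
    m=best[3]
      ~~~~^^^
IndexError: tuple index out of range
```

View pics/w19.png

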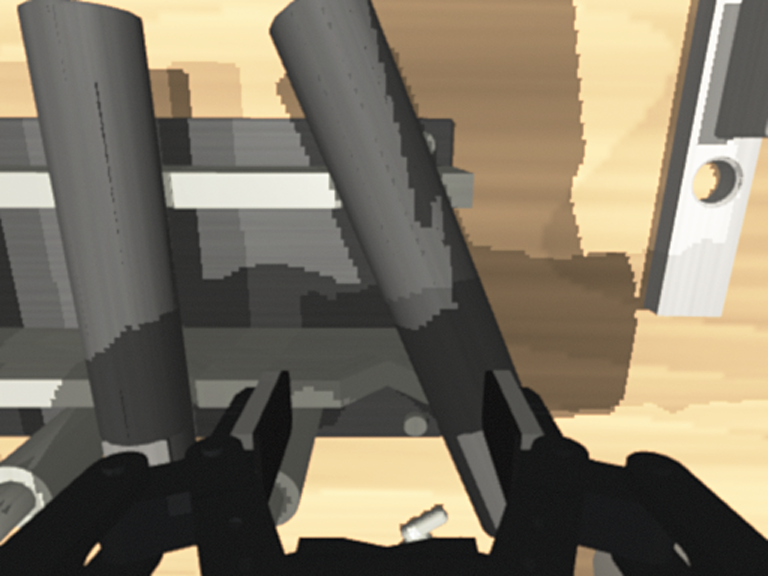

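```bash
python3 - <<'E'
from h import *
s=snap("wrist"); P=cloud(s).reshape(-1,3)[s["depth"].ravel()>0]; np.save("P19.npy",P)
f=fitbar(P,-191,538)
flatangle(P,f,538,634)
s=snap("scene")
uv=proj(s,[[540,-150,80]])[0]; u,v=int(uv[0]),int(uv[1])
cv2.imwrite("pics/s20.png",cv2.resize(cv2.cvtColor(s["frame"][v-70:v+80,max(0,u-120):u+80],cv2.COLOR_RGB2BGR),None,fx=3.9,fy=3.9,interpolation=cv2.INTER_CUBIC))
# fit A generally
q=P[(P[:,2]>68)&(P[:,2]<125)&(P[:,0]>440)&(P[:,0]<640)&(P[:,1]>-165)&(P[:,1]<-40)]
def res(p,q):
    a=np.array([540,p[0],p[1]]); d=np.array([1,p[2],p[3]]);d=d/np.linalg.norm(d)
    w=q-a; return np.linalg.norm(w-np.outer(w@d,d),axis=1)-17
best=None
for s0 in (0,.1,.2,.3,-.1,-.2):
  for t0 in (-.1,0,.1):
    r_=least_squares(res,[-100,80,s0,t0],args=(q,),loss="soft_l1",f_scale=1)
    if best is None or r_.cost<best.cost: best=r_
print(best.x,best.cost,len(q),np.median(abs(best.fun)))
m=abs(best.fun)<1.5; print(m.sum(), q[m].min(0),q[m].max(0))
E
```

```text
{'y': np.float64(-190.949), 'slope': np.float64(0.015), 'z': np.float64(75.807), 'tilt': np.float64(-0.002), 'x': array([445.574, 599.38 ]), 'xc': np.float64(522.477), 'flat': np.float64(-175.5), 'err': np.float64(0.591), 'err_round': np.float64(0.591), 'rms': np.float64(2.175), 'n': np.int64(4034)}
flat plane: inliers 111 of 429 ang 0.5 d 12.5 lsq ang 0.6
[-78.16900738  83.48081777   0.4333655    0.1070244 ] 212954.97952158854 26396 0.822367304261574
18736 [ 440.30990945 -134.18151362   71.04890637] [620.07216663 -48.52235355 105.64819499]
```

View pics/s20.png

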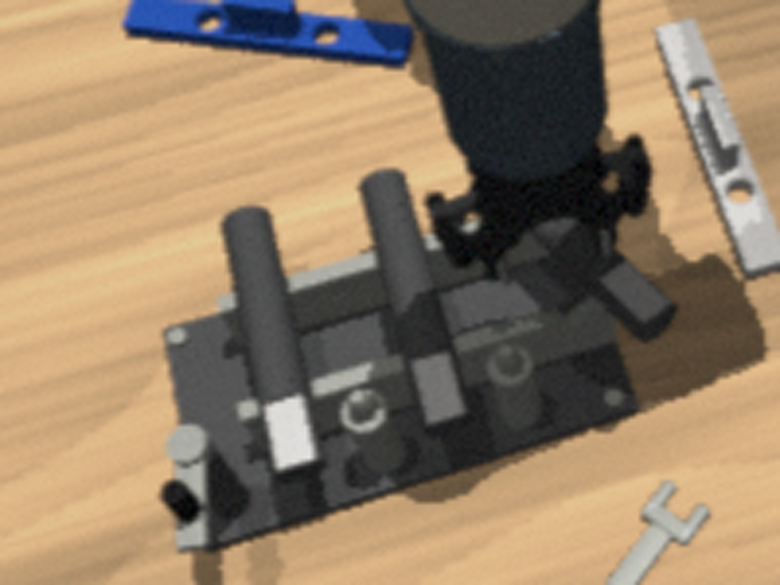

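```bash
python3 -m handwheel '[[[0,-0.020,0,0],[0,-0.025,0,0],[0,0,0,-7.5],[0,0,0,-7.5],[0,0,0,-7.5],[0,0,0,0],[0,0,0,0]]]' 70; python3 - <<'E'
from h import *
need([537,-79.5,66],113.4)
s=snap("wrist","w21.png",1.5); P=cloud(s).reshape(-1,3)[s["depth"].ravel()>0]
q=P[(P[:,2]>74)&(P[:,2]<125)&(P[:,0]>440)&(P[:,0]<640)&(P[:,1]>-165)&(P[:,1]<-20)&(P[:,1]>-110+.433*(P[:,0]-540))&(P[:,1]<-50+.433*(P[:,0]-540))]
def res(p,q):
    a=np.array([540,p[0],p[1]]); d=np.array([1,p[2],p[3]]);d=d/np.linalg.norm(d)
    w=q-a; return np.linalg.norm(w-np.outer(w@d,d),axis=1)-17
b=least_squares(res,[-78,83,.43,.1],args=(q,),loss="soft_l1",f_scale=1)
m=abs(b.fun)<1.5;print(b.x,len(q),np.median(abs(b.fun)),q[m].min(0),q[m].max(0))
E
```

```text
time: 54.55
tool_pos: [558.9, -97.4, 151.4]
tool_rot: [0.693, 0.142, -0.142, -0.693]
contact_force: [-0.2, 0.5, -0.0]
grip_width: 59.9
t 54.55 tcp [558.9 -97.4 151.4] zhead 113.13 F [-0.2  0.5 -0. ] w 59.9
 shift in present tool axes (mm) [-13.1  85.4  25.1]
 turn -0.27 -> heading 113.4 ; shift in turned axes [-13.   85.4  25.2]
[-76.82737     83.22134484   0.44088251   0.09980819] 15368 0.4899568460663737 [ 440.03384729 -134.37271161   74.00101434] [622.19861099 -28.5376109  106.75961235]
```

View pics/w21.png

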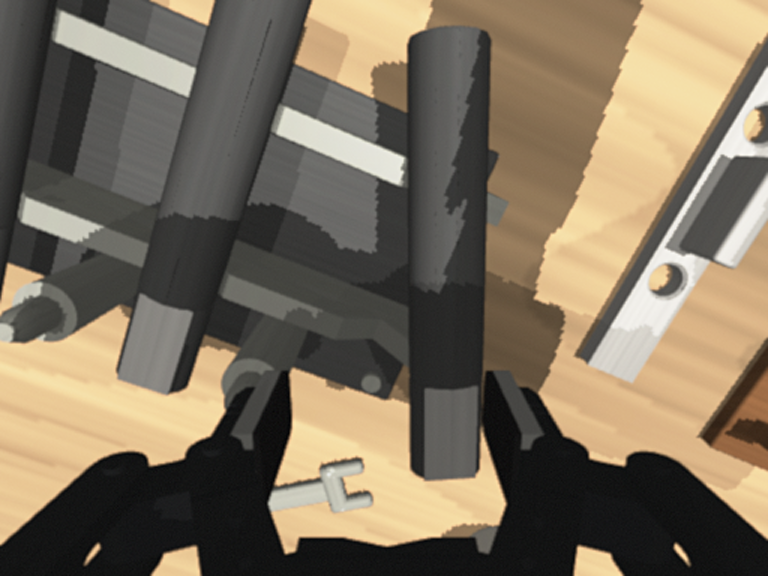

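```bash
python3 -m handwheel '[[[-0.007,0,0.013,-0.5],[-0.007,0.010,0.013,0],[0,0.020,0,0],[0,0.025,0,0],[0,0.020,0,0],[0,0.010,0,0],[0,0,0,0],[0,0,0,0]]]' 70; python3 - <<'E'
from h import *
need([536,-78.8,66],113.8)
E
```

```text
time: 55.4
tool_pos: [536.2, -78.6, 66.9]
tool_rot: [0.692, 0.147, -0.146, -0.692]
contact_force: [0.0, -0.1, 0.0]
grip_width: 59.9
t 55.4 tcp [536.2 -78.6  66.9] zhead 113.86 F [ 0.  -0.1  0. ] w 59.9
 shift in present tool axes (mm) [-0.3  0.9 -0.1]
 turn 0.06 -> heading 113.8 ; shift in turned axes [-0.3  0.9 -0.1]
```

```bash
python3 -m handwheel '[[[0,0,0,0],[0,0,0,0],[0,0,0,0],[0,0,0,0],[0,-0.020,0,0],[0,-0.030,0,0],[0,-0.030,0,0],[0,0,0,0],[0,0,0,0]]]' 0 40; python3 - <<'E'
from h import *
need([365,-30,120],90.88)
E
```

```text
time: 56.3
tool_pos: [535.1, -78.1, 145.5]
tool_rot: [-0.691, -0.146, 0.146, 0.692]
contact_force: [-0.9, -0.5, -4.2]
grip_width: 32.9
t 56.3 tcp [535.1 -78.1 145.5] zhead 113.87 F [-0.9 -0.5 -4.2] w 32.9
 shift in present tool axes (mm) [-136.1   25.7  112.7]
 turn 22.99 -> heading 90.88 ; shift in turned axes [-169.3   25.7   50.6]
```

```bash
python3 -m handwheel '[[[0,0,0,7.66],[0,0,0,7.66],[0,0,0,7.66],[-0.020,0,0.006,0],[-0.037,0,0.011,0],[-0.037,0,0.011,0],[-0.037,0.010,0.011,0],[-0.030,0.020,0.009,0],[-0.008,0.030,0.002,0],[0,0.035,0,0],[0,0.020,0,0],[0,0,0,0],[0,0,0,0]]]'; python3 - <<'E'
from h import *
need([365,-30,8],90.88)
E
```

```text
time: 57.6
tool_pos: [365.2, -31.4, 30.8]
tool_rot: [0.707, 0.005, -0.006, -0.707]
contact_force: [0.4, 0.3, -2.5]
grip_width: 32.7
t 57.6 tcp [365.2 -31.4  30.8] zhead 90.92 F [ 0.4  0.3 -2.5] w 32.7
 shift in present tool axes (mm) [-0.1 22.8  1.4]
 turn 0.04 -> heading 90.88 ; shift in turned axes [-0.1 22.8  1.4]
```

```bash
python3 -m handwheel '[[[0,0.010,0,0],[0,0.008,0,0],[0,0.003,0,0],[0,0.002,0,0],[0,0.002,0,0],[0,0,0,0]]]'; python3 - <<'E'
from h import *
need([365,-30,2],90.88)
E
python3 -m handwheel '[[[0,0,0,0],[0,0,0,0],[0,0,0,0],[0,0,0,0]]]' 50 20; python3 -m handwheel '[[[0,0,0,0],[0,0,0,0],[0,0,0,0],[0,0,0,0]]]' 0 20;python3 - <<'E'
from h import *
need([365,-30,2],90.88)
s=snap("scene")
P=cloud(s).reshape(-1,3)[s["depth"].ravel()>0]
q=P[(P[:,0]>420)&(P[:,0]<455)&(abs(P[:,1]+30)<20)&(P[:,2]>10)]
print(len(q)); c=q-q.mean(0)
m=np.ones(len(q),bool)
for _ in range(6):
    A=np.c_[q[m][:,:2],np.ones(m.sum())]; k=np.linalg.lstsq(A,q[m][:,2],rcond=None)[0]; rr=abs(np.c_[q[:,:2],np.ones(len(q))]@k-q[:,2]); m=rr<max(1.5,np.percentile(rr,70))
print(k,m.sum(),"ang",-np.degrees(np.arctan(k[1])))
uv=proj(s,[[450,-30,17]])[0]; u,v=int(uv[0]),int(uv[1])
cv2.imwrite("pics/s22.png",cv2.resize(cv2.cvtColor(s["frame"][v-30:v+30,u-40:u+40],cv2.COLOR_RGB2BGR),None,fx=9,fy=9,interpolation=cv2.INTER_CUBIC))
E
```

```text
time: 58.2
tool_pos: [366.9, -30.9, 6.6]
tool_rot: [-0.707, -0.007, 0.005, 0.707]
contact_force: [2.6, -0.0, 1.6]
grip_width: 32.9
t 58.2 tcp [366.9 -30.9   6.6] zhead 90.95 F [ 2.6 -0.   1.6] w 32.9
 shift in present tool axes (mm) [-1.9  4.6  1. ]
 turn 0.07 -> heading 90.88 ; shift in turned axes [-1.9  4.6  1. ]
time: 58.6
tool_pos: [365.6, -31.2, 6.1]
tool_rot: [0.707, 0.006, -0.006, -0.707]
contact_force: [0.5, 0.5, -0.6]
grip_width: 42.8
time: 59.0
tool_pos: [365.7, -31.1, 6.2]
tool_rot: [-0.707, -0.006, 0.006, 0.707]
contact_force: [-1.4, 1.5, 6.1]
grip_width: 33.3
t 59.0 tcp [365.7 -31.1   6.2] zhead 90.92 F [-1.4  1.5  6.1] w 33.3
 shift in present tool axes (mm) [-0.7  4.2  1.1]
 turn 0.04 -> heading 90.88 ; shift in turned axes [-0.7  4.2  1.1]
130
[1.14182001e-02 5.77387924e-03 2.42689816e+01] 91 ang -0.3308152356796963
```

View pics/s22.png

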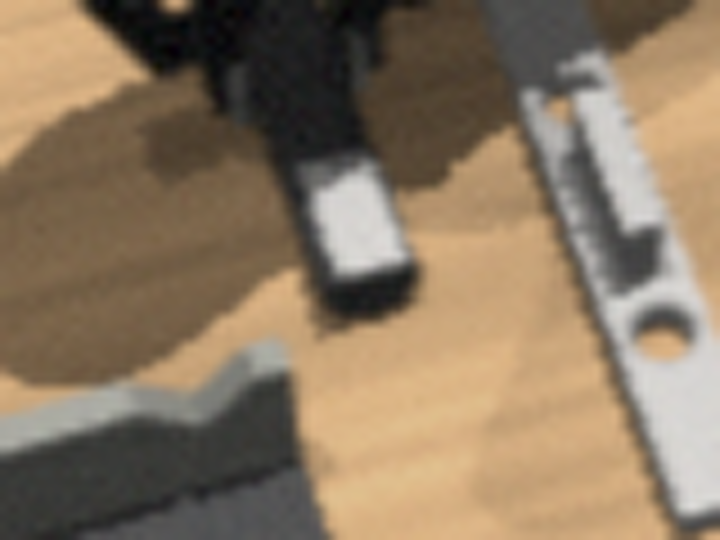

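```bash
python3 -m handwheel '[[[0,0,0,0],[0,0,0,0],[0,0.002,0,0],[0,0.002,0,0],[0,0,0,0]]]' 50 20; python3 -m handwheel '[[[0,0,0,0],[0,0,0,0],[0,0,0,0],[0,0,0,0]]]' 0 40; python3 -m handwheel '[[[0,-0.020,0,0],[0,-0.035,0,0],[0,-0.035,0,0],[0,-0.035,0,0],[0,-0.015,0,0],[0,0,0,0]]]'; python3 - <<'E'
from h import *
need([538,-96.4,140],90.88)
E
```

```text
time: 59.55
tool_pos: [365.5, -31.2, 1.7]
tool_rot: [0.707, 0.005, -0.006, -0.707]
contact_force: [0.3, -0.6, -0.3]
grip_width: 42.6
time: 59.95
tool_pos: [365.7, -31.2, 2.1]
tool_rot: [0.707, 0.006, -0.006, -0.707]
contact_force: [-0.9, 0.7, 2.2]
grip_width: 33.0
time: 60.55
tool_pos: [367.0, -30.7, 143.7]
tool_rot: [-0.707, -0.007, 0.004, 0.708]
contact_force: [0.6, 0.4, -2.6]
grip_width: 32.9
t 60.55 tcp [367.  -30.7 143.7] zhead 90.91 F [ 0.6  0.4 -2.6] w 32.9
 shift in present tool axes (mm) [169.9   4.4 -68.4]
 turn 0.03 -> heading 90.88 ; shift in turned axes [170.    4.4 -68.3]
```

```bash
python3 -m handwheel '[[[0.020,0,-0.008,0],[0.037,0,-0.015,0],[0.037,0,-0.015,0],[0.037,0,-0.015,0],[0.030,0,-0.012,0],[0.009,0,-0.003,0],[0,0,0,0],[0,0,0,0]]]';  python3 - <<'E'
from h import *
need([538,-96.4,140],90.88)
s=snap("wrist"); P=cloud(s).reshape(-1,3)[s["depth"].ravel()>0]
f=fitbar(P,-96,538,zc=158)
for lo,hi in((470,535),(545,600)):
    k=P[(P[:,2]>69)&(P[:,2]<75)&(P[:,0]>lo)&(P[:,0]<hi)&(P[:,1]>-180)&(P[:,1]<-125)]
    print(np.percentile(k[:,0]+.0153*(k[:,1]+98),[2,50,98]), k[:,2].mean(),len(k))
E
```

```text
time: 61.35
tool_pos: [535.4, -96.1, 140.5]
tool_rot: [-0.707, -0.004, 0.007, 0.707]
contact_force: [-0.4, 0.3, -3.6]
grip_width: 32.4
t 61.35 tcp [535.4 -96.1 140.5] zhead 90.9 F [-0.4  0.3 -3.6] w 32.4
 shift in present tool axes (mm) [ 2.6  0.5 -0.4]
 turn 0.02 -> heading 90.88 ; shift in turned axes [ 2.6  0.5 -0.4]
{'y': np.float64(-95.958), 'slope': np.float64(0.016), 'z': np.float64(156.44), 'tilt': np.float64(0.001), 'x': array([435.277, 569.16 ]), 'xc': np.float64(502.218), 'flat': np.float64(-123.5), 'err': np.float64(0.406), 'err_round': np.float64(0.406), 'rms': np.float64(3.482), 'n': np.int64(6126)}
[479.29633906 498.10240708 517.22567873] 71.45262424062238 1564
[551.33810809 576.75552873 587.38135984] 71.38492774920627 673
```

```bash
python3 -m handwheel '[[[0.008,0.010,0,0],[0,0.020,0,0],[0,0.025,0,0],[0,0.018,0,0],[0,0.004,0,0],[0,0,0,0],[0,0,0,0]]]';  python3 - <<'E'
from h import *
need([543,-96.4,60],90.88)
E
```

```text
time: 62.1
tool_pos: [545.7, -96.2, 66.2]
tool_rot: [0.707, 0.007, -0.005, -0.707]
contact_force: [-0.2, -0.8, -2.5]
grip_width: 32.7
t 62.1 tcp [545.7 -96.2  66.2] zhead 90.95 F [-0.2 -0.8 -2.5] w 32.7
 shift in present tool axes (mm) [-2.7  6.2 -0.2]
 turn 0.07 -> heading 90.88 ; shift in turned axes [-2.7  6.2 -0.2]
```

```bash
python3 -m handwheel '[[[-0.0015,0.002,0,0],[0,0.002,0,0],[0,0.001,0,0],[0,0.001,0,0],[0,0.0005,0,0],[0,0,0,0],[0,0,0,0]]]'; python3 -m handwheel '[[[0,0,0,0],[0,0,0,0],[0,-0.015,0,0],[0,-0.020,0,0],[0.010,-0.010,0,0],[0.010,0,0,0],[0,0,0,0],[0,0,0,0]]]' 70; python3 - <<'E'
from h import *
need([539.2,-96.4,60],90.88)
s=snap("wrist","w23.png",1.5)
P=cloud(s).reshape(-1,3)[s["depth"].ravel()>0]
f=fitbar(P,-96,538);flatangle(P,f,538,632)
for lo,hi in((470,535),(545,600)):
    k=P[(P[:,2]>69)&(P[:,2]<75)&(P[:,0]>lo)&(P[:,0]<hi)&(P[:,1]>-170)&(P[:,1]<-120)]
    print(np.percentile(k[:,0]+.0153*(k[:,1]+98),[2,50,98]), k[:,2].mean(),len(k))
E
```

```text
time: 62.8
tool_pos: [543.6, -96.1, 60.1]
tool_rot: [-0.707, -0.006, 0.005, 0.707]
contact_force: [-3.8, 3.4, 8.1]
grip_width: 32.5
time: 63.6
tool_pos: [562.8, -96.0, 102.3]
tool_rot: [-0.707, -0.005, 0.006, 0.707]
contact_force: [0.2, -0.5, -0.3]
grip_width: 59.8
t 63.6 tcp [562.8 -96.  102.3] zhead 90.9 F [ 0.2 -0.5 -0.3] w 59.8
 shift in present tool axes (mm) [-23.5  42.4  -0.1]
 turn 0.02 -> heading 90.88 ; shift in turned axes [-23.5  42.4  -0.1]
{'y': np.float64(-95.942), 'slope': np.float64(0.014), 'z': np.float64(75.873), 'tilt': np.float64(-0.001), 'x': array([449.151, 631.918]), 'xc': np.float64(540.534), 'flat': np.float64(6.5), 'err': np.float64(0.8), 'err_round': np.float64(1.812), 'rms': np.float64(2.376), 'n': np.int64(3200)}
flat plane: inliers 935 of 2887 ang 5.5 d 12.5 lsq ang 5.58
[492.34684963 497.8982469  503.95069774] 71.25712792899877 2296
[571.94420542 576.86436416 584.04380636] 71.06095010596478 1235
```

View pics/w23.png

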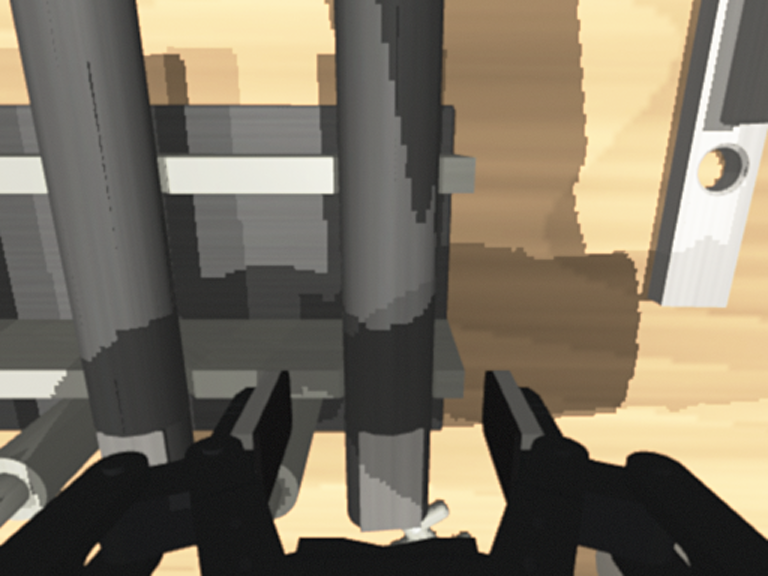

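```bash
python3 -m handwheel '[[[-0.010,0.010,0,0],[-0.010,0.020,0,0],[0,0.013,0,0],[0,0,0,0],[0,0,0,0]]]' 60; python3 -m handwheel '[[[0,0,0,0],[0,0,0,0],[0,0,0,0],[0,0,0,0],[0,-0.003,0,0],[0,0,0.0012,0],[0,0,0,0],[0,0.001,0,0],[0,0,0,0]]]' 0 40; python3 - <<'E'
from h import *
need([539.2,-95.1,60],90.88)
E
```

```text
time: 64.15
tool_pos: [543.2, -96.4, 60.6]
tool_rot: [0.707, 0.006, -0.006, -0.707]
contact_force: [0.4, 0.4, 1.1]
grip_width: 51.4
time: 65.05
tool_pos: [543.0, -95.4, 62.3]
tool_rot: [0.707, 0.005, -0.006, -0.707]
contact_force: [-0.7, 0.9, -2.7]
grip_width: 32.6
t 65.05 tcp [543.  -95.4  62.3] zhead 90.91 F [-0.7  0.9 -2.7] w 32.6
 shift in present tool axes (mm) [-3.8  2.3  0.3]
 turn 0.03 -> heading 90.88 ; shift in turned axes [-3.8  2.3  0.3]
```

```bash
python3 -m handwheel '[[[0,0,0.0004,0],[0,0.0005,0,0],[0,0,0,0]]]'; python3 -m handwheel '[[[0,0,0,0],[0,0,0,0],[0,0,0,0],[0,-0.015,0,0],[0,-0.020,0,0],[0.010,-0.005,0,0],[0.010,0,0,0],[0,0,0,0],[0,0,0,0]]]' 70; python3 - <<'E'
from h import *
need([539.2,-96.4,60],90.88)
s=snap("wrist","w24.png",1.5)
P=cloud(s).reshape(-1,3)[s["depth"].ravel()>0]
f=fitbar(P,-96,538);flatangle(P,f,538,632)
E
```

```text
time: 65.35
tool_pos: [543.1, -95.2, 62.4]
tool_rot: [0.707, 0.006, -0.006, -0.707]
contact_force: [-2.5, -2.8, 0.6]
grip_width: 32.7
time: 66.25
tool_pos: [562.9, -94.2, 101.1]
tool_rot: [-0.707, -0.005, 0.006, 0.707]
contact_force: [-0.3, 0.1, 0.3]
grip_width: 60.2
t 66.25 tcp [562.9 -94.2 101.1] zhead 90.91 F [-0.3  0.1  0.3] w 60.2
 shift in present tool axes (mm) [-23.6  41.1  -1.8]
 turn 0.03 -> heading 90.88 ; shift in turned axes [-23.6  41.1  -1.8]
{'y': np.float64(-95.919), 'slope': np.float64(0.014), 'z': np.float64(75.877), 'tilt': np.float64(-0.001), 'x': array([449.539, 630.922]), 'xc': np.float64(540.231), 'flat': np.float64(1.5), 'err': np.float64(0.802), 'err_round': np.float64(1.831), 'rms': np.float64(2.365), 'n': np.int64(3253)}
flat plane: inliers 967 of 2892 ang 1.5 d 12.5 lsq ang 1.45
```

```bash
python3 -m handwheel '[[[0,-0.025,0,0],[0,-0.035,0,0],[0,-0.035,0,0],[-0.015,-0.030,0.020,0],[-0.030,-0.010,0.040,0],[-0.030,0,0.040,0],[-0.030,0,0.040,0],[-0.020,0,0.035,0],[0,0,0.005,0],[0,0,0,0],[0,0,0,0]]]' 70; python3 - <<'E'
from h import *
s=snap("wrist","w25.png",1.5);np.save("w25.npy",s,allow_pickle=True)
need([461,88,60],None)
P=cloud(s).reshape(-1,3)[s["depth"].ravel()>0]
for d in place_of("wrist","bridge_c"): print(d["conf"],d["uv"],at_z(s,d["uv"],7))
rib=P[(P[:,2]>42)&(P[:,2]<56)&(P[:,0]>350)&(P[:,0]<560)&(P[:,1]>40)&(P[:,1]<140)]
print("rib",len(rib),rib.mean(0),rib.min(0),rib.max(0))
fl=P[(P[:,2]>9)&(P[:,2]<20)&(P[:,0]>320)&(P[:,0]<590)&(P[:,1]>30)&(P[:,1]<135)]
for q in(rib,fl):
    r_=cv2.minAreaRect(q[:,:2].astype(np.float32)); print(r_, q[:,2].mean())
E
```

```text
time: 67.4
tool_pos: [436.1, 82.4, 236.6]
tool_rot: [0.707, 0.005, -0.006, -0.707]
contact_force: [0.3, -0.1, 0.9]
grip_width: 59.9
t 67.45 tcp [436.3  82.1 236.6] zhead 90.86 F [0.5 0.2 1. ] w 60.2
 shift in present tool axes (mm) [ 24.9 176.5   5.6]
0.91 [237.3, 174.6] [450.44149685  59.11152626   7.        ]
0.88 [416.8, 13.1] [279.70616983 241.40240871   7.        ]
0.3 [87.9, 266.0] [ 572.70393136 -131.22981054    7.        ]
rib 694 [447.5096534   55.89255555  49.05563928] [420.94976391  48.71267997  42.21461233] [476.19410007  62.33808171  51.34662037]
((448.57177734375, 55.524993896484375), (13.625370979309082, 55.244049072265625), 89.9977035522461) 49.05563927565943
((449.611572265625, 55.66358947753906), (32.21393966674805, 226.5543212890625), 89.87946319580078) 15.19292562886016
```

View pics/w25.png

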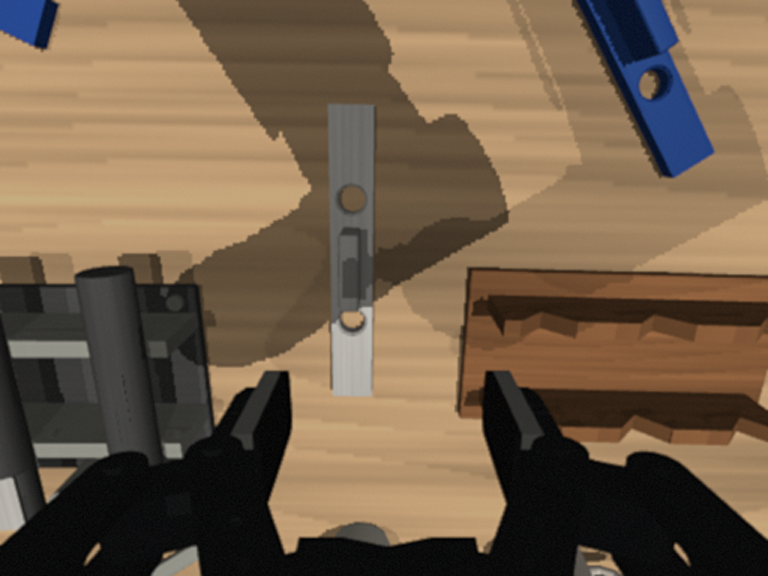

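```bash
python3 - <<'E'
from h import *
s=np.load("w25.npy",allow_pickle=True).item()
P=cloud(s).reshape(-1,3)[s["depth"].ravel()>0]
fl=P[(P[:,2]>12)&(P[:,2]<19)&(P[:,0]>320)&(P[:,0]<590)&(P[:,1]>30)&(P[:,1]<80)]
xs=np.arange(345,555,10); lo=[];hi=[]
for x in xs:
    k=fl[abs(fl[:,0]-x)<5,1]; lo.append(k.min());hi.append(k.max())
print(np.degrees(np.arctan(np.polyfit(xs,lo,1)[0])),np.degrees(np.arctan(np.polyfit(xs,hi,1)[0])), np.mean(lo),np.mean(hi),fl[:,0].min(),fl[:,0].max())
need([449.3,56,18],90)
print(observe()["joint_pos"])
E
```

```text
-0.10402871255278469 -0.0925576957211296 40.098118859557175 71.28986992748256 336.30308451443625 562.9113132516028
t 67.5 tcp [436.4  82.  236.6] zhead 90.83 F [-0.4 -0.  -0.6] w 59.7
 shift in present tool axes (mm) [ 12.7 218.6 -26. ]
 turn 0.83 -> heading 90.0 ; shift in turned axes [ 13.1 218.6 -25.9]
[ 5.40957149e-01  4.20598305e-02 -1.32942421e-01  1.23430051e-04
 -1.39663372e+00 -2.09730267e+00]
```

```bash
python3 -m handwheel '[[[0.006,0.020,-0.013,0.9],[0.007,0.040,-0.013,0],[0,0.040,0,0],[0,0.040,0,0],[0,0.035,0,0],[0,0.020,0,0],[0,0.005,0,0],[0,0,0,0],[0,0,0,0]]]' 50; python3 - <<'E'
from h import *
need([449.3,56,18],89.9)
E
```

```text
time: 68.4
tool_pos: [450.4, 56.9, 38.0]
tool_rot: [-0.707, -0.001, -0.001, 0.707]
contact_force: [0.6, 1.0, 0.3]
grip_width: 43.0
t 68.4 tcp [450.4  56.9  38. ] zhead 89.99 F [0.6 1.  0.3] w 43.0
 shift in present tool axes (mm) [-1.1 20.  -0.9]
 turn 0.09 -> heading 89.9 ; shift in turned axes [-1.1 20.  -0.9]
```

```bash
python3 -m handwheel '[[[-0.001,0.010,-0.001,0.1],[0,0.008,0,0],[0,0.002,0,0],[0,0,0,0],[0,0,0,0]]]' 50; python3 -m handwheel '[[[0,0,0,0],[0,0,0,0],[0,0,0,0],[0,0,0,0],[0,0,0,0]]]' 0 60; python3 - <<'E'
from h import *
need([449.3,56,18],89.9)
s=snap("wrist","w26.png",1.5)
E
```

```text
time: 68.9
tool_pos: [448.4, 56.0, 17.0]
tool_rot: [0.707, -0.0, 0.001, -0.707]
contact_force: [0.0, -0.5, 0.4]
grip_width: 42.8
time: 69.4
tool_pos: [448.5, 55.9, 17.2]
tool_rot: [-0.707, 0.0, -0.001, 0.707]
contact_force: [-1.3, -1.0, 4.9]
grip_width: 13.3
t 69.4 tcp [448.5  55.9  17.2] zhead 89.93 F [-1.3 -1.   4.9] w 13.3
 shift in present tool axes (mm) [ 0.8 -0.8  0.1]
 turn 0.03 -> heading 89.9 ; shift in turned axes [ 0.8 -0.8  0.1]
```

View pics/w26.png

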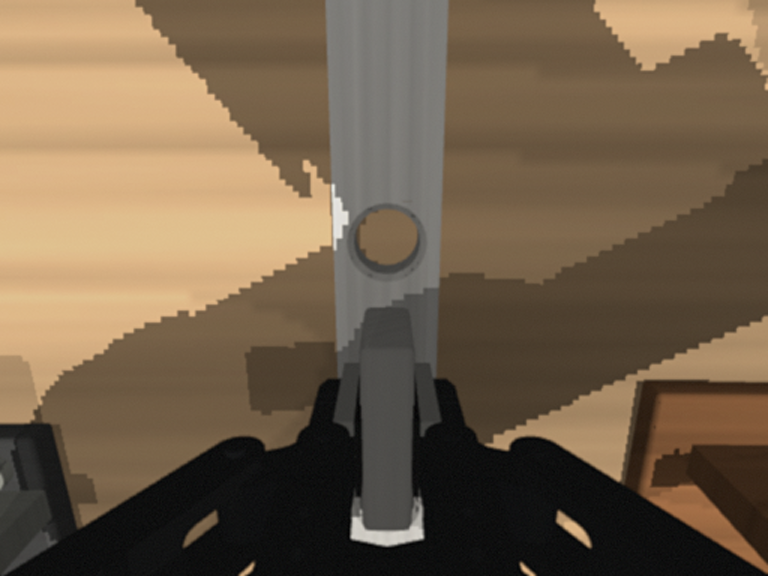

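```bash
python3 -m handwheel '[[[0,-0.015,0,0],[0,-0.030,0,0],[0,-0.035,0,0],[0,-0.035,0,0],[0,-0.030,0,0],[0,-0.010,0,0],[0,0,0,-8.27],[0,0,0,-8.27],[0,0,0,-8.27],[0,0,0,-8.27],[0,0,0,-8.27],[0,0,0,-8.27],[0,0,0,-8.27],[0,0,0,-8.27],[0,0,0,-8.27],[0,0,0,-8.27],[0,0,0,-8.27],[0,0,0,0],[0,0,0,0]]]' ; python3 - <<'E'
from h import *
need([613.4,-190.8,165],180.85)
print(observe()["joint_pos"])
E
```

```text
time: 71.35
tool_pos: [447.5, 55.9, 170.6]
tool_rot: [-0.497, -0.502, 0.504, 0.498]
contact_force: [-1.0, 0.5, -3.6]
grip_width: 12.9
t 71.35 tcp [447.5  55.9 170.6] zhead -179.35 F [-1.   0.5 -3.6] w 12.9
 shift in present tool axes (mm) [-248.5    5.3 -163.1]
 turn -0.2 -> heading -179.15 ; shift in turned axes [-249.1    5.3 -162.2]
[ 4.72975616e-01  9.03217755e-02 -2.50422744e-01 -8.01528045e-04
 -1.23240260e+00 -4.61428014e-01]
```

```bash
python3 -m handwheel '[[[-0.015,0,-0.010,-0.2],[-0.030,0,-0.020,0],[-0.030,0,-0.020,0],[-0.030,0,-0.020,0],[-0.030,0,-0.020,0],[-0.030,0,-0.020,0],[-0.030,0,-0.020,0],[-0.030,0,-0.018,0],[-0.018,0,-0.010,0],[-0.005,0,-0.003,0],[0,0,0,0],[0,0,0,0],[0,0,0,0]]]' ; python3 - <<'E'
from h import *
need([613.4,-190.8,160],180.85)
s=snap("wrist","w27.png",1.5);np.save("w27.npy",s,allow_pickle=True)
s=snap("scene","s27.png",1.5)
E
```

```text
time: 72.65
tool_pos: [613.6, -188.0, 172.1]
tool_rot: [0.495, 0.505, -0.505, -0.495]
contact_force: [-0.5, -0.9, -3.3]
grip_width: 13.3
t 72.65 tcp [ 613.6 -188.   172.1] zhead -178.9 F [-0.5 -0.9 -3.3] w 13.3
 shift in present tool axes (mm) [-2.8 12.1  0.2]
 turn 0.25 -> heading -179.15 ; shift in turned axes [-2.8 12.1  0.2]
```

View pics/w27.png

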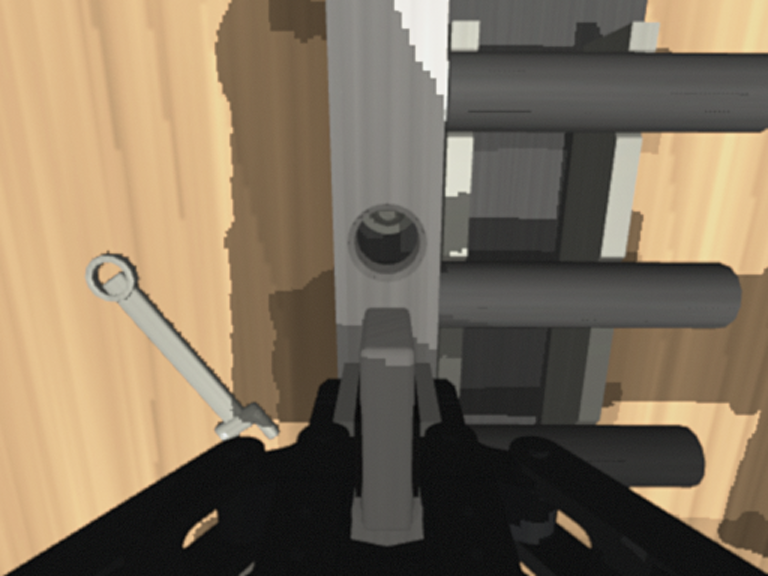

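View pics/s27.png

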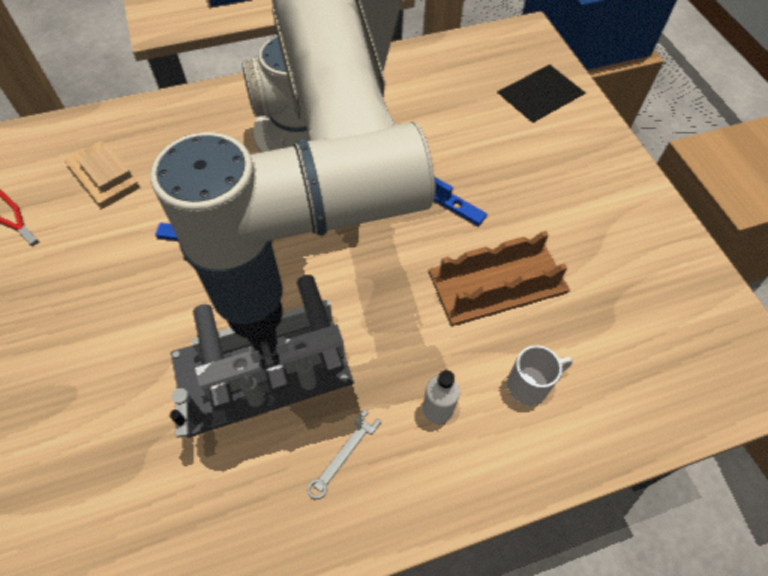

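```bash
python3 - <<'E'
from h import *
s=np.load("w27.npy",allow_pickle=True).item()
cv2.imwrite("pics/w27c.png",cv2.resize(cv2.cvtColor(s["frame"][125:195,220:300],cv2.COLOR_RGB2BGR),None,fx=8,fy=8,interpolation=cv2.INTER_CUBIC))
o,M=axes()
# predicted hole (top/bottom) and peg top
T=o["tool_pos"]; 
for off in (0,1): 
    for z,n in((172.1-17.2+14,"top"),(172.1-17.2,"bot")):
        h=T+M[:,0]*(-47.5+off); h[2]=z; print(n,off,proj(s,[h])[0], "crop",(proj(s,[h])[0]-[220,125])*8)
e=np.array([np.sin(np.radians(-.85)),np.cos(np.radians(.85))])
seat=np.array([613.4,-189.8]); pg=seat-47.5*e
for z in (113.5,89.5): print("peg",z,pg,(proj(s,[[pg[0],pg[1],z]])[0]-[220,125])*8)
E
```

```text
top 0 [257.82586476 159.25997119] crop [302.60691811 274.07976953]
bot 0 [257.79453151 153.8076595 ] crop [302.35625211 230.46127597]
top 1 [257.82699671 161.44032813] crop [302.6159737  291.52262506]
bot 1 [257.79562813 155.81885105] crop [302.36502503 246.55080843]
peg 113.5 [ 614.10465084 -237.29477305] [309.32930718 113.70895892]
peg 89.5 [ 614.10465084 -237.29477305] [308.33147256  75.9733343 ]
```

View pics/w27c.png

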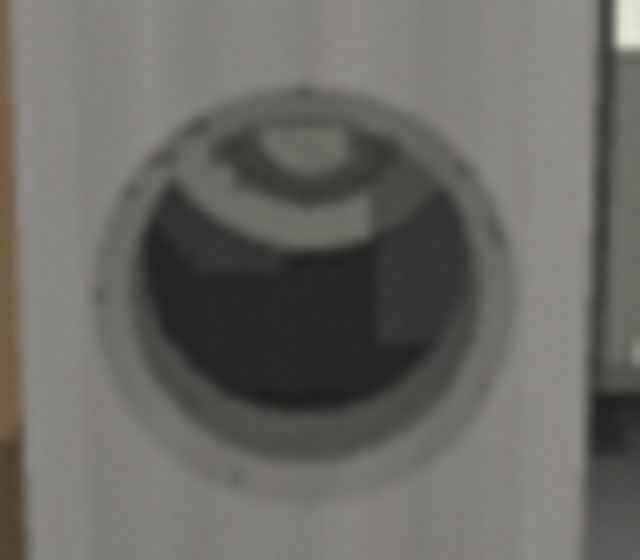

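```bash
python3 -m handwheel '[[[-0.0026,0.010,-0.0004,0.25],[0,0.015,0,0],[0,0.010,0,0],[0,0,0,0],[0,0,0,0],[0,0,0,0]]]' ; python3 - <<'E'
from h import *
need([614,-190.5,131],180.85)
s=snap("wrist");np.save("w28.npy",s,allow_pickle=True)
cv2.imwrite("pics/w28c.png",cv2.resize(cv2.cvtColor(s["frame"][125:195,220:300],cv2.COLOR_RGB2BGR),None,fx=8,fy=8,interpolation=cv2.INTER_CUBIC))
o,M=axes(); T=o["tool_pos"]; h=T+M[:,0]*(-46.5); 
for dz in (14,0): print((proj(s,[[h[0],h[1],T[2]-17.2+dz]])[0]-[220,125])*8)
for z in (113.5,89.5): print("peg",z,(proj(s,[[614.1,-237.3,z]])[0]-[220,125])*8)
E
```

```text
time: 73.35
tool_pos: [614.8, -191.8, 137.8]
tool_rot: [0.497, 0.504, -0.503, -0.496]
contact_force: [-0.2, 1.0, -3.8]
grip_width: 12.7
t 73.35 tcp [ 614.8 -191.8  137.8] zhead -179.16 F [-0.2  1.  -3.8] w 12.7
 shift in present tool axes (mm) [1.3 6.8 0.8]
 turn -0.01 -> heading -179.15 ; shift in turned axes [1.3 6.8 0.8]
[304.75249934 294.48547286]
[304.63554272 249.4662946 ]
peg 113.5 [326.51178227 243.98795423]
peg 89.5 [323.75397265 184.83417114]
```

View pics/w28c.png

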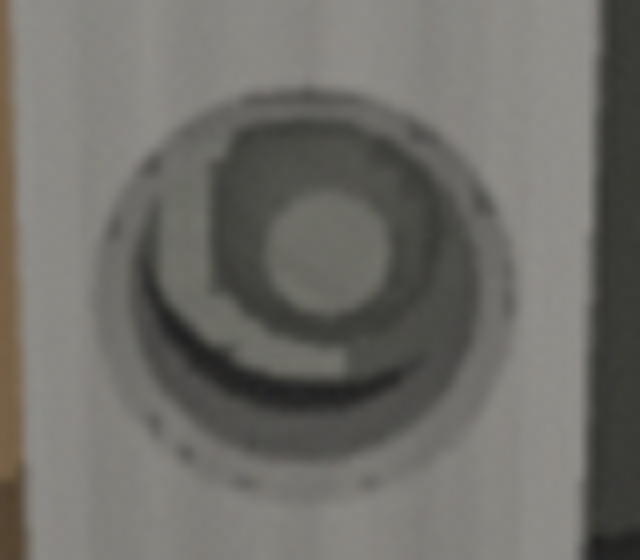

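```bash
python3 -m handwheel '[[[0.0014,0,0.0013,0],[0,0.004,0,0],[0,0.003,0,0],[0,0,0,0],[0,0,0,0],[0,0,0,0]]]' ; python3 - <<'E'
from h import *
need([614,-190.5,107],180.85)
s=snap("wrist")
cv2.imwrite("pics/w29c.png",cv2.resize(cv2.cvtColor(s["frame"][125:195,220:300],cv2.COLOR_RGB2BGR),None,fx=8,fy=8,interpolation=cv2.INTER_CUBIC))
o,M=axes(); T=o["tool_pos"]; h=T+M[:,0]*(-46.5); 
for z in (T[2]-3.2,T[2]-17.2,113.5): print((proj(s,[[h[0],h[1],z]])[0]-[220,125])*8)
E
```

```text
time: 74.0
tool_pos: [613.1, -190.3, 130.0]
tool_rot: [0.496, 0.504, -0.504, -0.496]
contact_force: [0.4, -0.3, -3.8]
grip_width: 13.3
t 74.0 tcp [ 613.1 -190.3  130. ] zhead -179.17 F [ 0.4 -0.3 -3.8] w 13.3
 shift in present tool axes (mm) [-0.2 23.  -0.9]
 turn -0.02 -> heading -179.15 ; shift in turned axes [-0.2 23.  -0.9]
[304.59477577 294.02862939]
[304.20238669 248.95104716]
[304.21921497 250.88427632]
```

View pics/w29c.png

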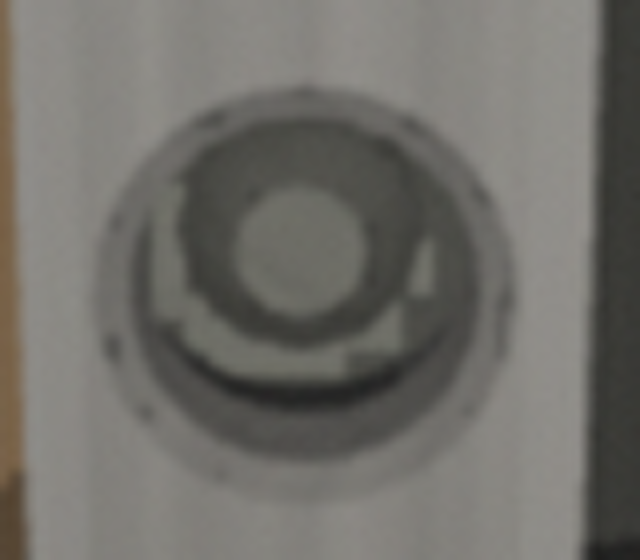

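```bash
python3 -m handwheel '[[[0,0.003,0,0],[0,0.003,0,0],[0,0.003,0,0],[0,0.003,0,0],[0,0,0,0],[0,0,0,0]]]' ; python3 -m handwheel '[[[0,0.003,0,0],[0,0.003,0,0],[0,0.002,0,0],[0,0,0,0],[0,0,0,0]]]'
```

```text
time: 74.65
tool_pos: [613.0, -190.2, 117.8]
tool_rot: [-0.496, -0.504, 0.504, 0.496]
contact_force: [0.2, 0.0, -3.7]
grip_width: 13.3
time: 75.15
tool_pos: [613.0, -190.3, 109.9]
tool_rot: [-0.496, -0.504, 0.504, 0.496]
contact_force: [0.8, -0.3, -3.4]
grip_width: 13.2
```

```bash
python3 -m handwheel '[[[0,0.001,0,0],[0,0.001,0,0],[0,0.001,0,0],[0,0.001,0,0],[0,0,0,0],[0,0,0,0]]]'
```

```text
time: 75.75
tool_pos: [613.1, -190.3, 106.8]
tool_rot: [0.497, 0.504, -0.504, -0.496]
contact_force: [-3.0, 1.2, 4.4]
grip_width: 13.1
```

```bash
python3 -m handwheel '[[[0,0.001,0,0],[0,0,0,0],[0,0,0,0]]]' ; python3 -m handwheel '[[[0,0,0,0],[0,0,0,0],[0,0,0,0],[0,-0.015,0,0],[0,-0.030,0,0],[0,-0.040,0,0],[0,-0.040,0,0],[0,0,0,0],[0,0,0,0]]]' 45; python3 - <<'E'
from h import *
need([614,-190.5,107],180.85)
s=snap("wrist","w30.png",1.5)
P=cloud(s).reshape(-1,3)[s["depth"].ravel()>0]
q=P[(abs(P[:,0]-613.4)<13)&(P[:,1]>-310)&(P[:,1]<-70)&(P[:,2]>95)&(P[:,2]<110)]
k=np.linalg.lstsq(np.c_[q[:,0]-613,q[:,1]+190,np.ones(len(q))],q[:,2],rcond=None)[0];print("bridge top z",k,len(q))
r_=cv2.minAreaRect(P[(abs(P[:,0]-613.4)<40)&(P[:,1]>-320)&(P[:,1]<-60)&(P[:,2]>99)&(P[:,2]<108)][:,:2].astype(np.float32)); print(r_)
s=snap("scene","s30.png",1.5)
E
```

```text
time: 76.05
tool_pos: [613.1, -190.2, 106.8]
tool_rot: [0.497, 0.504, -0.504, -0.496]
contact_force: [-5.4, 3.0, 9.7]
grip_width: 13.0
time: 76.95
tool_pos: [613.6, -190.3, 230.8]
tool_rot: [0.497, 0.504, -0.503, -0.496]
contact_force: [-0.3, 0.1, -1.4]
grip_width: 38.5
t 76.95 tcp [ 613.6 -190.3  230.8] zhead -179.17 F [-0.3  0.1 -1.4] w 38.5
 shift in present tool axes (mm) [ -0.3 123.8  -0. ]
 turn -0.02 -> heading -179.15 ; shift in turned axes [ -0.3 123.8  -0. ]
bridge top z [7.95208159e-04 5.60628308e-04 1.04861130e+02] 6051
((613.513916015625, -188.5543212890625), (32.13224411010742, 226.4524688720703), 0.8308136463165283)
```

View pics/w30.png

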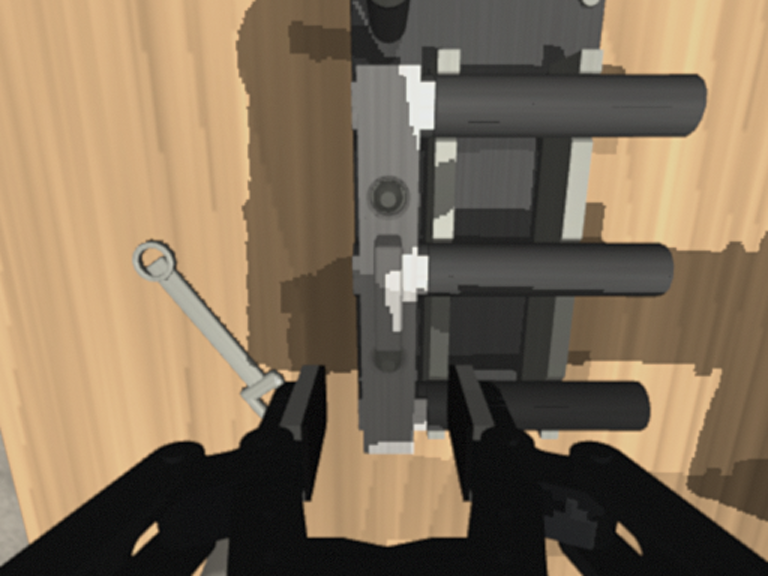

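View pics/s30.png

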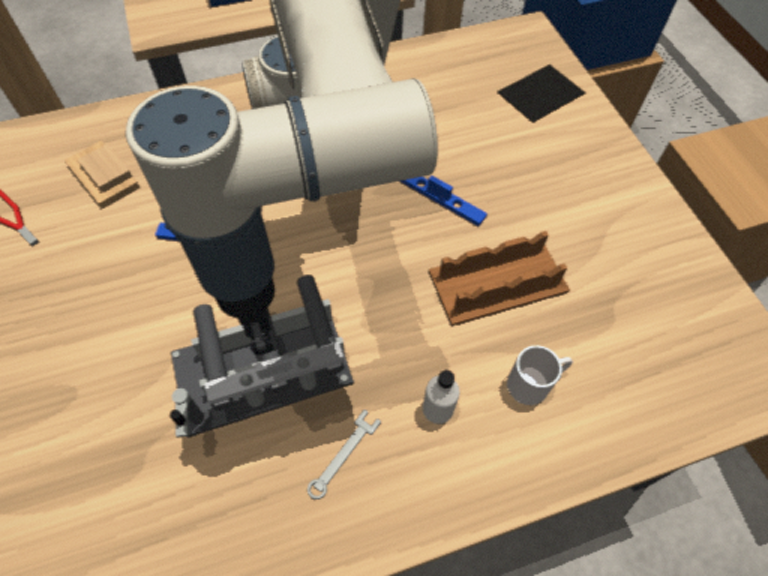

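```bash
python3 -m handwheel '[[[0,-0.010,0,8.15],[0,-0.010,0,8.15],[0,0,0,8.15],[0,0,0,8.15],[0,0,0,8.15],[0,0,0,8.15],[0,0,0,8.15],[0,0,0,8.15],[0,0,0,8.15],[0,0,0,8.15],[0,0,0,8.15],[0,0,0,8.15],[0,0,0,0]]]' 45; python3 - <<'E'
from h import *
need([540,-330,250],83)
E
```

```text
time: 78.35
tool_pos: [612.5, -190.1, 248.2]
tool_rot: [-0.706, 0.044, -0.042, 0.706]
contact_force: [0.7, -0.2, -0.6]
grip_width: 38.4
t 78.35 tcp [ 612.5 -190.1  248.2] zhead 82.96 F [ 0.7 -0.2 -0.6] w 38.4
 shift in present tool axes (mm) [ -54.9   -1.6 -147.7]
 turn -0.04 -> heading 83.0 ; shift in turned axes [ -55.    -1.6 -147.7]
```

```bash
python3 -m handwheel '[[[-0.012,0,-0.030,0],[-0.014,0,-0.038,0],[-0.014,0,-0.038,0],[-0.012,0,-0.035,0],[-0.002,0,-0.007,0],[0,0,0,0],[0,0,0,0]]]' 45; python3 - <<'E'
from h import *
need([655,-345,250],83)
s=snap("wrist","w31.png",1.5)
P=cloud(s).reshape(-1,3)[s["depth"].ravel()>0]
for n,z in(("clamp_knob",134),("clamp_pivot",130.5)):
    for d in place_of("wrist",n)[:2]: print(n,d["conf"],np.round(d["uv"]),at_z(s,d["uv"],z))
q=P[(P[:,2]>125)&(P[:,2]<165)&(P[:,0]>590)&(P[:,0]<690)&(P[:,1]>-390)&(P[:,1]<-315)]
print(len(q),q.min(0),q.max(0))
k=q[(q[:,2]>149)]; print("top",len(k),k.mean(0) if len(k) else 0,k.min(0),k.max(0))
pv=q[(q[:,0]<632)]; print("pivot",pv.mean(0),pv.min(0),pv.max(0))
E
```

```text
time: 79.05
tool_pos: [541.7, -330.0, 249.2]
tool_rot: [-0.706, 0.043, -0.042, 0.706]
contact_force: [-0.5, 0.4, -0.1]
grip_width: 38.7
t 79.05 tcp [ 541.7 -330.   249.2] zhead 83.15 F [-0.5  0.4 -0.1] w 38.7
 shift in present tool axes (mm) [114.3  -0.9  -1.4]
 turn 0.15 -> heading 83.0 ; shift in turned axes [114.3  -0.9  -1.1]
clamp_knob 0.82 [256. 311.] [ 656.62527546 -344.63004682  134.        ]
clamp_knob 0.49 [260. 270.] [ 615.10271688 -335.91750691  134.        ]
clamp_pivot 0.56 [258. 274.] [ 620.92851077 -338.38747895  130.5       ]
509 [ 646.95912129 -352.85745256  125.14649748] [ 662.89610333 -337.27589498  153.44219649]
top 231 [ 654.04320581 -344.87170152  151.78476815] [ 647.3426721  -352.59728391  149.08356739] [ 662.89610333 -337.43976406  153.44219649]<stdin>:10: RuntimeWarning: Mean of empty slice.
  ret = um.true_divide(
Traceback (most recent call last):
ValueError: zero-size array to reduction operation minimum which has no identity
```

View pics/w31.png

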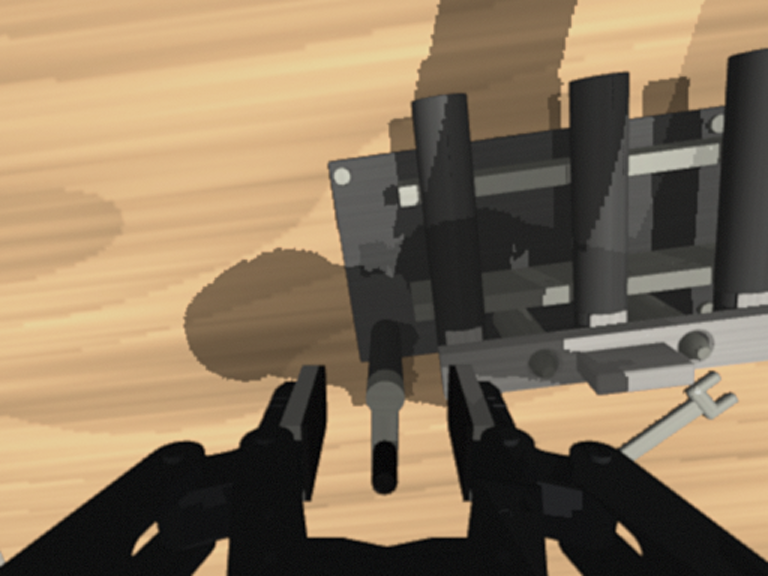

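```bash
python3 -m handwheel '[[[0.015,0,0,1.0],[0.035,0,0,0],[0.035,0,0,0],[0.025,0.010,0,0],[0.004,0.020,0,0],[0,0.030,0,0],[0,0.010,0,0],[0,0,0,0],[0,0,0,0]]]' 45; python3 - <<'E'
from h import *
need([655.1,-345,121],82.1)
E
```

```text
time: 80.1
tool_pos: [654.8, -346.2, 181.7]
tool_rot: [0.706, -0.048, 0.049, -0.705]
contact_force: [0.4, -0.0, 1.5]
grip_width: 38.3
t 80.1 tcp [ 654.8 -346.2  181.7] zhead 82.07 F [ 0.4 -0.   1.5] w 38.3
 shift in present tool axes (mm) [ 0.  60.7  1.3]
 turn -0.03 -> heading 82.1 ; shift in turned axes [ 0.  60.7  1.3]
```

```bash
python3 -m handwheel '[[[0,0.020,0.001,0],[0,0.025,0,0],[0,0.015,0,0],[0,0,0,0],[0,0,0,0]]]' 45;python3 -m handwheel '[[[0,0,0,0],[0,0,0,0],[0,0,0,0],[0,0,0,0]]]' 0 25; python3 - <<'E'
from h import *
need([655.1,-345,121],82.1)
E
```

```text
time: 80.6
tool_pos: [655.2, -345.6, 122.2]
tool_rot: [0.706, -0.048, 0.05, -0.705]
contact_force: [0.2, -1.0, 1.2]
grip_width: 38.4
time: 81.0
tool_pos: [655.5, -345.5, 122.2]
tool_rot: [0.706, -0.048, 0.05, -0.705]
contact_force: [-0.1, 1.2, 6.1]
grip_width: 15.1
t 81.0 tcp [ 655.5 -345.5  122.2] zhead 82.05 F [-0.1  1.2  6.1] w 15.1
 shift in present tool axes (mm) [-0.4  1.2  0.5]
 turn -0.05 -> heading 82.1 ; shift in turned axes [-0.4  1.2  0.5]
```

```bash
python3 -m handwheel '[[[-0.00039,0,0.00557,-8],[-0.00039,0,0.00557,-8],[-0.00039,0,0.00557,-8],[-0.00039,0,0.00557,-8],[0,0,0,0],[0,0,0,0]]]'; python3 - <<'E'
from h import *
a=np.radians(-7.9+32); need([615.6+40*np.cos(a),-339.5+40*np.sin(a),122],82.1+32)
E
```

```text
time: 81.6
tool_pos: [652.3, -323.5, 122.2]
tool_rot: [0.692, 0.148, -0.146, -0.691]
contact_force: [-1.2, 0.7, 7.2]
grip_width: 14.9
t 81.6 tcp [ 652.3 -323.5  122.2] zhead 113.96 F [-1.2  0.7  7.2] w 14.9
 shift in present tool axes (mm) [-0.1  0.2  0.4]
 turn -0.14 -> heading 114.1 ; shift in turned axes [-0.1  0.2  0.4]
```

Tracking the arc closely, with low forces. Continuing.

```bash
python3 -m handwheel '[[[-0.00039,0,0.00557,-8],[-0.00039,0,0.00557,-8],[-0.00039,0,0.00557,-8],[-0.00039,0,0.00557,-8],[-0.00039,0,0.00557,-8],[-0.00039,0,0.00557,-8],[-0.00039,0,0.00557,-8],[0,0,0,0],[0,0,0,0]]]'; python3 - <<'E'
from h import *
a=np.radians(-7.9+98.75); need([615.6+40*np.cos(a),-339.5+40*np.sin(a),122],82.1+98.75)
E
```

```text
time: 82.5
tool_pos: [622.6, -300.4, 122.1]
tool_rot: [0.543, 0.455, -0.454, -0.541]
contact_force: [-1.0, 1.7, 8.2]
grip_width: 14.9
t 82.5 tcp [ 622.6 -300.4  122.1] zhead 169.95 F [-1.   1.7  8.2] w 14.9
 shift in present tool axes (mm) [-0.5  0.1  7.6]
 turn -10.9 -> heading -179.15 ; shift in turned axes [1.  0.1 7.5]
```

```bash
python3 -m handwheel '[[[-0.00039,0,0.00557,-8],[0,0,0.002,-2.8],[0,0,0,0],[0,0,0,0]]]'; python3 -m handwheel '[[[0,0,0.001,0],[0,0,0.001,0],[0,0,0.001,0],[0,0,0,0]]]';
```

```text
time: 82.9
tool_pos: [615.1, -299.8, 122.1]
tool_rot: [0.498, 0.504, -0.503, -0.496]
contact_force: [-1.0, 2.2, 7.3]
grip_width: 15.0
time: 83.3
tool_pos: [615.0, -299.8, 122.2]
tool_rot: [0.499, 0.505, -0.502, -0.494]
contact_force: [6.8, 0.1, 3.3]
grip_width: 15.1
```

```bash
python3 -m handwheel '[[[0,0,0.001,0],[0,0,0.001,0],[0,0,0,0]]]'; python3 -m handwheel '[[[0,0,-0.0025,0],[0,0,0,0]]]';  python3 -m handwheel '[[[0,0,0,0],[0,0,0,0],[0,0,0,0],[0,-0.020,0,0],[0,-0.035,0,0],[0,-0.040,0,0],[0,-0.040,0,0],[0,0,0,0],[0,0,0,0]]]' 35; python3 - <<'E'
from h import *
need([615,-300,122],180.85)
s=snap("wrist","w32.png",1.5)
s=snap("scene","s32.png",1.5)
E
```

```text
time: 83.6
tool_pos: [614.9, -299.9, 122.2]
tool_rot: [0.5, 0.506, -0.501, -0.493]
contact_force: [13.6, -0.3, 1.7]
grip_width: 15.2
time: 83.8
tool_pos: [615.0, -299.8, 122.2]
tool_rot: [0.499, 0.505, -0.502, -0.494]
contact_force: [5.7, 1.2, 5.6]
grip_width: 15.0
time: 84.7
tool_pos: [611.9, -299.6, 255.7]
tool_rot: [0.497, 0.504, -0.503, -0.496]
contact_force: [-0.9, 0.4, -1.7]
grip_width: 30.3
t 84.7 tcp [ 611.9 -299.6  255.7] zhead -179.2 F [-0.9  0.4 -1.7] w 30.3
 shift in present tool axes (mm) [ -0.4 133.7  -2.8]
 turn -0.05 -> heading -179.15 ; shift in turned axes [ -0.4 133.7  -2.8]
```

View pics/w32.png

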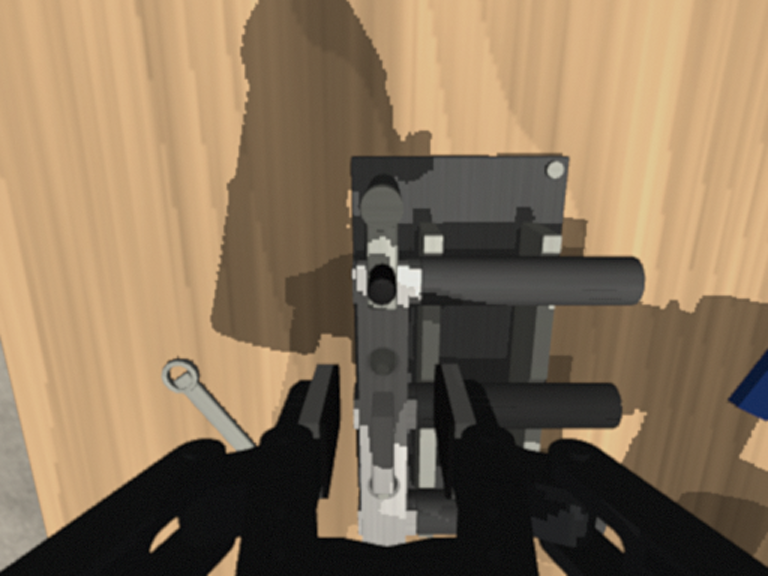

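View pics/s32.png

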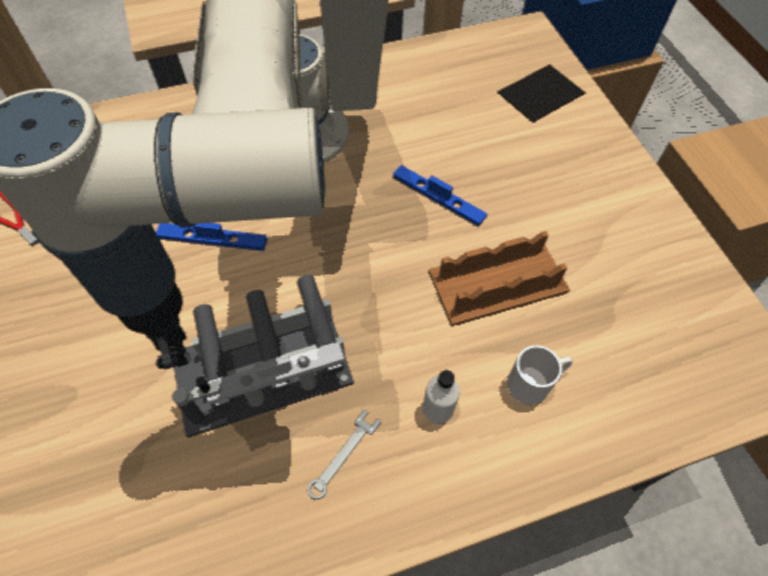

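```bash
python3 -m handwheel '[[[0,-0.030,0,0],[0.010,-0.030,0.030,0],[0.010,0,0.040,0],[0.010,0,0.040,0],[0,0,0.020,0],[0,0,0,0],[0,0,0,0],[0,0,0,0]]]'; python3 - <<'E'
from h import *
need([615,-300,122],180.85)
s=snap("wrist","w33.png",1.5)
P=cloud(s).reshape(-1,3)[s["depth"].ravel()>0]
for y in(-96,-191,-286):
    f=fitbar(P,y,539)
q=P[(abs(P[:,0]-613.4)<13)&(P[:,1]>-260)&(P[:,1]<-70)&(P[:,2]>95)&(P[:,2]<110)]
k=np.linalg.lstsq(np.c_[q[:,0]-613,q[:,1]+190,np.ones(len(q))],q[:,2],rcond=None)[0];print("bridge top z",k,len(q))
kn=P[(P[:,2]>145)&(P[:,2]<158)&(P[:,0]>590)&(P[:,0]<680)&(P[:,1]>-370)&(P[:,1]<-280)]
if len(kn): print("knob",(kn.min(0)+kn.max(0))/2)
s=snap("top"); 
for n,z in(("oil",0),("wrench",0),("mug",0),("clamp_knob",134)):
    for d in place_of("top",n)[:1]: print(n,round(d["conf"],2),np.round(at_z(s,d["uv"],z)))
cv2.imwrite("pics/top33.png",cv2.resize(cv2.cvtColor(s["frame"][80:300,120:400],cv2.COLOR_RGB2BGR),None,fx=2.8,fy=2.7,interpolation=cv2.INTER_CUBIC))
E
```

```text
time: 85.6
tool_pos: [481.8, -271.4, 313.7]
tool_rot: [-0.496, -0.503, 0.504, 0.497]
contact_force: [0.2, 1.5, -0.1]
grip_width: 30.0
t 85.6 tcp [ 481.8 -271.4  313.7] zhead -179.16 F [ 0.2  1.5 -0.1] w 30.0
 shift in present tool axes (mm) [ -30.7  191.4 -133.2]
 turn -0.01 -> heading -179.15 ; shift in turned axes [ -30.7  191.4 -133.2]
{'y': np.float64(-96.369), 'slope': np.float64(-0.002), 'z': np.float64(75.735), 'tilt': np.float64(-0.007), 'x': array([442.411, 599.124]), 'xc': np.float64(520.767), 'flat': np.float64(13.0), 'err': np.float64(1.532), 'err_round': np.float64(1.81), 'rms': np.float64(2.645), 'n': np.int64(217)}
{'y': np.float64(-190.475), 'slope': np.float64(0.013), 'z': np.float64(76.034), 'tilt': np.float64(-0.001), 'x': array([445.817, 598.603]), 'xc': np.float64(522.21), 'flat': np.float64(91.5), 'err': np.float64(0.713), 'err_round': np.float64(0.716), 'rms': np.float64(2.387), 'n': np.int64(873)}
{'y': np.float64(-285.472), 'slope': np.float64(0.015), 'z': np.float64(75.928), 'tilt': np.float64(-0.002), 'x': array([445.689, 602.613]), 'xc': np.float64(524.151), 'flat': np.float64(-180.0), 'err': np.float64(0.804), 'err_round': np.float64(0.804), 'rms': np.float64(2.359), 'n': np.int64(1053)}
bridge top z [-1.22079442e-02  1.15175588e-03  1.04816883e+02] 1710
knob [ 614.70210955 -299.6410907   149.73377341]
oil 0.82 [728.  57.   0.]
wrench 0.66 [ 755. -111.    0.]
mug 0.7 [729. 240.   0.]
```

View pics/w33.png

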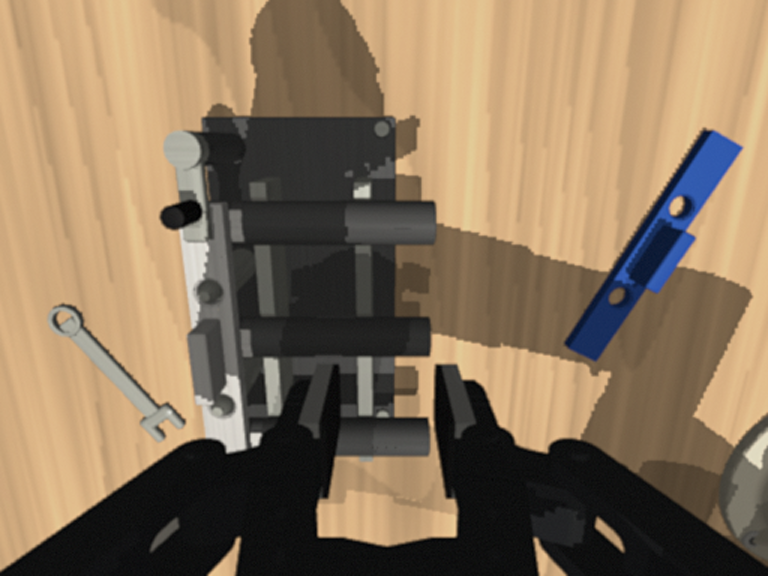

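View pics/top33.png

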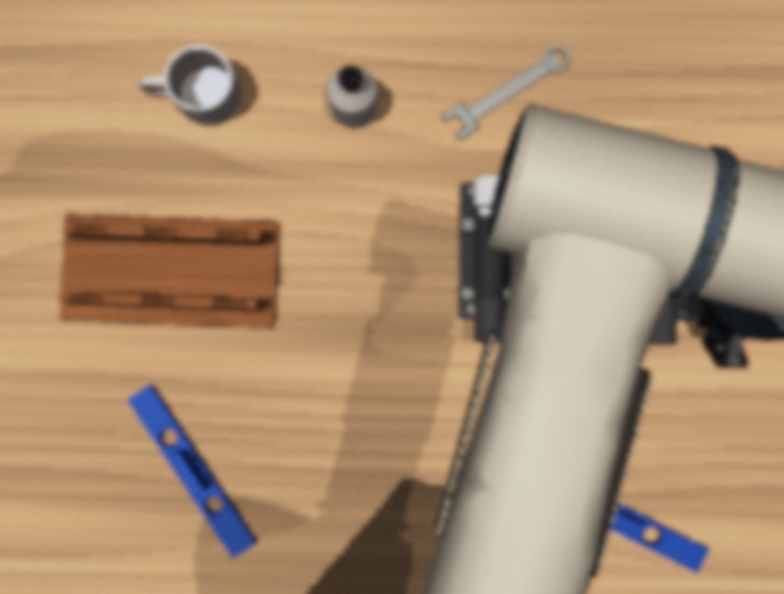

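```bash
python3 -c "
from plant import r
print(r.close_job())"
```

```text
the job is handed in; nothing more can be done
None
```

The milling fixture is set up and the job is handed in at about 86 s of the 210 s allowed. The robot was clear of everything at the end.

**Bars:** All three bars lie in their own V stations, flat end away from the robot.
- The moves could not tilt the tool, so I rolled each bar on the bench between the open fingers. I fine-tuned it by releasing it slightly off-centre so it rolled down the V wall.
- My last flat readings were about +1.5°, +1.1° and +1.9° from straight up. I took them before the bridge went on, because it now covers the flats.
- The near ends sit within about 1.5 mm of centred.

**Bridge:** The aluminium one had been knocked a few centimetres aside, so I measured it again before picking it up. It went down over both pegs without jamming and stopped at the expected height. It still read level and at that height after clamping.

**Clamp:** I swung it only after the bridge was home, until it stopped against 14 N. The knob then measured within about 1 mm of its expected closed position.

**What went wrong:**
- My first tries at rolling a bar inside the V, by pressing on its top and then its side, did not turn it.
- I once lifted a bar by accident when the fingers closed too early, and set it back.
- The first placed bar got knocked askew in its station, probably by the third bar as I carried it past. I picked it up, laid it again and re-measured it.

The bottle, wrench and mug show at the same pixels in the top view as at the start. The networks' readings agree to about 12 mm, which is within their usual error.

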